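# Tighten the last compressor hold-down nut with a ratchet wrench in a cramped corner

### The job

The compressor's near-left hold-down nut is the only one not yet tight. Set the large end of the ratcheting ring wrench fully down over it and tighten it clockwise to about 1 N m in short back-and-forth strokes, without over-tightening it or forcing anything against the blue receiver or the brass valve either side. Then lift the wrench off and lay it flat on the black mat again, leaving the parts on the bench where they are.

Things in the scene. Friction and masses are not known exactly. Their poses are not given: they have to be found in the camera images.
- unit: Fixed grey base pan, 440 x 395 mm, top 35 mm above the bench, with a black domed compressor (axis at x 95, y -95 mm; 228 mm high) on four studs. Origin: on the bench below the loose near-left nut; x to the unit's back, y to its left, z up. A wrench on that nut fits only pointing to the front (-x): it meets the receiver about 0.62 rad to the right of -x, the valve 0.58 rad to the left.
- nut: The loose nut. Origin on its axis under its flange, 60 mm above the bench, z up. Tightens clockwise from above, 2 mm a turn. It drags at 0.5 N m (4.5 N at mid-handle); at rest after a stroke 0.1 to 0.2 N m less is felt. After 0.8 to 1.7 rad, felt but not seen, its spring washer begins to flatten: +0.9 N m per rad, so 1 N m (9 N) comes 0.55 rad later. Over 1.5 N m (13.6 N) is over-tight.
- nut_top (a point): Top of the same nut's hexagon, on its axis, 20 mm above its origin. Flange 35 mm wide, 3 mm thick; hexagon 24 mm across flats up to 16 mm, tapering above that to the top; the fixed 16 mm stud stands 7 mm higher still. One flat faces along x. The other three nuts (at unit x,y 0,-190; 190,0; 190,-190 mm) are already tight and have a yellow paint stripe; this one has none.
- receiver: Blue lying liquid receiver tank, 72 mm across, 150 mm long along the unit's x, right of the nut. Origin on the bench at unit x,y = 0,-187 mm; the tank's axis is 75 mm above the bench and it spans x = -195 to -45 mm.
- valve: Brass service valve, an upright body 26 mm across, its top 98 mm above the bench, on a small bracket at the left front of the pan. Origin on the bench below its axis, at unit x,y = -140,135 mm.
- wrench_grip (a point): Centre of the handle of the double-ended offset ring wrench of steel (0.47 kg, 269 mm long, balanced here). The straight part of the handle is 126 mm long, 14 mm wide, 16 mm high; its centre is 22 mm above the undersides of the two heads, on which the wrench stands. x points along the handle to the large ratchet end, y across, z up.
- wrench_ring (a point): Centre of the underside of the large ratchet head, 110 mm from the handle's centre along x and 22 mm below it. Head 55 mm across, 16 mm thick; fully down, its underside rests on the nut's flange, 3 mm above the nut's origin. The head at the other end, 43 mm across, is a smaller size that does not fit.
- wrench_bore (a point): Middle of the through-going hexagon bore of the large head, 25 mm across flats, in a ratchet wheel; at first flats face along the wrench's x, but the wheel may slip by a tooth. A handle swung clockwise (from above) locks and drives the nut; swung back it clicks round freely. 21 teeth: each return loses up to 0.3 rad, plus up to 0.2 rad of play on the nut.
- mat: Black rubber tool mat fixed to the bench, 300 x 110 x 4 mm, at the robot's left. Origin at the centre of its underside; x along its length, z up. The wrench lies on it, roughly along it.
- capacitor: Bystander: upright aluminium capacitor can, 48 mm across, 88 mm high, origin under its centre.
- carton: Bystander: small cardboard carton, 75 x 60 x 70 mm, origin under its centre.
- contactor: Bystander: grey and black contactor block, 60 x 55 x 62 mm, origin under its centre.

How it is judged:
On the way, in this order (a step that is already met when the one before it is completed fails the run):
1. the large end of the wrench sits fully down over the loose nut (horizontal distance between wrench_ring and nut below 0.003 m and z of wrench_ring in the frame of nut below 0.006 m and angle between wrench_grip's own z axis and vertical below 0.12 rad), for 0.2 s.
2. the nut has been tightened with the wrench still on it (to at least about 0.7 N m) (all of step 1 and z of nut in the frame of unit below 0.05993 m), for 0.2 s.
At the end, for the whole second after the job is handed in: The nut stays tight (at least about 0.7 N m: 0.07 mm below where its washer began to flatten) and the released wrench stands flat on both heads on the mat, handle centre within 60 mm along and 45 mm across of the mat's centre, large end within 55 mm of its long middle line (z of nut in the frame of unit below 0.05993 m and x of wrench_grip in the frame of mat between -0.06 and 0.06 m and y of wrench_grip in the frame of mat between -0.045 and 0.045 m and y of wrench_ring in the frame of mat between -0.055 and 0.055 m and z of wrench_grip in the frame of mat below 0.03 m and angle between wrench_grip's own z axis and vertical below 0.1 rad); the robot touches nothing.
It fails at once if the nut is over-tightened (beyond about 1.5 N m) (z of nut in the frame of unit below 0.05965 m).
It fails at once if the nut is turned with the fingers (contact force between the fingers and nut above 5 N).
It fails at once if the receiver is pushed hard (over 20 N) (contact force between receiver and anything else above 20 N).
It fails at once if the valve is pushed hard (over 20 N) (contact force between valve and anything else above 20 N).
It fails at once if a bystander part on the bench is shifted by more than 20 mm (distance of any of capacitor, carton, contactor from where it was at the start of the episode above 0.02 m).
It also fails if it takes over 72 s, if anything falls off the work surface, if the arm or the gripper's body presses on something with over 40 N, if the wrist force passes 120 N, or if a joint passes its speed limit or range.

### The arm

A 7-joint arm with a two-finger parallel gripper is mounted at the origin on the work surface. World frame = base frame: x ahead of the robot, y to its left, z up, the work surface at z = 0. Lengths are in m, angles in rad, forces in N, time in s.
With the tool pointing down it reaches from about 0.425 to 0.95 m from the base axis. Payload 4.7 kg.
Tool frame: the origin (TCP) lies midway between the tips of the shut fingers; the grasp point (between the pads) lies ctrl.pinch_z behind it (ctrl.pinch_z is the distance from the TCP to the grasp point, in m); z points along the fingers, y is the direction in which the jaws open and shut (so a half turn about z gives the same grasp; the last joint's range is limited). The gripper opens to 87 mm and grips with 3 to 60 N. Pads are 19 mm wide; open, the fingers measure 117 mm over their backs; the gripper's body (75 mm by 190 mm) begins 51 mm behind the grasp point.
Start: joints at [1.155, 0.469, -0.049, 1.532, 0.024, 1.141, -0.082], TCP at [0.255, -0.625, 0.183] pointing down, gripper open.
Joint ranges: [-2.59, 2.59], [-0.33, 1.99], [-1.39, 1.29], [0.1, 2.45], [-1.04, 4.18], [0.21, 1.99], [-2.66, 2.66]. Speed limits (rad/s): [2.57, 2.57, 3.14, 3.14, 3.14, 3.14, 3.14].

### API

Orientations are given as [roll, pitch, yaw] about the fixed x, y, z axes, in that order (R = Rz(yaw) Ry(pitch) Rx(roll)).
In Python, from cell import ctrl, viewer, job, models gives the robot as it stands. The module is installed in compiled form; this text tells all that it offers.
- The arm moves only by the tool apply_moves, never from a script. Its argument "commands" is a list of rows, each a list of 5 numbers: the shift along the tool's x, y, z in mm, then the turn about the tool's z in rad, then the opening in per cent of the stroke, from 0 (shut) to 100 (fully open). A call has exactly 5 rows; each row is the pose to reach, as a shift and turn from the pose commanded when the call began, along the tool's axes at that moment; what a row does not reach only later rows make up. A row lasts 1/12 s, in which the tool goes at most 41.7 mm and 7.16 degrees, less where a joint would pass 70% of its speed; a pose out of reach is approached as far as the arm can. A call with a gripper value outside its range is refused whole. The fingers move at their own pace and stop on an object; the grip force is fixed at half the most. Time passes only in rows, so rows that repeat a pose let the fingers close, or fill a call up. It gives the time, the measured TCP pose, the force and the opening at its end, in the units of the state.
- ctrl.get_obs(): the state, without advancing time (a new reading comes with each control period).
- viewer.read_camera(name): name is "side" or "top" or "wrist"; returns the picture (384x512x3 uint8, red, green, blue); there is no depth.
- viewer.camera_model(name): a dict with "vertical_fov" (degrees; the focal length in pixels is half the picture's height over the tangent of half this angle, whatever the lens; pixels are square), "cx", "cy" (the principal point, pixels), "extrinsics" (4x4, takes a point from camera to world coordinates). Camera axes: x right, y down, z forward; pixel columns grow to the right and rows downward; lengths in m; the calibration is good to about 2 mm. A picture is of the moment at which its call begins: read the wrist's pose just before it. camera_model takes no time and is no camera call; for the wrist camera it gives the pose at the moment of the call.
- job.hand_in(): hands the job in, once; it reports no verdict.
Trained networks look in the newest picture that a camera, given by its name, has taken for a name from the list of things; names that differ only in an ending like _2 or _b are one class to them, and where a whole thing is asked for, a point or a joint stands for the part that bears it (a point fixed in the world has none). Each returns a list of dicts, best first, with "confidence" (0 to 1); they miss things now and then, are a little off and sometimes report something else, mostly with a low value. They report only what shows in the picture. A call takes as long as a camera call.
- models.cut_out(camera, target): "mask" (384x512 bool, what is visible of it).
- models.pinpoint(camera, target): "centre" ([x, y, z] in m, in world coordinates, good to about 4 mm: a listed point, or the origin of a listed thing).
The state is a dict: "time": time; "qpos": joint angles; "joint_vel": joint speeds; "tau": joint torques, N m; "tcp_pos": TCP position; "ee_rot": TCP orientation; "contact_force": force on the tool from outside, world axes, zero at the start; "wrist_torque": the same for the moment, N m; "gripper_width": finger opening in m.
Only numpy, scipy, OpenCV 4.12 (cv2) and the standard library are available. Lean on these libraries where they do the work, as an engineer would, in place of code of your own. Each camera call takes 0.05 s, during which the arm holds its last target.

## Working session

There is one attempt and no reset: what is moved stays moved. The work goes in short steps, Python scripts to look and compute and a tool call to move; the robot and the scene stay as the last step left them, time stands still between calls to the robot, and variables do not carry over. Pictures are saved under pics/ and viewed, and the job is handed in when it is done.

Besides the shell and the picture viewer there is one more tool, called after "Call:" in YAML: its name, and indented under it one key for each argument. apply_moves: Moves the arm, as the interface text tells. Its arguments: {"type":"object","properties":{"commands":{"type":"array"}},"required":["commands"]}

```bash
mkdir -p pics; ls; cat > h.py <<'E'
from cell import ctrl, viewer, job, models
import numpy as np, cv2
from scipy.spatial.transform import Rotation as R
def shot(n,f):
    im=viewer.read_camera(n); cv2.imwrite(f'pics/{f}.png',cv2.cvtColor(im,cv2.COLOR_RGB2BGR)); return im
def pp(c,ts):
    for t in ts:
        r=models.pinpoint(c,t); print(c,t,[(np.round(d['centre'],4).tolist(),round(d['confidence'],2)) for d in r[:3]])
def K(c):
    m=viewer.camera_model(c); f=192/np.tan(np.radians(m['vertical_fov'])/2); return f,m['cx'],m['cy'],np.array(m['extrinsics'])
def proj(c,P):
    f,cx,cy,T=K(c); p=np.linalg.inv(T)@np.append(P,1); return np.array([cx+f*p[0]/p[2],cy+f*p[1]/p[2]])
def ray(c,u,v,z):
    f,cx,cy,T=K(c); d=T[:3,:3]@np.array([(u-cx)/f,(v-cy)/f,1]); o=T[:3,3]; return o+d*(z-o[2])/d[2]
def st():
    o=ctrl.get_obs()
    for k in ['time','qpos','tcp_pos','ee_rot','contact_force','wrist_torque','gripper_width']: print(k,np.round(o[k],4).tolist())
    return o
E
python3 - <<'E'
from h import *
st(); print(ctrl.pinch_z)
for c in ['top','side','wrist']:
    shot(c,c+'0'); print(c,K(c))
pp('top',['wrench_grip','wrench_ring','mat','nut','nut_top','unit','valve','receiver','capacitor','carton','contactor'])
pp('side',['wrench_grip','wrench_ring','mat','nut','nut_top','unit','valve','receiver'])
st()
E
```

```text
pics
time 0.0
qpos [1.1551, 0.4695, -0.0486, 1.5337, 0.0241, 1.141, -0.0823]
tcp_pos [0.2544, -0.6245, 0.1822]
ee_rot [-3.1396, 0.0001, 0.3869]
contact_force [-0.6416, 0.2591, -0.8209]
wrist_torque [0.0049, -0.0289, -0.0003]
gripper_width 0.0873
0.0187
top (np.float64(397.1495836710168), 259.11334500669705, 192.34657719536514, array([[ 1.20684954e-02, -9.96781710e-01,  7.92500765e-02,
         5.14883145e-01],
       [-9.99926947e-01, -1.19772698e-02,  1.62637384e-03,
         9.10552152e-02],
       [-6.71940144e-04, -7.92639150e-02, -9.96853440e-01,
         1.14499708e+00],
       [ 0.00000000e+00,  0.00000000e+00,  0.00000000e+00,
         1.00000000e+00]]))
side (np.float64(446.4664796746451), 266.05461947044006, 189.05930695690955, array([[-0.75358769, -0.45151454,  0.47774492,  0.01758721],
       [-0.65717537,  0.53410971, -0.53183395,  0.71747962],
       [-0.01503744, -0.71474571, -0.69922274,  0.95043972],
       [ 0.        ,  0.        ,  0.        ,  1.        ]]))
wrist (np.float64(302.577605209882), 254.3606003912469, 189.53305099178502, array([[ 0.37787706, -0.881735
[... 853 characters left out ...]
p [([0.4249, 0.3047, 0.0266], 0.89), ([0.5383, 0.28, 0.0106], 0.44)]
side wrench_ring [([0.5313, 0.2761, 0.0055], 0.79), ([0.4276, 0.3075, 0.0247], 0.31)]
side mat [([0.4427, 0.2933, 0.0036], 0.9)]
side nut [([0.5923, -0.0712, 0.061], 0.66)]
side nut_top [([0.5929, -0.0693, 0.0821], 0.51)]
side unit [([0.593, -0.0721, -0.0044], 0.95), ([0.4406, 0.2943, 0.0032], 0.6)]
side valve [([0.462, 0.0757, 0.0014], 0.72)]
side receiver [([0.5765, -0.2567, 0.0013], 0.83)]
time 1.1
qpos [1.1551, 0.4686, -0.0486, 1.5325, 0.0241, 1.141, -0.0823]
tcp_pos [0.2547, -0.6252, 0.1833]
ee_rot [3.1415, -0.0, 0.3868]
contact_force [-0.4782, 0.6098, 0.0965]
wrist_torque [-0.006, 0.0272, -0.0012]
gripper_width 0.0871
```

View pics/top0.png

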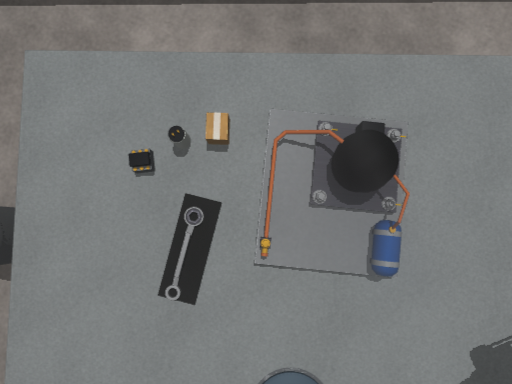

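View pics/side0.png

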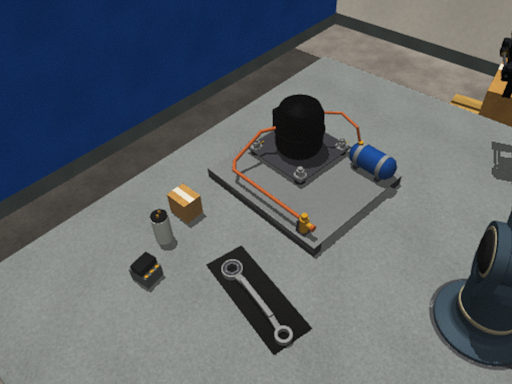

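The wrench stands on the mat with its large ring at about (194,216) and its handle at about (183,255) in the top view. The loose, stripe-less nut is at (320,197). The networks agree with both. I'll travel to a point above the wrench.

```bash
cat >> h.py <<'E'
def plan(wps, start=None):
    """wps: list of (x,y,z,yaw) ; one call each; prints shift mm in tool axes at call start + turn"""
    if start is None:
        o=ctrl.get_obs(); p=np.array(o['tcp_pos']); y=o['ee_rot'][2]
    else: p=np.array(start[:3]); y=start[3]
    for w in wps:
        d=np.array(w[:3])-p; c,s=np.cos(y),np.sin(y)
        a=(w[3]-y+np.pi)%(2*np.pi)-np.pi
        print('shift mm',np.round(1000*np.array([c*d[0]+s*d[1], s*d[0]-c*d[1], -d[2]]),1).tolist(),'turn',round(-a,3))
        p=np.array(w[:3]); y=w[3]
E
python3 - <<'E'
from h import *
plan([(.33,-.46,.30,.80),(.42,-.29,.30,1.25),(.45,-.11,.30,1.7),(.45,.07,.30,2.15),(.44,.22,.28,2.6),(.445,.30,.22,2.9)])
E
```

```text
shift mm [132.1, -124.5, -116.7] turn -0.413
shift mm [184.7, -53.9, -0.0] turn -0.45
shift mm [180.3, -28.3, -0.0] turn -0.45
shift mm [178.5, 23.2, -0.0] turn -0.45
shift mm [131.0, 73.7, 20.0] turn -0.45
shift mm [37.0, 71.1, 60.0] turn -0.3
```

Call:
apply_moves:
  commands:
    - [25,-24,-23,-0.08,100]
    - [51,-48,-46,-0.16,100]
    - [77,-72,-69,-0.24,100]
    - [103,-97,-92,-0.33,100]
    - [128,-121,-115,-0.41,100]

```text
time: 1.52
tcp_pos: [0.3273, -0.4646, 0.2982]
ee_rot: [3.141, 0.0, 0.801]
contact_force: [0.4, -0.8, -0.4]
gripper_width: 0.0875
```

Call:
apply_moves:
  commands:
    - [37,-11,0,-0.09,100]
    - [74,-22,0,-0.18,100]
    - [111,-32,0,-0.27,100]
    - [148,-43,0,-0.36,100]
    - [185,-54,0,-0.45,100]

```text
time: 1.93
tcp_pos: [0.4181, -0.2946, 0.2975]
ee_rot: [3.141, 0.001, 1.251]
contact_force: [0.7, -0.2, -0.6]
gripper_width: 0.0871
```

Call:
apply_moves:
  commands:
    - [36,-6,0,-0.09,100]
    - [72,-12,0,-0.18,100]
    - [108,-17,0,-0.27,100]
    - [144,-23,0,-0.36,100]
    - [180,-28,0,-0.45,100]

```text
time: 2.35
tcp_pos: [0.4482, -0.115, 0.2974]
ee_rot: [3.141, 0.001, 1.701]
contact_force: [0.8, 0.4, -0.4]
gripper_width: 0.0873
```

Call:
apply_moves:
  commands:
    - [36,5,0,-0.09,100]
    - [72,9,0,-0.18,100]
    - [108,14,0,-0.27,100]
    - [144,18,0,-0.36,100]
    - [179,23,0,-0.45,100]

```text
time: 2.77
tcp_pos: [0.4481, 0.0655, 0.2975]
ee_rot: [3.141, 0.001, 2.151]
contact_force: [0.4, 1.1, -0.3]
gripper_width: 0.0875
```

Call:
apply_moves:
  commands:
    - [26,15,4,-0.09,100]
    - [52,30,8,-0.18,100]
    - [79,44,12,-0.27,100]
    - [105,59,16,-0.36,100]
    - [131,74,20,-0.45,100]

```text
time: 3.18
tcp_pos: [0.4391, 0.2151, 0.2772]
ee_rot: [3.141, 0.001, 2.601]
contact_force: [1.3, 0.4, 0.3]
gripper_width: 0.0874
```

Call:
apply_moves:
  commands:
    - [10,18,15,-0.08,100]
    - [20,36,30,-0.16,100]
    - [30,55,45,-0.24,100]
    - [37,71,60,-0.3,100]
    - [37,71,60,-0.3,100]

```text
time: 3.6
tcp_pos: [0.4425, 0.296, 0.2146]
ee_rot: [-3.141, -0.005, 2.903]
contact_force: [0.4, -0.8, -0.3]
gripper_width: 0.087
```

```bash
python3 - <<'E'
from h import *
shot('wrist','w1'); st()
pp('wrist',['wrench_grip','wrench_ring','wrench_bore','mat'])
m=models.cut_out('wrist','wrench_grip'); print([x['confidence'] for x in m])
np.save('m1.npy',m[0]['mask'])
for P in [(.428,.304,.026),(.535,.278,.02)]: print(proj('wrist',P),proj('top',P))
E
```

```text
time 3.65
qpos [0.0966, 0.3466, -0.9537, 1.7895, 0.3038, 1.166, 0.3769]
tcp_pos [0.4433, 0.2945, 0.2158]
ee_rot [-3.1404, -0.0031, 2.8992]
contact_force [0.1868, 0.0902, -0.5162]
wrist_torque [0.0539, -0.1346, 0.0062]
gripper_width 0.0865
wrist wrench_grip [([0.4253, 0.3087, 0.0267], 0.79)]
wrist wrench_ring []
wrist wrench_bore [([0.5294, 0.2805, 0.011], 0.86)]
wrist mat [([0.4394, 0.2906, -0.006], 0.58)]
[0.9]
[259.30176142 145.46166555] [182.74960647 254.21415562]
[259.48323371 221.14029757] [193.37905044 215.99140826]
```

View pics/w1.png

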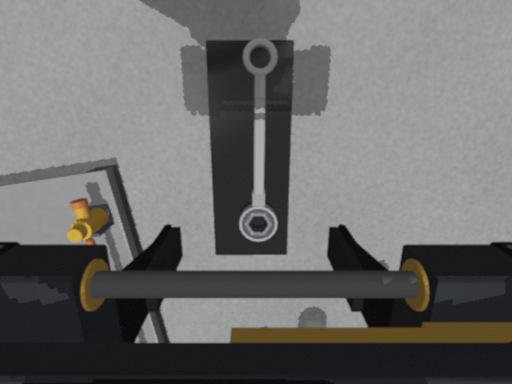

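The wrist picture shows the large ring at (258,222), the small ring at (260,57), and the handle lying vertically along column 259.

```bash
python3 - <<'E'
from h import *
a=ray('wrist',258.3,222.5,.018); b=ray('wrist',260,57,.018); print(a,b,np.linalg.norm(a-b),'mid',(a+b)/2,'yaw',np.arctan2(*(a-b)[1::-1]))
a2=ray('top',193.7,216.2,.018); b2=ray('top',173,293,.018); print(a2,b2,np.linalg.norm(a2-b2),(a2+b2)/2,np.arctan2(*(a2-b2)[1::-1]))
# side view triangulation check
m=models.cut_out('side','wrench_ring')[0]['mask']; mm=models.cut_out('wrist','wrench_grip')[0]['mask']
E
```

```text
[0.53751605 0.27565268 0.018     ] [0.32400055 0.33064743 0.018     ] 0.2204842160770983 mid [0.4307583  0.30315005 0.018     ] yaw -0.2520886503050738
[0.53445676 0.27740805 0.018     ] [0.31981857 0.32980423 0.018     ] 0.2209409683724517 [0.42713766 0.30360614 0.018     ] -0.2394312267637715
```

```bash
python3 - <<'E'
from h import *
plan([(.4295,.3033,.09,2.896),(.4295,.3033,.0085,2.896)])
E
```

```text
shift mm [17.6, 6.2, 127.9] turn -0.001
shift mm [0.0, 0.0, 81.5] turn -0.0
```

Call:
apply_moves:
  commands:
    - [5,2,32,0,100]
    - [10,4,64,0,100]
    - [15,6,96,0,100]
    - [17.6,6.2,128,0,100]
    - [17.6,6.2,128,0,100]

```text
time: 4.42
tcp_pos: [0.4256, 0.3004, 0.0844]
ee_rot: [-3.133, -0.006, 2.897]
contact_force: [-1.7, -1.7, -0.4]
gripper_width: 0.0869
```

```bash
python3 - <<'E'
from h import *
shot('wrist','w2'); st()
plan([(.4295,.3033,.0085,2.896)])
pp('wrist',['wrench_grip','wrench_ring','wrench_bore'])
E
```

```text
time 4.4667
qpos [-0.0206, 0.4794, -0.8684, 1.9504, 0.4553, 0.9254, 0.2081]
tcp_pos [0.4274, 0.3021, 0.0873]
ee_rot [-3.1371, -0.0034, 2.8969]
contact_force [-0.0779, 0.3823, 0.1784]
wrist_torque [0.0552, -0.156, 0.0067]
gripper_width 0.0869
shift mm [-1.8, 1.7, 78.8] turn 0.001
wrist wrench_grip [([0.4307, 0.3059, 0.0267], 0.59)]
wrist wrench_ring [([0.5335, 0.2812, 0.0062], 0.95)]
wrist wrench_bore [([0.5274, 0.2802, 0.0111], 0.64)]
```

View pics/w2.png

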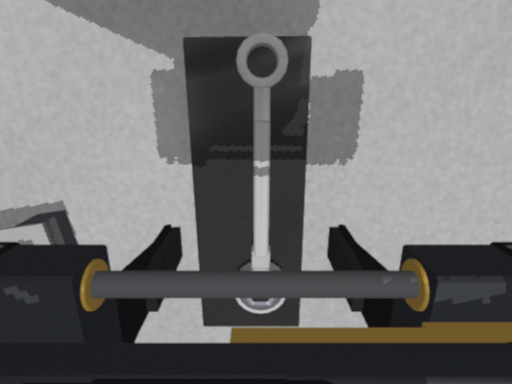

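The handle is centred between the fingers at about column 261. I'll descend and close.

Call:
apply_moves:
  commands:
    - [0,0,30,0,100]
    - [0,0,58,0,100]
    - [0,0,76,0,100]
    - [0,0,80,0,100]
    - [0,0,80,0,100]

```text
time: 5.03
tcp_pos: [0.4298, 0.3043, 0.0099]
ee_rot: [3.141, 0.001, 2.896]
contact_force: [0.2, 0.7, 0.3]
gripper_width: 0.0867
```

Call:
apply_moves:
  commands:
    - [0,0,0,0,40]
    - [0,0,0,0,20]
    - [0,0,0,0,0]
    - [0,0,0,0,0]
    - [0,0,0,0,0]

```text
time: 5.45
tcp_pos: [0.4294, 0.3042, 0.0098]
ee_rot: [3.141, 0.001, 2.897]
contact_force: [0.9, -0.6, 0.2]
gripper_width: 0.0615
```

```bash
python3 - <<'E'
from h import *
shot('wrist','w3'); st()
E
```

```text
time 5.5
qpos [-0.1008, 0.5832, -0.7779, 2.0074, 0.5805, 0.7829, 0.102]
tcp_pos [0.4292, 0.3041, 0.0096]
ee_rot [3.1411, 0.0008, 2.8966]
contact_force [-0.5876, 1.3368, 0.3827]
wrist_torque [0.0787, -0.1284, 0.0123]
gripper_width 0.0578
```

View pics/w3.png

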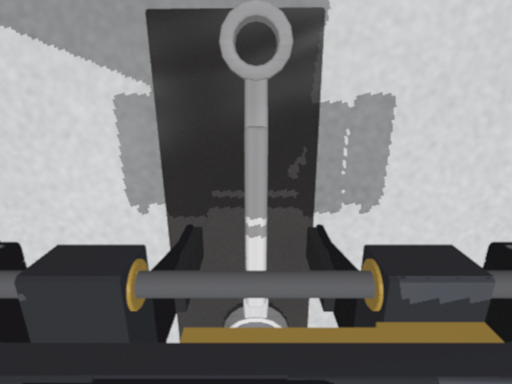

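The fingers are still closing, with the handle centred between them. I'll wait.

Call:
apply_moves:
  commands:
    - [0,0,0,0,0]
    - [0,0,0,0,0]
    - [0,0,0,0,0]
    - [0,0,0,0,0]
    - [0,0,0,0,0]

```text
time: 5.92
tcp_pos: [0.4289, 0.304, 0.009]
ee_rot: [-3.141, -0.0, 2.897]
contact_force: [-0.1, -0.9, -0.9]
gripper_width: 0.0244
```

Call:
apply_moves:
  commands:
    - [0,0,0,0,0]
    - [0,0,0,0,0]
    - [0,0,0,0,0]
    - [0,0,0,0,0]
    - [0,0,0,0,0]

```text
time: 6.33
tcp_pos: [0.4289, 0.304, 0.009]
ee_rot: [-3.142, 0.0, 2.897]
contact_force: [-0.0, 0.1, 0.2]
gripper_width: 0.0011
```

Call:
apply_moves:
  commands:
    - [0,0,-5,0,0]
    - [0,0,-15,0,0]
    - [0,0,-40,0,0]
    - [0,0,-80,0,0]
    - [0,0,-120,0,0]

```text
time: 6.75
tcp_pos: [0.4279, 0.3037, 0.1305]
ee_rot: [-3.14, -0.002, 2.898]
contact_force: [0.6, 0.4, 0.2]
gripper_width: 0.0008
```

```bash
python3 - <<'E'
from h import *
shot('wrist','w4'); st()
pp('wrist',['wrench_grip','wrench_ring','wrench_bore'])
shot('side','s4'); pp('side',['wrench_grip','wrench_ring','wrench_bore']); shot('top','t4');pp('top',['wrench_grip','wrench_ring'])
st()
E
```

```text
time 6.8
qpos [0.0213, 0.4188, -0.9167, 1.8976, 0.3961, 1.0038, 0.259]
tcp_pos [0.4318, 0.3084, 0.1387]
ee_rot [3.1322, 0.0082, 2.8979]
contact_force [1.3586, 2.3544, 5.0048]
wrist_torque [0.2495, -0.2404, -0.0496]
gripper_width 0.0003
wrist wrench_grip []
wrist wrench_ring []
wrist wrench_bore []
side wrench_grip [([0.4293, 0.3073, 0.0274], 0.88)]
side wrench_ring [([0.5309, 0.2793, 0.0027], 0.74)]
side wrench_bore [([0.5358, 0.281, 0.0106], 0.84)]
top wrench_grip [([0.4269, 0.3023, 0.0262], 0.85)]
top wrench_ring [([0.5367, 0.2811, 0.0053], 0.55)]
time 7.3
qpos [0.0166, 0.4304, -0.9082, 1.9098, 0.4016, 0.9968, 0.2542]
tcp_pos [0.4284, 0.3037, 0.1281]
ee_rot [-3.1404, -0.0015, 2.897]
contact_force [0.4281, 0.7318, 0.667]
wrist_torque [0.0545, -0.1765, -0.0303]
gripper_width 0.0003
```

View pics/w4.png

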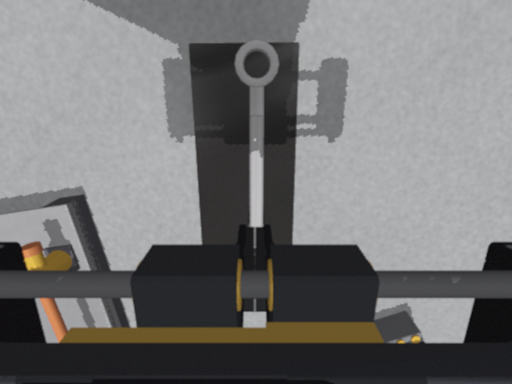

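View pics/s4.png

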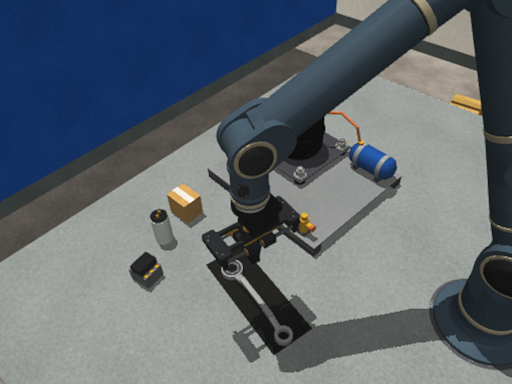

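```bash
python3 - <<'E'
from h import *
im=cv2.imread('pics/s4.png')
for P,c in [((.4284,.3037,.1281),(0,0,255)),((.4284,.3037,.1281+.0187),(0,255,0)),((.4284,.3037,.026),(255,0,255))]:
    u=proj('side',P); print(u); cv2.circle(im,tuple(int(round(x)) for x in u),2,c,-1)
cv2.imwrite('pics/s4z.png',cv2.resize(im[180:360,160:340],None,fx=3.3,fy=3.3,interpolation=cv2.INTER_CUBIC))
print(proj('wrist',(.4284,.3037,.1281)),proj('wrist',(.4284,.3037,.1468)), proj('wrist',(.429,.3035,.034)))
im=cv2.imread('pics/w4.png'); cv2.imwrite('pics/w4z.png',cv2.resize(im[180:360,160:340],None,fx=3.3,fy=3.3,interpolation=cv2.INTER_CUBIC))
im=cv2.imread('pics/t4.png'); cv2.imwrite('pics/t4z.png',cv2.resize(im[180:330,120:300],None,fx=4,fy=4,interpolation=cv2.INTER_CUBIC))
E
```

```text
[254.66385552 270.69951094]
[254.38326647 265.69069041]
[256.07407729 295.87350717]
[254.44057085 216.35959188] [254.43279604 227.22137516] [254.4177137  181.35759411]
```

View pics/s4z.png

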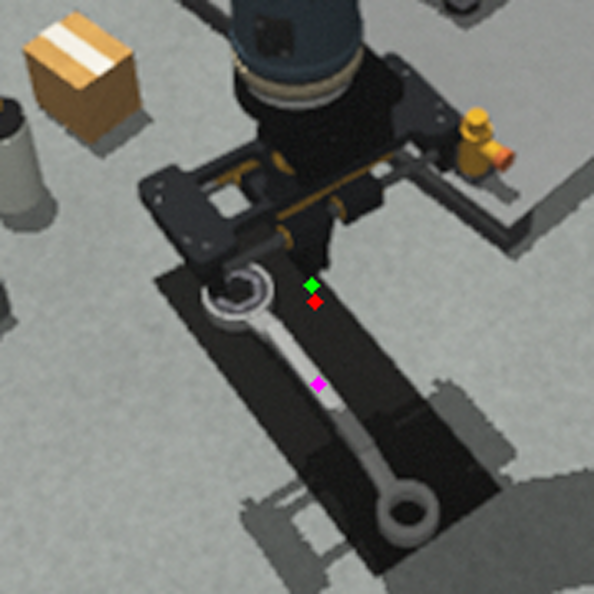

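View pics/w4z.png

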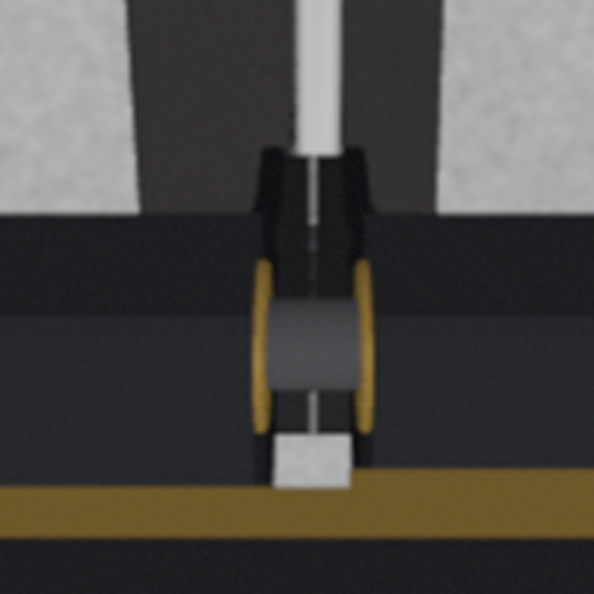

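View pics/t4z.png

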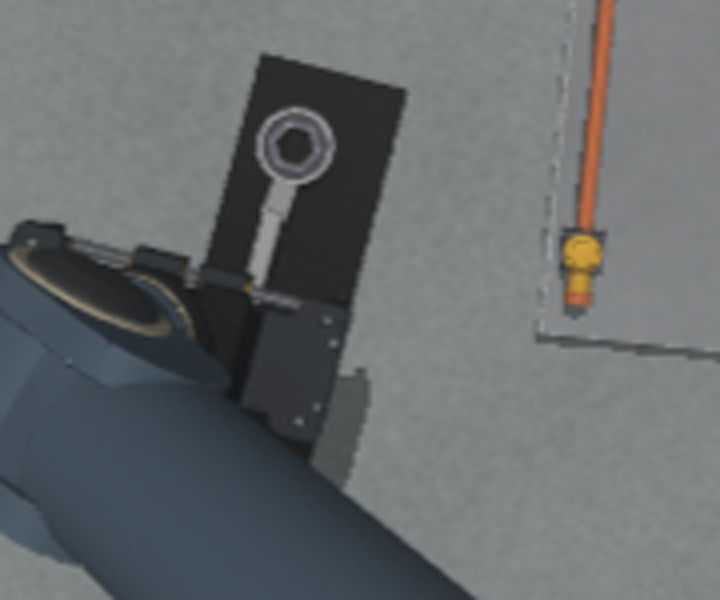

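```bash
python3 - <<'E'
from h import *
o=st(); p=np.array(o['tcp_pos']); T=R.from_euler('xyz',o['ee_rot']).as_matrix()
for h in [0,.01,.0187,.025,.03,.04,.05]:
    print(h,[proj('wrist',p+T@np.array([x,0,-h])).round(1).tolist() for x in (-.0095,0,.0095)])
shot('wrist','w5'); shot('side','s5'); 
im=cv2.imread('pics/w5.png'); cv2.imwrite('pics/w5z.png',cv2.resize(im[180:360,160:340],None,fx=3.3,fy=3.3,interpolation=cv2.INTER_CUBIC))
im=cv2.imread('pics/s5.png')
for h in [0,.0187,.03]:
    u=proj('side',p+T@np.array([0,0,-h])); print(u)
    cv2.circle(im,tuple(int(round(x)) for x in u),1,(0,0,255),-1)
cv2.imwrite('pics/s5z.png',cv2.resize(im[180:360,160:340],None,fx=3.3,fy=3.3,interpolation=cv2.INTER_CUBIC))
E
```

```text
time 7.3
qpos [0.0166, 0.4304, -0.9082, 1.9098, 0.4016, 0.9968, 0.2542]
tcp_pos [0.4284, 0.3037, 0.1281]
ee_rot [-3.1404, -0.0015, 2.897]
contact_force [0.4281, 0.7318, 0.667]
wrist_torque [0.0545, -0.1765, -0.0303]
gripper_width 0.0003
0 [[254.4, 228.4], [254.4, 216.4], [254.4, 204.0]]
0.01 [[254.4, 234.4], [254.4, 221.9], [254.4, 209.1]]
0.0187 [[254.4, 240.2], [254.4, 227.3], [254.4, 214.0]]
0.025 [[254.4, 244.6], [254.4, 231.4], [254.4, 217.7]]
0.03 [[254.4, 248.4], [254.4, 234.8], [254.4, 220.9]]
0.04 [[254.4, 256.4], [254.4, 242.3], [254.4, 227.7]]
0.05 [[254.4, 265.3], [254.5, 250.6], [254.5, 235.3]]
[254.68551341 270.68593755]
[254.38921803 265.6731952 ]
[254.20630482 262.57865904]
```

View pics/w5z.png

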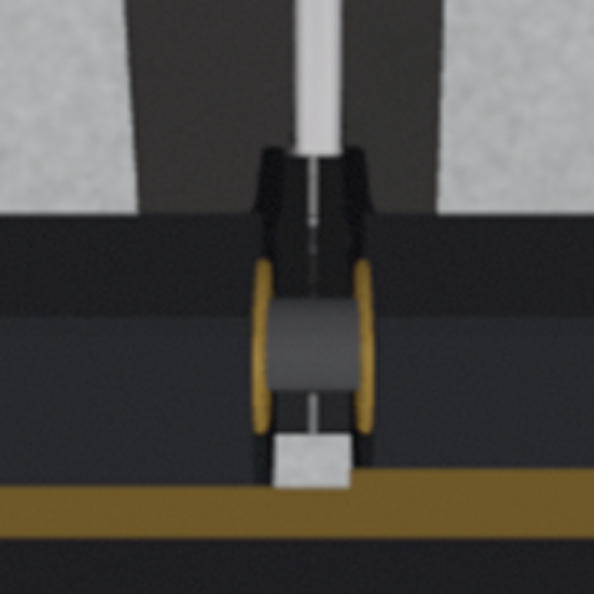

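View pics/s5z.png

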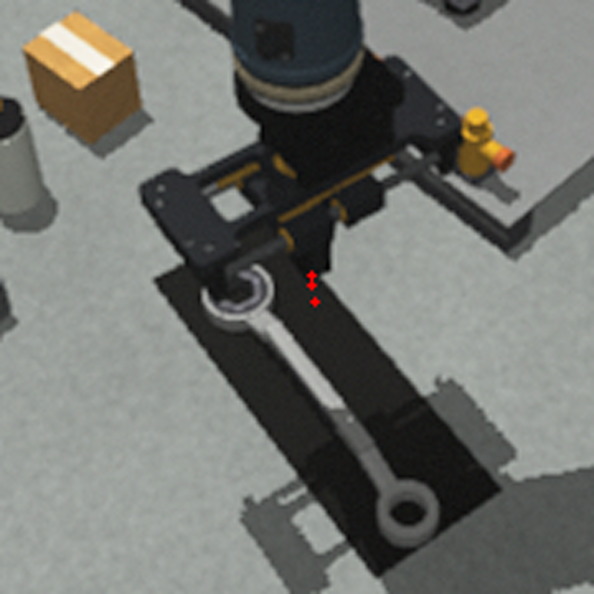

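The fingers shut on nothing. In both the wrist view (tips end at row 225) and the side view, the real fingertips end about 33 mm short of the reported TCP, so the first grasp closed above the handle. The wrench hasn't moved. I'll re-grasp about 31 mm lower and watch the force.

Call:
apply_moves:
  commands:
    - [0,0,20,0,60]
    - [0,0,40,0,60]
    - [0,0,60,0,60]
    - [0,0,70,0,60]
    - [0,0,75,0,60]

```text
time: 7.82
tcp_pos: [0.428, 0.3034, 0.0524]
ee_rot: [-3.139, -0.002, 2.897]
contact_force: [-0.4, 0.9, -0.2]
gripper_width: 0.026
```

Call:
apply_moves:
  commands:
    - [0,0,15,0,60]
    - [0,0,30,0,60]
    - [0,0,40,0,60]
    - [0,0,50,0,60]
    - [0,0,56,0,60]

```text
time: 8.23
tcp_pos: [0.4289, 0.304, -0.0026]
ee_rot: [-3.141, -0.0, 2.897]
contact_force: [0.2, 0.2, -0.2]
gripper_width: 0.0506
```

```bash
python3 - <<'E'
from h import *
o=st(); shot('side','s6'); shot('wrist','w6')
im=cv2.imread('pics/s6.png'); cv2.imwrite('pics/s6z.png',cv2.resize(im[180:360,160:340],None,fx=3.3,fy=3.3,interpolation=cv2.INTER_CUBIC))
E
```

```text
time 8.2333
qpos [-0.1125, 0.6009, -0.7638, 2.014, 0.6011, 0.7635, 0.0847]
tcp_pos [0.4289, 0.304, -0.0026]
ee_rot [-3.1414, -0.0002, 2.8967]
contact_force [0.1722, 0.2199, -0.17]
wrist_torque [0.0184, -0.1049, 0.0463]
gripper_width 0.0506
```

View pics/s6z.png

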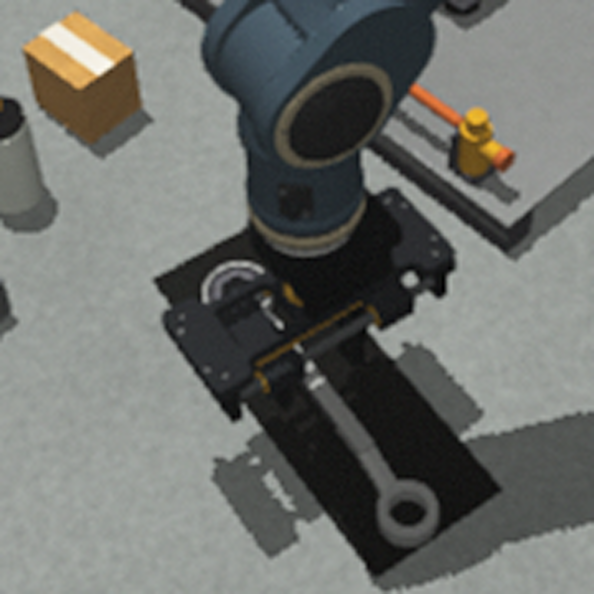

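View pics/w6.png

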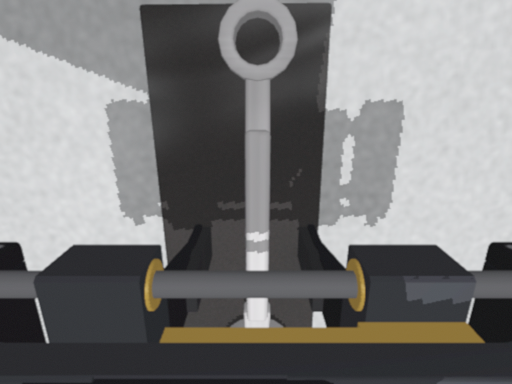

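The TCP already reads below the mat top with no force, which confirms the offset. I'll continue down gently.

Call:
apply_moves:
  commands:
    - [0,0,5,0,50]
    - [0,0,10,0,50]
    - [0,0,15,0,50]
    - [0,0,18,0,50]
    - [0,0,18,0,50]

```text
time: 8.75
tcp_pos: [0.4286, 0.3036, -0.0206]
ee_rot: [-3.141, -0.001, 2.897]
contact_force: [0.3, 0.0, 0.6]
gripper_width: 0.0438
```

Call:
apply_moves:
  commands:
    - [0,0,0,0,0]
    - [0,0,0,0,0]
    - [0,0,0,0,0]
    - [0,0,0,0,0]
    - [0,0,0,0,0]

```text
time: 9.17
tcp_pos: [0.4291, 0.3041, -0.0198]
ee_rot: [3.141, 0.0, 2.897]
contact_force: [-0.3, -0.5, -0.0]
gripper_width: 0.018
```

Call:
apply_moves:
  commands:
    - [0,0,0,0,0]
    - [0,0,0,0,0]
    - [0,0,0,0,0]
    - [0,0,0,0,0]
    - [0,0,0,0,0]

```text
time: 9.58
tcp_pos: [0.4291, 0.3043, -0.0198]
ee_rot: [3.141, 0.0, 2.897]
contact_force: [0.8, 1.0, 0.9]
gripper_width: 0.0137
```

Now gripping at 13.7 mm. I'll lift and travel to above the nut.

```bash
python3 - <<'E'
from h import *
plan([(.4291,.3043,.11,2.896),(.45,.12,.25,2.98),(.478,-.062,.27,3.06)],start=(.4291,.3043,-.0198,2.896))
E
```

```text
shift mm [0.0, 0.0, -129.8] turn -0.0
shift mm [-65.1, -173.7, -140.0] turn -0.084
shift mm [-56.9, -175.1, -20.0] turn -0.08
```

Call:
apply_moves:
  commands:
    - [0,0,-8,0,0]
    - [0,0,-25,0,0]
    - [0,0,-60,0,0]
    - [0,0,-100,0,0]
    - [0,0,-130,0,0]

```text
time: 10.0
tcp_pos: [0.4281, 0.3037, 0.1119]
ee_rot: [-3.141, -0.001, 2.897]
contact_force: [1.3, 0.8, -4.0]
gripper_width: 0.0138
```

```bash
python3 - <<'E'
from h import *
shot('side','s7');shot('wrist','w7');shot('top','t7');st()
E
```

```text
time 10.15
qpos [0.0032, 0.4501, -0.8957, 1.9273, 0.4287, 0.9631, 0.2304]
tcp_pos [0.4296, 0.3043, 0.1118]
ee_rot [3.1399, 0.0029, 2.8963]
contact_force [0.2693, -0.629, -4.95]
wrist_torque [0.0646, -0.0441, 0.0269]
gripper_width 0.0137
```

View pics/s7.png

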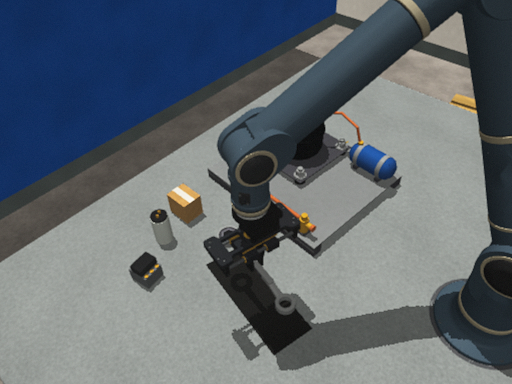

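View pics/w7.png

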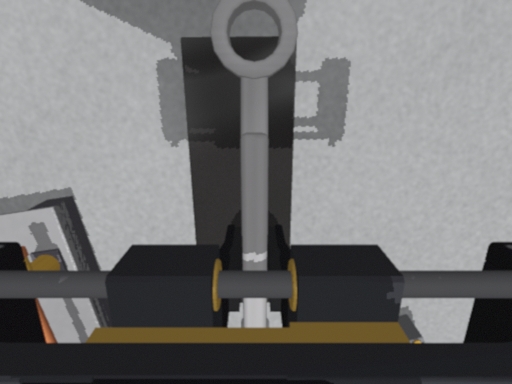

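The wrench is held, with a weight reading of 4.95 N. The small ring is straight ahead at (254,33) in the wrist view.

```bash
python3 - <<'E'
from h import *
o=ctrl.get_obs(); p=np.array(o['tcp_pos'])
im=cv2.imread('pics/w7.png'); g=cv2.cvtColor(im,cv2.COLOR_BGR2GRAY)
for h in (.040,):
    q=ray('wrist',254.3,34,p[2]+h); d=q-p; y=o['ee_rot'][2]; c,s=np.cos(y),np.sin(y)
    print('small ring in tool x,y',c*d[0]+s*d[1], s*d[0]-c*d[1])
T=R.from_euler('xyz',o['ee_rot']).as_matrix()
E
python3 - <<'E'
import cv2
im=cv2.imread('pics/w7.png'); cv2.imwrite('pics/w7z.png',cv2.resize(im[0:120,180:330],None,fx=5,fy=5))
E
```

```text
small ring in tool x,y 0.11216812103640253 -0.00023179623410772912
```

View pics/w7z.png

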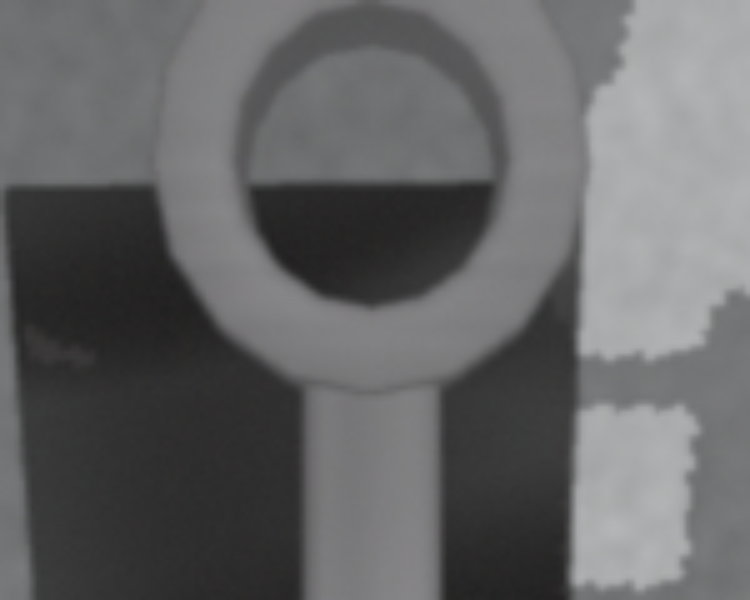

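Call:
apply_moves:
  commands:
    - [-8,-26,-28,-0.02,0]
    - [-22,-60,-56,-0.04,0]
    - [-36,-98,-84,-0.06,0]
    - [-51,-138,-112,-0.08,0]
    - [-65,-174,-140,-0.084,0]

```text
time: 10.57
tcp_pos: [0.4447, 0.1388, 0.2324]
ee_rot: [-3.139, -0.006, 2.982]
contact_force: [1.0, -0.5, -4.9]
gripper_width: 0.0137
```

Call:
apply_moves:
  commands:
    - [-12,-38,-4,-0.02,0]
    - [-24,-76,-8,-0.04,0]
    - [-36,-114,-12,-0.06,0]
    - [-48,-150,-16,-0.08,0]
    - [-57,-175,-20,-0.08,0]

```text
time: 10.98
tcp_pos: [0.4729, -0.0454, 0.2516]
ee_rot: [-3.14, -0.006, 3.056]
contact_force: [0.3, 0.1, -4.8]
gripper_width: 0.0139
```

Call:
apply_moves:
  commands:
    - [0,0,0,0,0]
    - [0,0,0,0,0]
    - [0,0,0,0,0]
    - [0,0,0,0,0]
    - [0,0,0,0,0]

```text
time: 11.4
tcp_pos: [0.4746, -0.0387, 0.2535]
ee_rot: [3.141, -0.002, 3.064]
contact_force: [0.4, 0.2, -3.9]
gripper_width: 0.0139
```

```bash
python3 - <<'E'
from h import *
shot('side','s8');shot('wrist','w8');print(K('wrist'));shot('top','t8');st()
pp('wrist',['nut','nut_top','valve','unit','receiver']);pp('side',['nut_top','wrench_ring','wrench_bore','wrench_grip']);pp('top',['nut_top','wrench_ring','wrench_bore'])
E
```

```text
(np.float64(302.577605209882), 254.3606003912469, 189.53305099178502, array([[ 7.78855188e-02,  9.50392468e-01,  3.01144489e-01,
         3.90686605e-01],
       [ 9.96962036e-01, -7.44707606e-02, -2.28211232e-02,
        -3.24743660e-02],
       [ 7.37435572e-04,  3.02007058e-01, -9.53305404e-01,
         4.56513716e-01],
       [ 0.00000000e+00,  0.00000000e+00,  0.00000000e+00,
         1.00000000e+00]]))
time 11.55
qpos [0.8262, 0.1727, -0.9267, 1.8509, 0.1487, 1.1905, 1.3429]
tcp_pos [0.4751, -0.0392, 0.2541]
ee_rot [-3.1414, -0.0003, 3.0626]
contact_force [-0.3406, 0.438, -4.2846]
wrist_torque [0.0207, -0.0861, -0.0351]
gripper_width 0.0139
wrist nut []
wrist nut_top [([0.7571, 0.3128, -0.0022], 0.68)]
wrist valve [([0.4637, 0.0728, -0.0], 0.59), ([0.4737, -0.0393, 0.2999], 0.49)]
wrist unit [([0.5917, -0.0699, 0.0035], 0.63)]
wrist receiver [([0.5761, -0.2578, -0.0026], 0.65), ([0.4617, 0.0736, 0.0038], 0.38)]
side nut_top [([0.5928, -0.0705, 0.085], 0.47), ([0.7549, 0.3172, -0.0037], 0.17)]
side wrench_ring [([0.5787, -0.0476, 0.2753], 0.77)]
side wrench_bore [([0.5837, -0.0485, 0.2836], 0.81)]
side wrench_grip [([0.4711, -0.0393, 0.2996], 0.67)]
top nut_top [([0.5898, -0.0697, 0.0787], 0.59)]
top wrench_ring [([0.5827, -0.0476, 0.2773], 0.65)]
top wrench_bore [([0.5809, -0.0457, 0.2781], 0.59), ([0.6866, 0.4292, -0.0023], 0.45)]
```

View pics/w8.png

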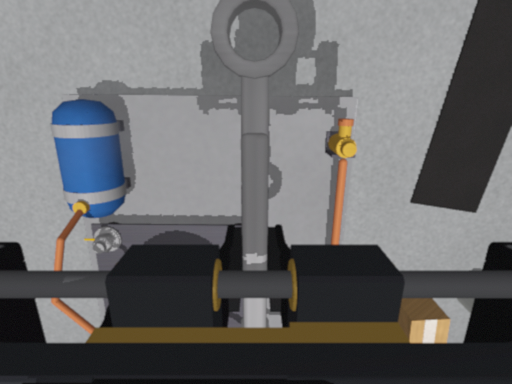

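View pics/s8.png

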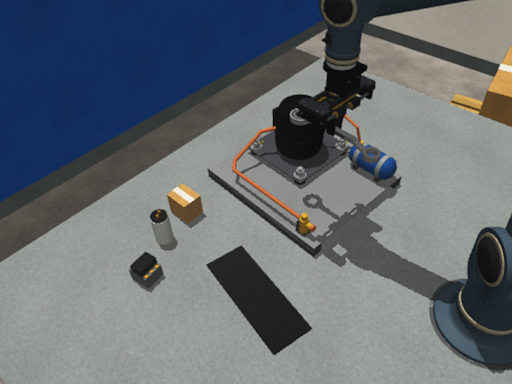

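View pics/t8.png

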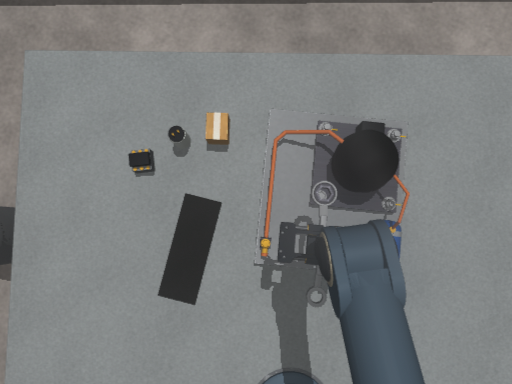

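```bash
python3 - <<'E'
import cv2,numpy as np
a=cv2.imread('pics/top0.png')[177:217,300:340]; b=cv2.imread('pics/side0.png')[150:190,280:320]
a=cv2.resize(a,None,fx=10,fy=10,interpolation=cv2.INTER_CUBIC); b=cv2.resize(b,None,fx=10,fy=10,interpolation=cv2.INTER_CUBIC)
cv2.imwrite('pics/nutz.png',np.hstack([a,b]))
a=cv2.imread('pics/top0.png'); 
cv2.imwrite('pics/panz.png',cv2.resize(a[100:290,240:420],None,fx=3.1,fy=3.1,interpolation=cv2.INTER_CUBIC))
E
```

```text
(no output)
```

View pics/nutz.png

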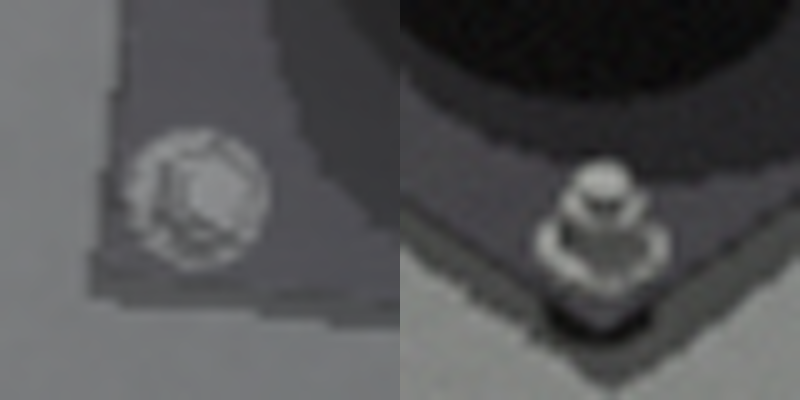

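View pics/panz.png

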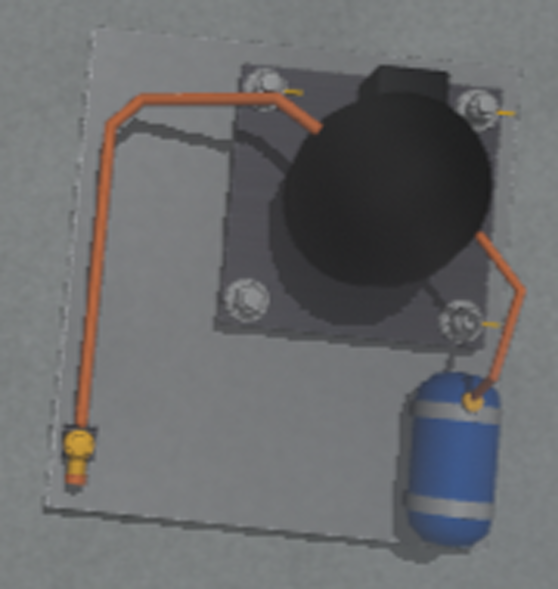

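```bash
python3 - <<'E'
from h import *
pz=lambda x,y:(240+(x+.5)/3.1-.5,100+(y+.5)/3.1-.5)
n={k:ray('top',*pz(*v),.062) for k,v in dict(nl=(247,300),fl=(265.5,88),fr=(479,110),nr=(460.5,322)).items()}
for k in n: print(k,n[k].round(4))
d=n['fl']-n['nl']; print(np.arctan2(d[1],d[0]),np.linalg.norm(d)); d=n['fr']-n['nr']; print(np.arctan2(d[1],d[0]),np.linalg.norm(d))
d=n['nl']-n['nr']; print(np.arctan2(d[1],d[0])-np.pi/2,np.linalg.norm(d)); d=n['fl']-n['fr']; print(np.arctan2(d[1],d[0])-np.pi/2,np.linalg.norm(d))
d=n['fl']-n['nr'];print(np.arctan2(d[1],d[0])-np.pi/4)
print('nut top',ray('top',319.3,196.4,.063),'side',ray('side',299.75,173.2,.063))
def tri(obs):
    A=np.zeros((3,3));b=np.zeros(3)
    for c,u,v in obs:
        f,cx,cy,T=K(c); dd=T[:3,:3]@np.array([(u-cx)/f,(v-cy)/f,1]); dd/=np.linalg.norm(dd); M=np.eye(3)-np.outer(dd,dd); A+=M;b+=M@T[:3,3]
    return np.linalg.solve(A,b)
print('tri',tri([('top',319.3,196.4),('side',299.75,173.2)]))
print('stud tri',tri([('top',300+21.0,177+19.2),('side',299.75,167.6)]))
# wrench yaw/ring from side/top current
E
python3 - <<'E'
import cv2,numpy as np
a=cv2.imread('pics/t8.png')[170:230,295:355]; b=cv2.imread('pics/s8.png')[95:155,270:330]
cv2.imwrite('pics/z8.png',np.hstack([cv2.resize(x,None,fx=6.6,fy=6.6,interpolation=cv2.INTER_CUBIC) for x in(a,b)]))
E
```

```text
nl [ 0.5917 -0.0719  0.062 ]
fl [ 0.7819 -0.0884  0.062 ]
fr [ 0.7642 -0.2789  0.062 ]
nr [ 0.5746 -0.2598  0.062 ]
-0.08668003947461336 0.19086478952533548
-0.10038032530958903 0.1905744707510311
-0.091034880427179 0.18868626700982444
-0.09258654384119014 0.19129865776325058
-0.09457219145862517
nut top [ 0.59177468 -0.07164203  0.063     ] side [ 0.59202982 -0.07192406  0.063     ]
tri [ 0.59175679 -0.07157246  0.06340537]
stud tri [ 0.59173052 -0.07212728  0.08507865]
```

View pics/z8.png

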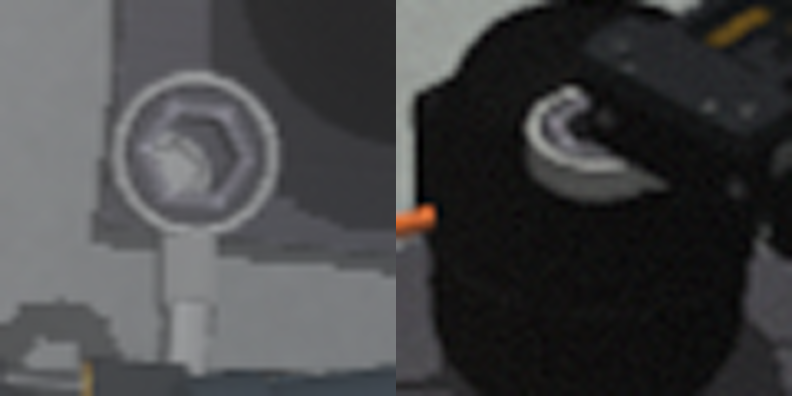

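```bash
python3 - <<'E'
from h import *
o=ctrl.get_obs(); p=np.array(o['tcp_pos']); y=o['ee_rot'][2]; c,s=np.cos(y),np.sin(y)
for z in (.284,.294,.304):
    q=ray('top',324.4,192.8,z); d=q-p; print(q.round(4),'ring in tool',c*d[0]+s*d[1], s*d[0]-c*d[1])
nut=np.array([.5918,-.0718]); Y=np.pi-.092
off=np.array([-.108,0.]); C,S=np.cos(Y),np.sin(Y); t=nut-np.array([C*off[0]+S*off[1], S*off[0]-C*off[1]]); print(t)
plan([(t[0],t[1],.10,Y)])
E
```

```text
[ 0.584  -0.0495  0.284 ] ring in tool -0.10914186208638547 -0.0005473470468629824
[ 0.5832 -0.0479  0.294 ] ring in tool -0.10820923406873306 0.0010148325755505172
[ 0.5824 -0.0462  0.304 ] ring in tool -0.10727660605108055 0.0025770121979640072
[ 0.48425673 -0.06187801]
shift mm [-10.7, -21.0, 154.2] turn 0.011
```

Call:
apply_moves:
  commands:
    - [-3,-6,38,0,0]
    - [-6,-12,76,0,0]
    - [-10,-18,114,0.01,0]
    - [-11,-21,150,0.01,0]
    - [-11,-21,172,0.01,0]

```text
time: 12.57
tcp_pos: [0.4826, -0.0632, 0.0786]
ee_rot: [3.141, -0.005, 3.049]
contact_force: [-1.2, 0.4, -4.1]
gripper_width: 0.0141
```

Call:
apply_moves:
  commands:
    - [0,0,0,0,0]
    - [0,0,0,0,0]
    - [0,0,0,0,0]
    - [0,0,0,0,0]
    - [0,0,0,0,0]

```text
time: 12.98
tcp_pos: [0.4862, -0.0619, 0.0841]
ee_rot: [-3.141, 0.004, 3.051]
contact_force: [0.5, -0.1, -3.5]
gripper_width: 0.0136
```

```bash
python3 - <<'E'
from h import *
shot('side','s9');shot('top','t9');o=st()
pp('side',['wrench_ring','wrench_bore','wrench_grip']);pp('top',['wrench_ring','wrench_bore'])
a=cv2.imread('pics/t9.png')[170:230,295:355]; b=cv2.imread('pics/s9.png')[145:205,270:330]
cv2.imwrite('pics/z9.png',np.hstack([cv2.resize(x,None,fx=6.6,fy=6.6,interpolation=cv2.INTER_CUBIC) for x in(a,b)]))
E
```

```text
time 13.0833
qpos [0.7054, 0.4056, -0.8175, 2.0358, 0.3922, 0.8568, 1.1462]
tcp_pos [0.4855, -0.062, 0.0835]
ee_rot [-3.1409, 0.0025, 3.0505]
contact_force [-0.2111, -0.1954, -4.6749]
wrist_torque [0.0747, -0.0334, 0.0584]
gripper_width 0.0136
side wrench_ring [([0.5888, -0.0718, 0.1075], 0.62)]
side wrench_bore [([0.5941, -0.0725, 0.1136], 0.59)]
side wrench_grip [([0.4809, -0.0606, 0.1287], 0.66)]
top wrench_ring [([0.5971, -0.0699, 0.1078], 0.84)]
top wrench_bore [([0.5914, -0.0735, 0.1142], 0.7)]
```

View pics/z9.png

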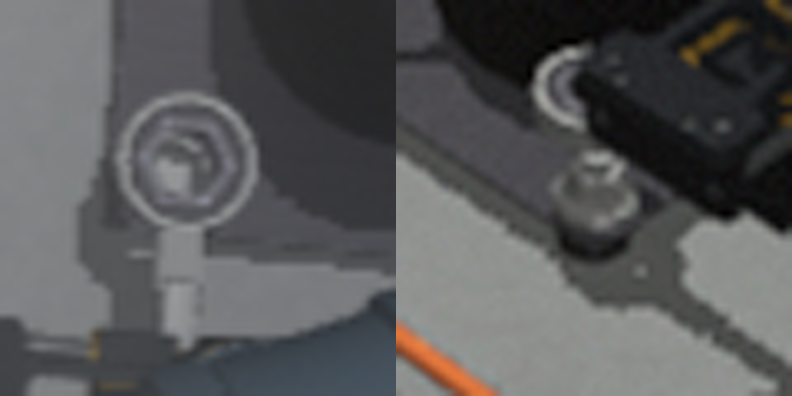

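```bash
python3 - <<'E'
from h import *
p=np.array([.4857,-.062,.0837]); y=3.0505; c,s=np.cos(y),np.sin(y)
q=ray('top',322.98,193.97,.1235); d=q-p; print(q.round(4),'ring in tool',c*d[0]+s*d[1], s*d[0]-c*d[1], 'err to nut', (np.array([.5918,-.0718])-q[:2]))
E
python3 - <<'E'
from h import *
# circle fit on cropped image, bright rim
im=cv2.imread('pics/t9.png'); g=cv2.cvtColor(im,cv2.COLOR_BGR2GRAY)[170:230,295:355]
G=cv2.resize(g,None,fx=8,fy=8,interpolation=cv2.INTER_CUBIC)
r=cv2.HoughCircles(cv2.GaussianBlur(G,(0,0),3),cv2.HOUGH_GRADIENT,1,50,param1=60,param2=20,minRadius=70,maxRadius=95); print(r)
if r is not None:
    for a in r[0][:3]:
        u,v=295+(a[0]+.5)/8-.5,170+(a[1]+.5)/8-.5; print(u,v,a[2]/8,ray('top',u,v,.1235))
E
```

```text
[ 0.5939 -0.072   0.1235] ring in tool -0.10863589742027466 -0.00015213894583734032 err to nut [-0.00207165  0.00023376]
[[[229.5 196.5  83.2]]]
323.25 194.125 10.4 [ 0.5934791 -0.0727297  0.1235   ]
```

Call:
apply_moves:
  commands:
    - [1.5,0,5,0,0]
    - [1.5,0,10,0,0]
    - [1.5,0,15,0,0]
    - [1.5,0,17,0,0]
    - [1.5,0,17,0,0]

```text
time: 13.75
tcp_pos: [0.4824, -0.0617, 0.0643]
ee_rot: [3.141, -0.002, 3.051]
contact_force: [-0.3, 0.1, -4.8]
gripper_width: 0.0137
```

Call:
apply_moves:
  commands:
    - [0,0,0,0,0]
    - [0,0,0,0,0]
    - [0,0,0,0,0]
    - [0,0,0,0,0]
    - [0,0,0,0,0]

```text
time: 14.17
tcp_pos: [0.4832, -0.0618, 0.0654]
ee_rot: [-3.141, 0.0, 3.051]
contact_force: [0.1, -1.0, -4.9]
gripper_width: 0.0136
```

```bash
cat >> h.py <<'E'
def circ(f,z,zoom=True):
    im=cv2.imread(f'pics/{f}.png'); g=cv2.cvtColor(im,cv2.COLOR_BGR2GRAY)[165:225,290:350]
    G=cv2.resize(g,None,fx=8,fy=8,interpolation=cv2.INTER_CUBIC)
    r=cv2.HoughCircles(cv2.GaussianBlur(G,(0,0),3),cv2.HOUGH_GRADIENT,1,50,param1=60,param2=20,minRadius=70,maxRadius=95)
    if r is not None:
        for a in r[0][:2]:
            u,v=290+(a[0]+.5)/8-.5,165+(a[1]+.5)/8-.5; print('circ',u,v,a[2]/8,ray('top',u,v,z))
E
python3 - <<'E'
from h import *
st();shot('side','s10');shot('top','t10');o=st()
circ('t10',o['tcp_pos'][2]+.040)
a=cv2.imread('pics/t10.png')[170:230,295:355]; b=cv2.imread('pics/s10.png')[145:205,270:330]
cv2.imwrite('pics/z10.png',np.hstack([cv2.resize(x,None,fx=6.6,fy=6.6,interpolation=cv2.INTER_CUBIC) for x in(a,b)]))
E
```

```text
time 14.1667
qpos [0.6875, 0.4296, -0.7993, 2.055, 0.4199, 0.8225, 1.1209]
tcp_pos [0.4832, -0.0618, 0.0654]
ee_rot [-3.1415, 0.0004, 3.0507]
contact_force [0.1429, -1.0138, -4.8654]
wrist_torque [0.1473, -0.0553, 0.0183]
gripper_width 0.0136
time 14.2667
qpos [0.6874, 0.4296, -0.7993, 2.055, 0.4199, 0.8225, 1.1209]
tcp_pos [0.4832, -0.0618, 0.0653]
ee_rot [-3.1415, 0.0004, 3.0508]
contact_force [0.0171, 0.7612, -4.1113]
wrist_torque [0.1052, -0.076, 0.0193]
gripper_width 0.0135
```

View pics/z10.png

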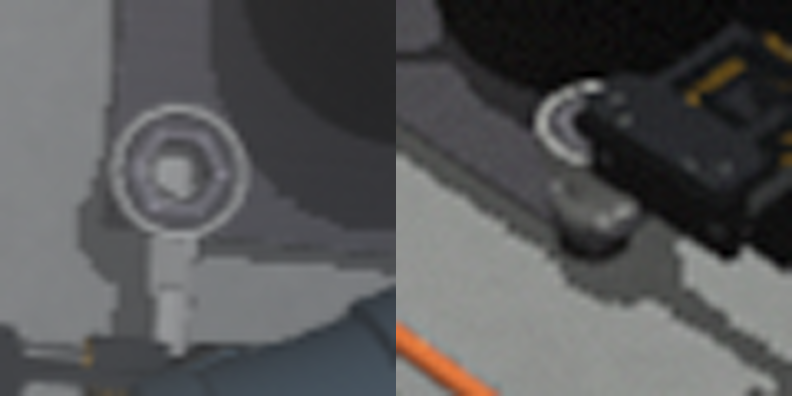

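```bash
python3 - <<'E'
from h import *
print(ray('top',321.7,195.5,.1053), ray('top',295+176.5/6.6-.5,170+175.5/6.6-.5,.087), proj('top',(.5918,-.0718,.087)),proj('top',(.5918,-.0718,.1053)))
E
```

```text
[ 0.59121187 -0.07157839  0.1053    ] [ 0.59095877 -0.07321873  0.087     ] [320.7109201  195.77028254] [321.78436532 195.27748578]
```

Call:
apply_moves:
  commands:
    - [-0.5,0,3,0,0]
    - [-0.5,0,6,0,0]
    - [-0.5,0,9,0,0]
    - [-0.5,0,11,0,0]
    - [-0.5,0,12,0,0]

```text
time: 14.68
tcp_pos: [0.4838, -0.0617, 0.0529]
ee_rot: [3.141, 0.0, 3.051]
contact_force: [0.1, 0.3, -3.6]
gripper_width: 0.0138
```

Call:
apply_moves:
  commands:
    - [0,0,2,0,0]
    - [0,0,3,0,0]
    - [0,0,4,0,0]
    - [0,0,5,0,0]
    - [0,0,6,0,0]

```text
time: 15.1
tcp_pos: [0.4832, -0.0617, 0.0472]
ee_rot: [-3.141, -0.001, 3.051]
contact_force: [-2.7, 0.5, 0.7]
gripper_width: 0.0136
```

The ring is entering the hexagon. A light side push of -2.7 N in x suggests backing off 0.5 mm. Then I'll go on down.

Call:
apply_moves:
  commands:
    - [0.5,0,1,0,0]
    - [0.5,0,2,0,0]
    - [0.5,0,3,0,0]
    - [0.5,0,4,0,0]
    - [0.5,0,5,0,0]

```text
time: 15.52
tcp_pos: [0.4826, -0.0617, 0.042]
ee_rot: [-3.141, -0.001, 3.051]
contact_force: [-3.6, 0.4, -1.4]
gripper_width: 0.014
```

Call:
apply_moves:
  commands:
    - [0.5,0,0.5,0,0]
    - [1,0,1,0,0]
    - [1,0,2,0,0]
    - [1,0,3,0,0]
    - [1,0,3,0,0]

```text
time: 15.93
tcp_pos: [0.4823, -0.0617, 0.0391]
ee_rot: [3.142, 0.0, 3.051]
contact_force: [-1.1, 1.0, -0.2]
gripper_width: 0.0135
```

```bash
python3 - <<'E'
from h import *
st();shot('side','s11');shot('top','t11');o=st()
pp('side',['wrench_grip','wrench_ring'])
a=cv2.imread('pics/t11.png')[170:230,295:355]; b=cv2.imread('pics/s11.png')[145:205,270:330]
cv2.imwrite('pics/z11.png',np.hstack([cv2.resize(x,None,fx=6.6,fy=6.6,interpolation=cv2.INTER_CUBIC) for x in(a,b)]))
E
```

```text
time 15.9333
qpos [0.6574, 0.4669, -0.768, 2.078, 0.4651, 0.7714, 1.0805]
tcp_pos [0.4823, -0.0617, 0.0391]
ee_rot [3.1415, 0.0003, 3.0508]
contact_force [-1.0781, 0.9947, -0.2023]
wrist_torque [0.2578, 0.0648, -0.0377]
gripper_width 0.0135
time 16.0333
qpos [0.6575, 0.4668, -0.7681, 2.0779, 0.465, 0.7716, 1.0806]
tcp_pos [0.4822, -0.0617, 0.0392]
ee_rot [3.1416, 0.0002, 3.0508]
contact_force [-1.6443, 0.5295, -0.5647]
wrist_torque [0.2164, 0.0855, 0.0432]
gripper_width 0.0141
side wrench_grip [([0.4789, -0.0617, 0.086], 0.69), ([0.754, 0.3172, -0.0043], 0.39)]
side wrench_ring [([0.5905, -0.0725, 0.0774], 0.64)]
```

View pics/z11.png

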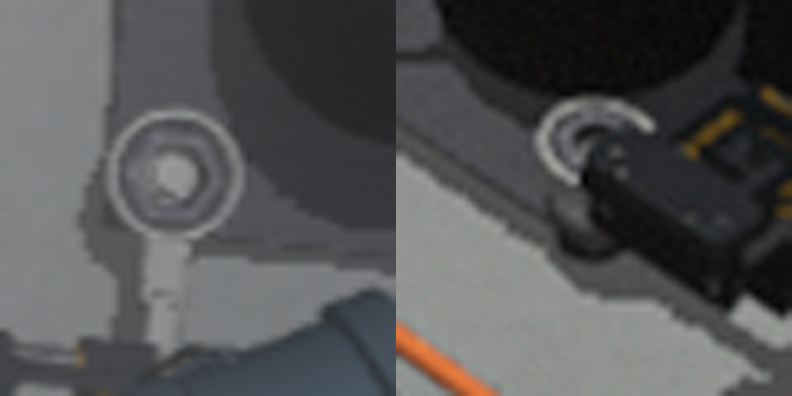

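Call:
apply_moves:
  commands:
    - [0,0,0.5,0,0]
    - [0,0,1,0,0]
    - [0,0,1.5,0,0]
    - [0,0,1.5,0,0]
    - [0,0,1.5,0,0]

```text
time: 16.55
tcp_pos: [0.4821, -0.0617, 0.0377]
ee_rot: [-3.142, 0.0, 3.051]
contact_force: [-1.6, 1.3, -0.6]
gripper_width: 0.0136
```

Call:
apply_moves:
  commands:
    - [0,0,0.5,0,0]
    - [0,0,1,0,0]
    - [0,0,1.5,0,0]
    - [0,0,2,0,0]
    - [0,0,2,0,0]

```text
time: 16.97
tcp_pos: [0.482, -0.0617, 0.0356]
ee_rot: [-3.142, -0.0, 3.051]
contact_force: [-2.0, 0.3, -0.6]
gripper_width: 0.0138
```

```bash
python3 - <<'E'
from h import *
shot('wrist','w12');shot('side','s12');shot('top','t12');o=st()
pp('side',['wrench_grip','wrench_ring','wrench_bore'])
a=cv2.imread('pics/w12.png')[0:130,180:330]; b=cv2.imread('pics/s12.png')[130:230,270:400]
cv2.imwrite('pics/z12.png',cv2.resize(b,None,fx=5.5,fy=5.5,interpolation=cv2.INTER_CUBIC))
E
```

```text
time 17.1167
qpos [0.6532, 0.472, -0.7635, 2.0807, 0.4712, 0.7652, 1.0751]
tcp_pos [0.482, -0.0617, 0.0357]
ee_rot [-3.1415, -0.0002, 3.0509]
contact_force [-2.422, 1.4399, -1.4557]
wrist_torque [0.1963, 0.1685, 0.0365]
gripper_width 0.0135
side wrench_grip [([0.5917, -0.071, -0.0048], 0.45)]
side wrench_ring [([0.5916, -0.0735, 0.0761], 0.65)]
side wrench_bore [([0.591, -0.0712, 0.0837], 0.57)]
```

View pics/w12.png

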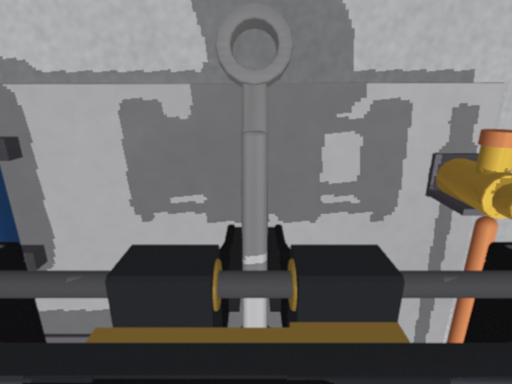

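View pics/z12.png

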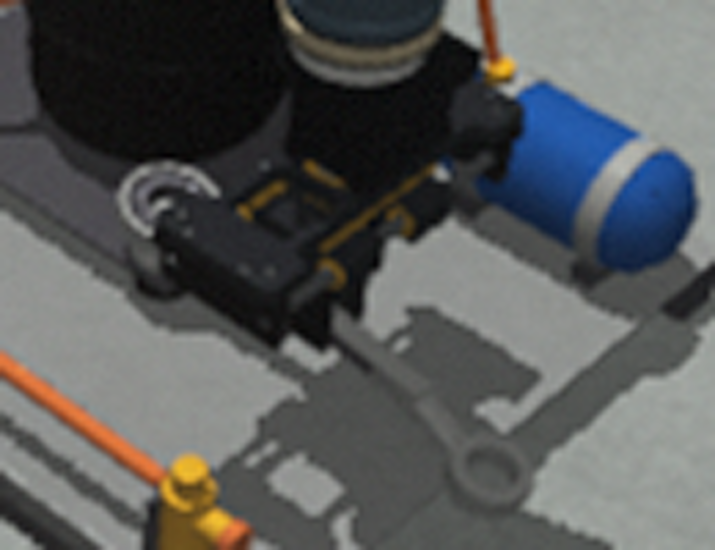

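Seen in the wrist view, the small ring has gone from about 84 px to 74 px wide and from row 34 to row 45. So the wrench has pitched in the grip: its large head is resting on top of the nut and has not dropped over it. I'll lift off, re-level the wrench against the mat, and re-aim.

```bash
python3 - <<'E'
from h import *
plan([(.4810,-.0617,.16,3.05),(.455,.12,.19,2.98),(.4291,.29,.08,2.896),(.4291,.3043,.005,2.896)],start=(.4810,-.0617,.0355,3.05))
E
```

```text
shift mm [0.0, 0.0, -124.5] turn -0.0
shift mm [42.5, 178.6, -30.0] turn 0.07
shift mm [52.9, 163.6, 110.0] turn 0.084
shift mm [3.5, 13.9, 75.0] turn -0.0
```

Call:
apply_moves:
  commands:
    - [0,0,-10,0,0]
    - [0,0,-30,0,0]
    - [0,0,-60,0,0]
    - [0,0,-95,0,0]
    - [0,0,-125,0,0]

```text
time: 17.68
tcp_pos: [0.4824, -0.0615, 0.1629]
ee_rot: [3.141, 0.001, 3.051]
contact_force: [0.9, -1.2, -4.3]
gripper_width: 0.0137
```

Call:
apply_moves:
  commands:
    - [2,-36,-6,0.01,0]
    - [4,-73,-12,0.02,0]
    - [6,-110,-18,0.04,0]
    - [8,-147,-24,0.05,0]
    - [9,-183,-30,0.07,0]

```text
time: 18.1
tcp_pos: [0.4557, -0.2452, 0.1916]
ee_rot: [-3.141, 0.001, 2.98]
contact_force: [1.0, -0.3, -3.6]
gripper_width: 0.0136
```

Call:
apply_moves:
  commands:
    - [11,-33,22,0.02,0]
    - [22,-66,44,0.04,0]
    - [33,-99,66,0.06,0]
    - [44,-132,88,0.08,0]
    - [53,-164,110,0.084,0]

```text
time: 18.52
tcp_pos: [0.3764, -0.3985, 0.0802]
ee_rot: [-3.141, 0.0, 2.895]
contact_force: [0.3, 0.2, -3.7]
gripper_width: 0.0142
```

```bash
python3 - <<'E'
from h import *
st()
plan([(.4291,.3043,.015,2.896),(.4291,.3043,-.021,2.896)])
E
```

```text
time 18.5167
qpos [1.2519, 0.4638, -0.6651, 1.9128, 0.3654, 0.8868, 1.7277]
tcp_pos [0.3764, -0.3985, 0.0802]
ee_rot [-3.1405, 0.0002, 2.8953]
contact_force [0.3201, 0.2383, -3.66]
wrist_torque [0.0031, -0.1036, 0.0084]
gripper_width 0.0142
shift mm [120.3, 694.5, 65.2] turn -0.001
shift mm [0.0, 0.0, 36.0] turn -0.0
```

I sent those lateral shifts with the wrong sign, before reading the plan, so the arm is now right of the unit. Nothing was touched (forces are nominal), and this is flat, free bench. I'll re-level here, a little further from the receiver.

```bash
python3 - <<'E'
from h import *
shot('side','s13');shot('wrist','w13');st()
plan([(.3764,-.455,.02,2.896)])
E
```

```text
time 18.6167
qpos [1.2549, 0.4686, -0.6573, 1.9131, 0.3673, 0.8888, 1.7268]
tcp_pos [0.3707, -0.4019, 0.0768]
ee_rot [3.1415, -0.0078, 2.8857]
contact_force [-1.1688, 0.5334, -3.5882]
wrist_torque [0.1284, 0.008, -0.0292]
gripper_width 0.0138
shift mm [-18.9, -49.9, 56.8] turn -0.01
```

View pics/w13.png

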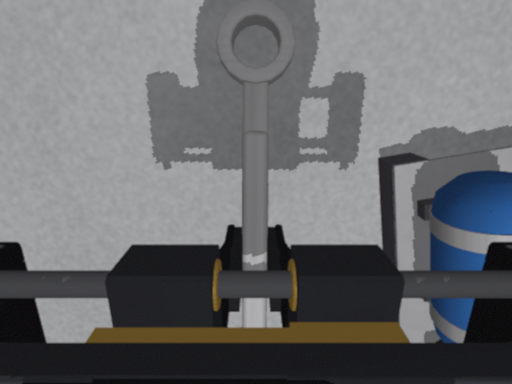

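View pics/s13.png

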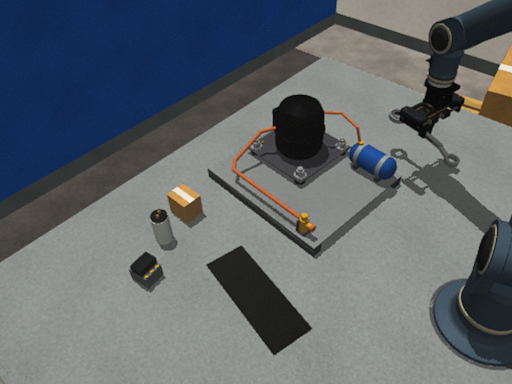

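Call:
apply_moves:
  commands:
    - [-8,-25,10,0,0]
    - [-16,-45,25,0,0]
    - [-19,-50,40,0,0]
    - [-19,-50,55,0,0]
    - [-19,-50,60,0,0]

```text
time: 19.03
tcp_pos: [0.383, -0.4494, 0.0188]
ee_rot: [3.139, -0.003, 2.895]
contact_force: [-0.4, -0.1, -4.8]
gripper_width: 0.0139
```

Call:
apply_moves:
  commands:
    - [0,0,6,0,0]
    - [0,0,12,0,0]
    - [0,0,18,0,0]
    - [0,0,24,0,0]
    - [0,0,28,0,0]

```text
time: 19.45
tcp_pos: [0.3846, -0.4496, -0.0074]
ee_rot: [-3.141, 0.001, 2.897]
contact_force: [0.5, 0.4, -3.6]
gripper_width: 0.0138
```

Call:
apply_moves:
  commands:
    - [0,0,4,0,0]
    - [0,0,8,0,0]
    - [0,0,11,0,0]
    - [0,0,14,0,0]
    - [0,0,16,0,0]

```text
time: 19.87
tcp_pos: [0.3843, -0.4497, -0.0235]
ee_rot: [-3.142, 0.0, 2.897]
contact_force: [0.2, 0.2, -3.1]
gripper_width: 0.0138
```

Call:
apply_moves:
  commands:
    - [0,0,0.5,0,0]
    - [0,0,1,0,0]
    - [0,0,1.5,0,0]
    - [0,0,2,0,0]
    - [0,0,2,0,0]

```text
time: 20.28
tcp_pos: [0.3843, -0.4497, -0.0236]
ee_rot: [-3.141, -0.0, 2.897]
contact_force: [-2.9, 3.1, 10.2]
gripper_width: 0.0136
```

The wrench is seated flat on the bench at TCP z -0.0236, as predicted, so it's level in the grip again. Back to the nut, reading each plan before sending it.

```bash
python3 - <<'E'
from h import *
plan([(.3843,-.4497,.14,2.896),(.43,-.29,.165,2.96),(.475,-.12,.165,3.03),(.484,-.0628,.085,3.0496)],start=(.3843,-.4497,-.0255,2.896))
E
```

```text
shift mm [0.0, 0.0, -165.5] turn -0.0
shift mm [-5.5, 166.0, -25.0] turn -0.064
shift mm [-13.6, 175.3, -0.0] turn -0.07
shift mm [-2.6, 57.8, 80.0] turn -0.02
```

Call:
apply_moves:
  commands:
    - [0,0,-15,0,0]
    - [0,0,-50,0,0]
    - [0,0,-90,0,0]
    - [0,0,-130,0,0]
    - [0,0,-165,0,0]

```text
time: 20.7
tcp_pos: [0.3843, -0.4495, 0.1416]
ee_rot: [-3.141, 0.001, 2.897]
contact_force: [0.9, -1.1, -4.6]
gripper_width: 0.0138
```

Call:
apply_moves:
  commands:
    - [-1,25,-6,-0.01,0]
    - [-2,60,-12,-0.02,0]
    - [-3,96,-18,-0.04,0]
    - [-4,132,-25,-0.05,0]
    - [-5.5,166,-25,-0.064,0]

```text
time: 21.12
tcp_pos: [0.4304, -0.2881, 0.1656]
ee_rot: [-3.141, 0.002, 2.961]
contact_force: [0.6, -0.9, -4.6]
gripper_width: 0.0137
```

Call:
apply_moves:
  commands:
    - [-3,35,0,-0.01,0]
    - [-6,70,0,-0.03,0]
    - [-9,105,0,-0.04,0]
    - [-12,140,0,-0.06,0]
    - [-13.6,175,0,-0.07,0]

```text
time: 21.53
tcp_pos: [0.4745, -0.1186, 0.1644]
ee_rot: [-3.141, 0.0, 3.031]
contact_force: [1.6, 0.4, -5.2]
gripper_width: 0.0137
```

Call:
apply_moves:
  commands:
    - [-1,20,20,-0.01,0]
    - [-2,40,40,-0.02,0]
    - [-2.6,58,60,-0.02,0]
    - [-2.6,58,78,-0.02,0]
    - [-2.6,58,80,-0.02,0]

```text
time: 21.95
tcp_pos: [0.4806, -0.0616, 0.0817]
ee_rot: [3.141, -0.006, 3.054]
contact_force: [-0.7, -1.4, -5.1]
gripper_width: 0.0136
```

```bash
python3 - <<'E'
from h import *
st();shot('wrist','w14')
plan([(.484,-.0628,.069,3.0496)])
E
```

```text
time 21.95
qpos [0.7125, 0.4083, -0.8253, 2.0407, 0.3925, 0.8613, 1.1478]
tcp_pos [0.4806, -0.0616, 0.0817]
ee_rot [3.1411, -0.0064, 3.054]
contact_force [-0.7317, -1.4446, -5.085]
wrist_torque [0.0225, -0.0112, -0.0604]
gripper_width 0.0136
shift mm [-2.6, 0.0, 13.8] turn 0.003
```

View pics/w14.png

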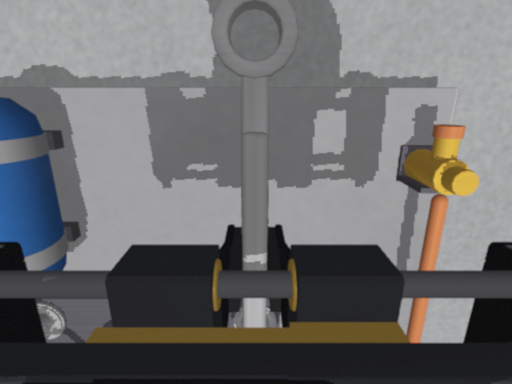

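The wrench is level again, with the small ring back at (254,34) and 84 px wide. I'll hover just above the stud and compare the ring with the stud in the top view.

Call:
apply_moves:
  commands:
    - [0,0,8,0,0]
    - [0,0,14,0,0]
    - [0,0,17,0,0]
    - [0,0,17,0,0]
    - [0,0,17,0,0]

```text
time: 22.42
tcp_pos: [0.4839, -0.0633, 0.068]
ee_rot: [-3.141, 0.001, 3.05]
contact_force: [-0.2, -0.5, -4.7]
gripper_width: 0.0137
```

Call:
apply_moves:
  commands:
    - [0,0,0,0,0]
    - [0,0,0,0,0]
    - [0,0,0,0,0]
    - [0,0,0,0,0]
    - [0,0,0,0,0]

```text
time: 22.83
tcp_pos: [0.4838, -0.0629, 0.0679]
ee_rot: [-3.141, 0.0, 3.051]
contact_force: [-0.2, 0.1, -3.9]
gripper_width: 0.0139
```

```bash
python3 - <<'E'
from h import *
st()
ims=[shot('top','t15_%d'%i).astype(float) for i in range(4)]
A=np.mean(ims,0); np.save('t15.npy',A); o=st()
c=A[180:212,305:337].astype(np.uint8)[:,:,::-1]
cv2.imwrite('pics/z15.png',cv2.resize(c,None,fx=18,fy=18,interpolation=cv2.INTER_CUBIC))
z=o['tcp_pos'][2]
for P in [(.5916,-.0718,.087),(.5916,-.0727,.087),(.5916,-.0718,z+.04),(.5916,-.0727,z+.04)]:
    u=proj('top',P); print(P,u, ((u-[305,180])+.5)*18-.5)
E
```

```text
time 22.8333
qpos [0.6965, 0.4291, -0.8082, 2.051, 0.4203, 0.8295, 1.1228]
tcp_pos [0.4838, -0.0629, 0.0679]
ee_rot [-3.1414, 0.0004, 3.0508]
contact_force [-0.2238, 0.1333, -3.9402]
wrist_torque [0.162, -0.0076, -0.0218]
gripper_width 0.0139
time 23.0333
qpos [0.6964, 0.4293, -0.8081, 2.0511, 0.4204, 0.8296, 1.1228]
tcp_pos [0.4837, -0.0628, 0.0677]
ee_rot [-3.1415, 0.0001, 3.0509]
contact_force [-0.0756, 0.0872, -4.3767]
wrist_torque [0.0914, 0.0209, 0.0165]
gripper_width 0.0139
(0.5916, -0.0718, 0.087) [320.71093681 195.84499242] [291.29686265 293.70986351]
(0.5916, -0.0727, 0.087) [321.04804658 195.84903418] [297.36483845 293.78261519]
(0.5916, -0.0718, np.float64(0.10772177898517893)) [321.92928013 195.2871602 ] [313.22704235 283.66888355]
(0.5916, -0.0727, np.float64(0.10772177898517893)) [322.27308845 195.29128146] [319.41559202 283.74306634]
```

View pics/z15.png

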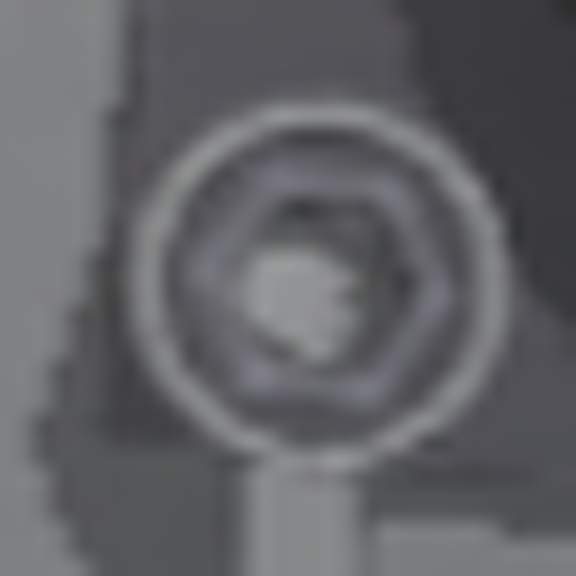

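```bash
python3 - <<'E'
from h import *
c=cv2.imread('pics/top0.png')[180:212,305:337]
d=cv2.imread('pics/side0.png')[156:188,284:316]
cv2.imwrite('pics/z16.png',np.hstack([cv2.resize(x,None,fx=12,fy=12,interpolation=cv2.INTER_CUBIC) for x in (c,d)]))
for n,c0,P in [('top',(305,180),(.5916,-.0727,.087)),('top',(305,180),(.5916,-.0727,.063)),('side',(284,156),(.5916,-.0727,.087)),('side',(284,156),(.5916,-.0727,.063))]:
    print(n,P,(proj(n,P)-c0+.5)*12-.5)
for n,c0,P in [('top',(305,180),(.5926,-.0727,.087)),('side',(284,156),(.5926,-.0727,.087)),('side',(284,156),(.5916,-.0737,.087))]:
    print(n,P,(proj(n,P)-c0+.5)*12-.5)
E
```

```text
top (0.5916, -0.0727, 0.087) [198.07655897 195.68841012]
top (0.5916, -0.0727, 0.063) [181.75037451 203.121604  ]
side (0.5916, -0.0727, 0.087) [201.61396502 137.76842951]
side (0.5916, -0.0727, 0.063) [197.83350768 211.03217719]
top (0.5926, -0.0727, 0.087) [198.07525402 191.2060756 ]
side (0.5926, -0.0727, 0.087) [198.35376404 136.0030382 ]
side (0.5916, -0.0737, 0.087) [204.15646163 135.67340238]
```

View pics/z16.png

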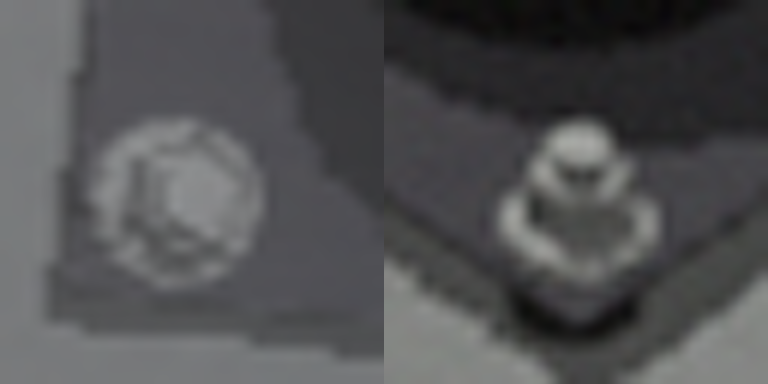

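The ring rim centre is at (319,285) in the 18x zoom and the stud is at about (298,297). After parallax, they are concentric to about 1 mm. I'll lower gently and watch the vertical force.

Call:
apply_moves:
  commands:
    - [0,0,4,0,0]
    - [0,0,8,0,0]
    - [0,0,10,0,0]
    - [0,0,11,0,0]
    - [0,0,11,0,0]

```text
time: 23.45
tcp_pos: [0.4834, -0.0628, 0.0563]
ee_rot: [3.141, -0.001, 3.051]
contact_force: [-0.4, 0.6, -5.1]
gripper_width: 0.0137
```

Call:
apply_moves:
  commands:
    - [0,0,1,0,0]
    - [0,0,2,0,0]
    - [0,0,3,0,0]
    - [0,0,3,0,0]
    - [0,0,3,0,0]

```text
time: 23.87
tcp_pos: [0.4838, -0.0628, 0.0537]
ee_rot: [3.142, 0.0, 3.051]
contact_force: [0.3, -0.2, -4.0]
gripper_width: 0.0135
```

Call:
apply_moves:
  commands:
    - [0,0,1,0,0]
    - [0,0,1.5,0,0]
    - [0,0,2,0,0]
    - [0,0,2,0,0]
    - [0,0,2,0,0]

```text
time: 24.28
tcp_pos: [0.484, -0.0626, 0.0518]
ee_rot: [3.141, 0.001, 3.051]
contact_force: [0.2, 0.6, -3.3]
gripper_width: 0.0141
```

Call:
apply_moves:
  commands:
    - [0,0,1,0,0]
    - [0,0,1.5,0,0]
    - [0,0,2,0,0]
    - [0,0,2,0,0]
    - [0,0,2,0,0]

```text
time: 24.7
tcp_pos: [0.4839, -0.0627, 0.0498]
ee_rot: [3.142, 0.0, 3.051]
contact_force: [-0.2, 2.2, -1.1]
gripper_width: 0.0139
```

Call:
apply_moves:
  commands:
    - [0,0.3,-1,0,0]
    - [0,0.7,-1,0,0]
    - [0,0.7,0,0,0]
    - [0,0.7,0,0,0]
    - [0,0.7,0,0,0]

```text
time: 25.12
tcp_pos: [0.4838, -0.0623, 0.0497]
ee_rot: [-3.141, 0.0, 3.051]
contact_force: [-1.2, 1.9, -1.3]
gripper_width: 0.0139
```

```bash
python3 - <<'E'
from h import *
shot('wrist','w17');st()
c=cv2.imread('pics/w17.png')[0:100,200:310]
cv2.imwrite('pics/z17.png',cv2.resize(c,None,fx=6,fy=6,interpolation=cv2.INTER_CUBIC))
A=shot('top','t17')[180:212,305:337][:,:,::-1]
cv2.imwrite('pics/z17t.png',cv2.resize(A,None,fx=18,fy=18,interpolation=cv2.INTER_CUBIC))
st()
E
```

```text
time 25.1667
qpos [0.674, 0.4555, -0.7867, 2.066, 0.4516, 0.7953, 1.0935]
tcp_pos [0.4838, -0.0622, 0.0497]
ee_rot [-3.1414, 0.0, 3.0507]
contact_force [-0.6191, -0.1063, -0.9496]
wrist_torque [0.2136, -0.2392, 0.0832]
gripper_width 0.0135
time 25.2167
qpos [0.674, 0.4555, -0.7867, 2.066, 0.4516, 0.7954, 1.0935]
tcp_pos [0.4838, -0.0622, 0.0497]
ee_rot [-3.1414, 0.0, 3.0507]
contact_force [-0.3484, 0.2391, 0.2146]
wrist_torque [0.2533, -0.1895, 0.0467]
gripper_width 0.0137
```

View pics/z17.png

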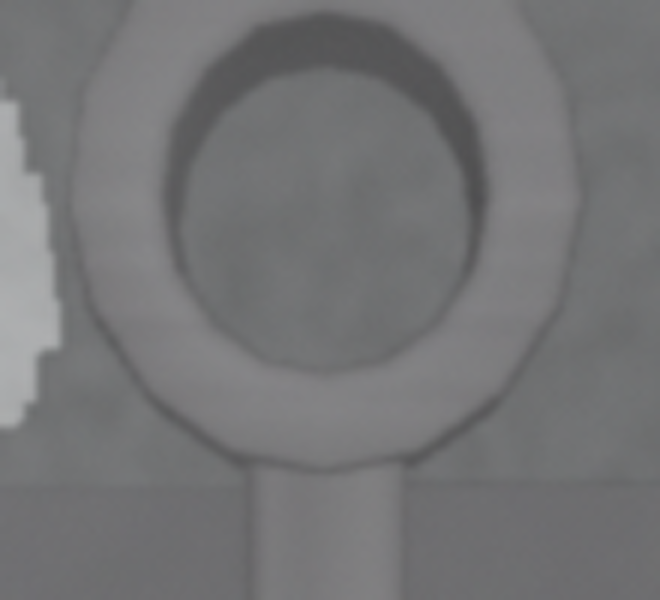

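View pics/z17t.png

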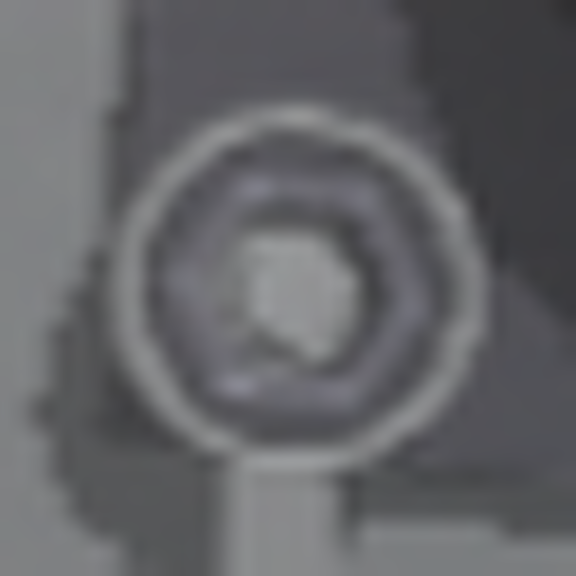

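The small ring is still about 84 px wide, so the wrench is nearly level. It rests on the end of the taper, about 3 mm into the hexagon zone. I'll wiggle the yaw about the nut axis under light pressure.

Call:
apply_moves:
  commands:
    - [0,3.2,0.3,0.03,0]
    - [0,6.5,0.5,0.06,0]
    - [0,6.5,0.5,0.06,0]
    - [0,3.2,0.5,0.03,0]
    - [0,0,0.5,0,0]

```text
time: 25.63
tcp_pos: [0.4836, -0.0623, 0.0492]
ee_rot: [-3.141, -0.0, 3.054]
contact_force: [-1.2, 1.2, -0.9]
gripper_width: 0.0136
```

Call:
apply_moves:
  commands:
    - [0,-3.2,0.2,-0.03,0]
    - [0,-6.5,0.3,-0.06,0]
    - [0,-6.5,0.3,-0.06,0]
    - [0,-3.2,0.5,-0.03,0]
    - [0,0,0.5,0,0]

```text
time: 26.05
tcp_pos: [0.4835, -0.0621, 0.0486]
ee_rot: [3.141, -0.0, 3.049]
contact_force: [-1.8, 0.5, -0.2]
gripper_width: 0.0138
```

```bash
python3 - <<'E'
from h import *
shot('wrist','w18');st()
c=cv2.imread('pics/w18.png')[0:100,200:310]
cv2.imwrite('pics/z18.png',cv2.resize(c,None,fx=6,fy=6,interpolation=cv2.INTER_CUBIC))
E
```

```text
time 26.1
qpos [0.6715, 0.4566, -0.7856, 2.0671, 0.4524, 0.7934, 1.089]
tcp_pos [0.4836, -0.0613, 0.0488]
ee_rot [3.1413, -0.0003, 3.0486]
contact_force [-0.8841, 0.8557, -0.7825]
wrist_torque [0.0467, -0.0871, -0.0843]
gripper_width 0.0135
```

View pics/z18.png

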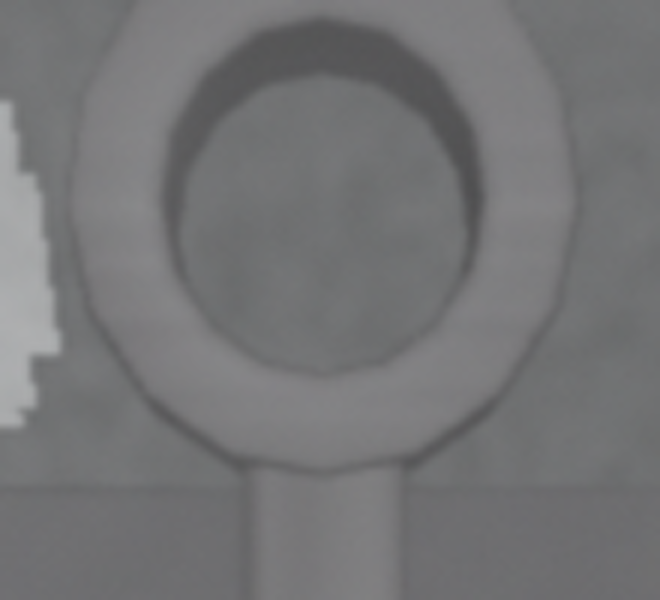

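```bash
cat >> h.py <<'E'
def small(f):
    g=cv2.cvtColor(cv2.imread(f'pics/{f}.png'),cv2.COLOR_BGR2GRAY)[0:240,180:330]
    # shank junction: ring lower edge row: find width profile via mask of handle-grey vs? use row gradient at col ~ 230 & 280
    return g
E
python3 - <<'E'
from h import *
# template from w14 : lower part of ring & neck, search scale/shift
def tmpl(f): return cv2.cvtColor(cv2.imread(f'pics/{f}.png'),cv2.COLOR_BGR2GRAY).astype(np.float32)
ref=tmpl('w7'); 
# edge-based affine via ECC on gradient magnitude
def grad(g):
    g=cv2.GaussianBlur(g,(0,0),1.0); return cv2.magnitude(cv2.Sobel(g,cv2.CV_32F,1,0),cv2.Sobel(g,cv2.CV_32F,0,1))
y0,y1,x0,x1=2,130,200,310
for b in ['w14']:
  R0=tmpl(b)[y0:y1,x0:x1]
  msk=np.zeros_like(R0,np.uint8)
  cv2.ellipse(msk,(54,32),(46,46),0,0,360,255,-1); cv2.rectangle(msk,(38,60),(72,127),255,-1)
  for f in ['w7','w8','w12','w13','w17','w18']:
    W=np.eye(2,3,dtype=np.float32)
    try:
        cc,W=cv2.findTransformECC(grad(R0),grad(tmpl(f)[y0:y1,x0:x1]),W,cv2.MOTION_AFFINE,(3,200,1e-6),msk,5)
        c=W@np.array([54,32,1]); print(b,f,round(cc,3),'scale x',W[0,0].round(4),'yscale',W[1,1].round(4),'centre shift',(c-[54,32]).round(2))
    except Exception as e: print(f,e)
E
```

```text
w14 w7 0.369 scale x 1.0125 yscale 1.0479 centre shift [ 2.06 -0.58]
w14 w8 0.617 scale x 0.989 yscale 1.0056 centre shift [-0.26  0.06]
w12 OpenCV(4.12.0) /io/opencv/modules/video/src/ecc.cpp:589: error: (-7:Iterations do not converge) The algorithm stopped before its convergence. The correlation is going to be minimized. Images may be uncorrelated or non-overlapped in function 'findTransformECC'

w14 w13 0.459 scale x 0.8941 yscale 1.0157 centre shift [1.36 6.45]
w14 w17 0.88 scale x 0.993 yscale 0.972 centre shift [-0.83  1.58]
w14 w18 0.86 scale x 0.9799 yscale 0.9623 centre shift [-1.07  2.32]
```

The ring still isn't over the full hexagon and rests at about z 0.076. The top view suggests it needs about 1 mm toward -x and 1 mm toward -y. I'll lift slightly, shift and try again.

Call:
apply_moves:
  commands:
    - [0,0,-4,0,0]
    - [0.8,-1.2,-4,0,0]
    - [0.8,-1.2,-4,0,0]
    - [0.8,-1.2,-2,0,0]
    - [0.8,-1.2,0,0,0]

```text
time: 26.52
tcp_pos: [0.4832, -0.0632, 0.0487]
ee_rot: [3.141, 0.001, 3.051]
contact_force: [-0.4, 0.5, -1.5]
gripper_width: 0.0137
```

Call:
apply_moves:
  commands:
    - [0,0,0.5,0,0]
    - [0,0,1,0,0]
    - [0,0,1,0,0]
    - [0,0,1,0,0]
    - [0,0,1,0,0]

```text
time: 26.93
tcp_pos: [0.4831, -0.0631, 0.0478]
ee_rot: [3.141, 0.0, 3.051]
contact_force: [0.6, 1.9, -1.2]
gripper_width: 0.0134
```

```bash
python3 - <<'E'
from h import *
o=st(); A=np.mean([shot('top','t19_%d'%i).astype(float) for i in range(3)],0)
cv2.imwrite('pics/z19t.png',cv2.resize(A[180:212,305:337][:,:,::-1].astype(np.uint8),None,fx=18,fy=18,interpolation=cv2.INTER_CUBIC))
st()
E
```

```text
time 26.9333
qpos [0.6745, 0.4573, -0.7848, 2.0691, 0.4545, 0.7904, 1.0932]
tcp_pos [0.4831, -0.0631, 0.0478]
ee_rot [3.1415, 0.0005, 3.0512]
contact_force [0.5679, 1.9092, -1.2126]
wrist_torque [0.4494, -0.3934, 0.1077]
gripper_width 0.0134
time 27.0833
qpos [0.6745, 0.4573, -0.7847, 2.069, 0.4544, 0.7904, 1.0932]
tcp_pos [0.4831, -0.0631, 0.0478]
ee_rot [3.1415, 0.0005, 3.051]
contact_force [-0.2003, 0.7858, -0.5615]
wrist_torque [0.4487, -0.3476, 0.1138]
gripper_width 0.0137
```

View pics/z19t.png

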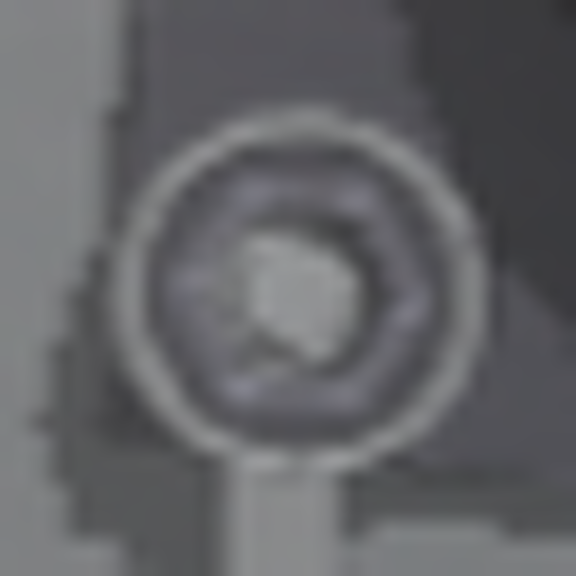

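The ring rim hasn't moved although the TCP shifted 1 mm, so the nut's taper has captured the ring sideways. What's left is stiff along the handle (x), so I'll sweep x slowly under light pressure.

Call:
apply_moves:
  commands:
    - [0,0.5,0,0,0]
    - [-0.4,0.5,0.2,0,0]
    - [-0.8,0.5,0.3,0,0]
    - [-1.2,0.5,0.3,0,0]
    - [-1.2,0.5,0.3,0,0]

```text
time: 27.5
tcp_pos: [0.4831, -0.063, 0.0471]
ee_rot: [-3.141, -0.002, 3.051]
contact_force: [-2.9, 1.5, -0.5]
gripper_width: 0.0138
```

Call:
apply_moves:
  commands:
    - [0,1.6,0.2,0.015,0]
    - [0,3.2,0.3,0.03,0]
    - [0,5.4,0.3,0.05,0]
    - [0,7.5,0.3,0.07,0]
    - [0,9.7,0.3,0.09,0]

```text
time: 27.92
tcp_pos: [0.4846, -0.053, 0.047]
ee_rot: [-3.141, -0.001, 2.959]
contact_force: [-3.4, 1.2, -0.9]
gripper_width: 0.0138
```

```bash
python3 - <<'E'
from h import *
shot('wrist','w20');o=st()
c=cv2.imread('pics/w20.png')[0:100,200:310]
A=shot('top','t20')[180:212,305:337][:,:,::-1]
cv2.imwrite('pics/z20.png',np.hstack([cv2.resize(c,(594,540),interpolation=cv2.INTER_CUBIC)[:, :500],cv2.resize(A,(540,540),interpolation=cv2.INTER_CUBIC)])[:, :])
E
```

```text
time 27.9667
qpos [0.635, 0.4525, -0.7619, 2.0688, 0.441, 0.785, 0.9914]
tcp_pos [0.4849, -0.0524, 0.0471]
ee_rot [3.1415, -0.0002, 2.9587]
contact_force [-3.0658, 0.9723, -1.5621]
wrist_torque [0.2175, 0.4536, -0.007]
gripper_width 0.014
```

View pics/z20.png

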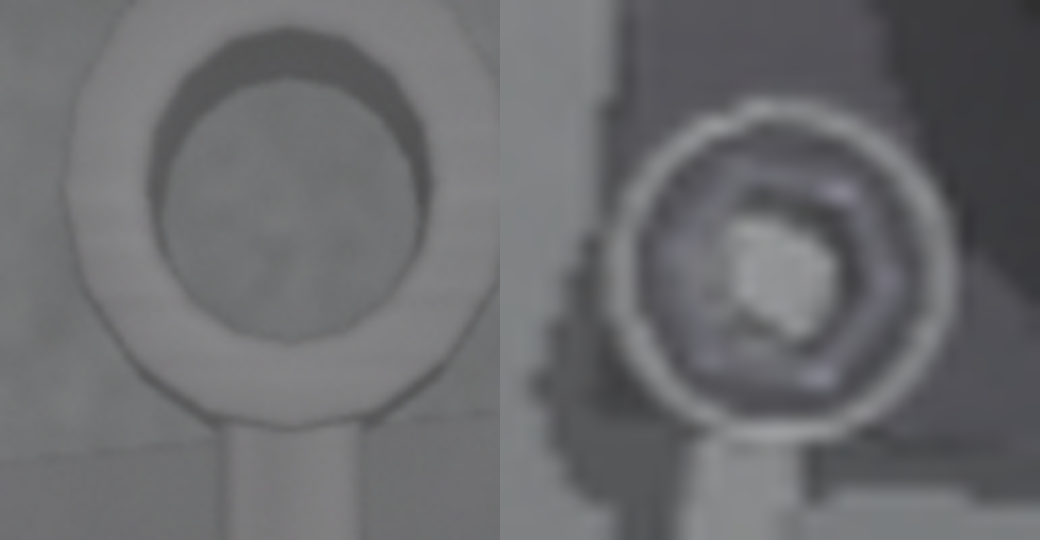

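```bash
python3 - <<'E'
from h import *
def hexphase(A,cu,cv,label):
    g=A.mean(2).astype(np.float32) if A.ndim==3 else A
    # polar sample; radius 2..7.5 px
    th=np.radians(np.arange(0,360,3)); rr=np.arange(2.5,8.6,.1)
    mx=(cu+np.outer(rr,np.cos(th))).astype(np.float32); my=(cv+np.outer(rr,np.sin(th))).astype(np.float32)
    P=cv2.remap(g,mx,my,cv2.INTER_CUBIC)
    out=[]
    for k,r in enumerate(rr):
        z=np.sum(P[k]*np.exp(-6j*th)); out.append((r,abs(z)/len(th),np.degrees(np.angle(z))/6))
    print(label)
    for r,a,p in out[::4]: print('  r %.1f amp %.2f phase of max (deg, mod 60) %.1f'%(r,a,p))
A=np.load('t15.npy'); hexphase(A,305+319.5/18-.5,180+285.5/18-.5,'t15')
A=np.mean([cv2.imread(f'pics/t19_{i}.png').astype(float) for i in range(3)],0); hexphase(A,305+300/18-.5,180+287.5/18-.5,'t19')
B=cv2.imread('pics/t8.png').astype(float); hexphase(B,324.4,192.8,'t8')
E
```

```text
t15
  r 2.5 amp 0.96 phase of max (deg, mod 60) 14.7
  r 2.9 amp 0.51 phase of max (deg, mod 60) 29.7
  r 3.3 amp 1.25 phase of max (deg, mod 60) -24.1
  r 3.7 amp 1.01 phase of max (deg, mod 60) -25.7
  r 4.1 amp 1.08 phase of max (deg, mod 60) 23.8
  r 4.5 amp 2.03 phase of max (deg, mod 60) 20.2
  r 4.9 amp 2.04 phase of max (deg, mod 60) 20.3
  r 5.3 amp 1.02 phase of max (deg, mod 60) 24.4
  r 5.7 amp 1.33 phase of max (deg, mod 60) -10.4
  r 6.1 amp 4.04 phase of max (deg, mod 60) -7.2
  r 6.5 amp 5.68 phase of max (deg, mod 60) -6.7
  r 6.9 amp 5.69 phase of max (deg, mod 60) -6.8
  r 7.3 amp 4.15 phase of max (deg, mod 60) -7.1
  r 7.7 amp 2.49 phase of max (deg, mod 60) -7.1
  r 8.1 amp 1.77 phase of max (deg, mod 60) -5.2
  r 8.5 amp 1.75 phase of max (deg, mod 60) -2.4
t19
  r 2.5 amp 0.18 phase of max (deg, mod 60) -3.3
  r 2.9 amp 0.28 phase of max (deg, mod 60) 8.6
  r 3.3 amp 0.45 phase of max (deg, mod 60) -28.2
  r 3.7 amp 1.13 phase of max (deg, mod 60) -25.1
  r 4.1 amp 1.53 phase of max (deg, mod 60) -29.0
  r 4.5 amp 1.49 phase of max (deg, mod 60) 24.7
  r 4.9 a
[... 571 characters left out ...]
od 60) 8.3
  r 3.3 amp 1.59 phase of max (deg, mod 60) 3.8
  r 3.7 amp 1.40 phase of max (deg, mod 60) -0.2
  r 4.1 amp 1.04 phase of max (deg, mod 60) -2.8
  r 4.5 amp 0.69 phase of max (deg, mod 60) -15.3
  r 4.9 amp 1.93 phase of max (deg, mod 60) -24.8
  r 5.3 amp 3.13 phase of max (deg, mod 60) -27.6
  r 5.7 amp 3.18 phase of max (deg, mod 60) -29.1
  r 6.1 amp 1.94 phase of max (deg, mod 60) 29.5
  r 6.5 amp 0.15 phase of max (deg, mod 60) -16.2
  r 6.9 amp 2.25 phase of max (deg, mod 60) -4.4
  r 7.3 amp 4.50 phase of max (deg, mod 60) -4.5
  r 7.7 amp 5.98 phase of max (deg, mod 60) -5.1
  r 8.1 amp 6.39 phase of max (deg, mod 60) -5.6
  r 8.5 amp 5.52 phase of max (deg, mod 60) -6.0
```

Forces show the ring held against +x (fx about -3) and against -y. So the true centre is about 0.7 mm back in x and 0.4 mm in +y, with the yaw as it was. I'll ease up, go to that centre and press again.

Call:
apply_moves:
  commands:
    - [0.4,-3,-2,-0.03,0]
    - [0.9,-6,-2.5,-0.06,0]
    - [1.4,-9.2,-2.5,-0.09,0]
    - [1.4,-9.2,-1,-0.09,0]
    - [1.4,-9.2,0.5,-0.09,0]

```text
time: 28.43
tcp_pos: [0.483, -0.0623, 0.0467]
ee_rot: [3.141, 0.002, 3.049]
contact_force: [-0.6, 0.0, -1.0]
gripper_width: 0.0139
```

Call:
apply_moves:
  commands:
    - [0,0,0.5,0,0]
    - [0,0,1,0,0]
    - [0,0,1.5,0,0]
    - [0,0,2,0,0]
    - [0,0,2,0,0]

```text
time: 28.85
tcp_pos: [0.4825, -0.0619, 0.0448]
ee_rot: [3.141, 0.001, 3.051]
contact_force: [1.0, 0.1, -0.9]
gripper_width: 0.0141
```

```bash
python3 - <<'E'
from h import *
shot('wrist','w21');o=st()
c=cv2.imread('pics/w21.png')[0:100,200:310]
A=shot('top','t21')[180:212,305:337][:,:,::-1]
cv2.imwrite('pics/z21.png',np.hstack([cv2.resize(c,(594,540),interpolation=cv2.INTER_CUBIC)[:, :500],cv2.resize(A,(540,540),interpolation=cv2.INTER_CUBIC)])[:, :])
E
```

```text
time 28.9
qpos [0.6692, 0.4604, -0.7812, 2.0735, 0.4595, 0.783, 1.086]
tcp_pos [0.4825, -0.0619, 0.0448]
ee_rot [3.1414, 0.0011, 3.051]
contact_force [0.208, 2.2836, -1.2239]
wrist_torque [0.0974, -0.4649, 0.0116]
gripper_width 0.0139
```

View pics/z21.png

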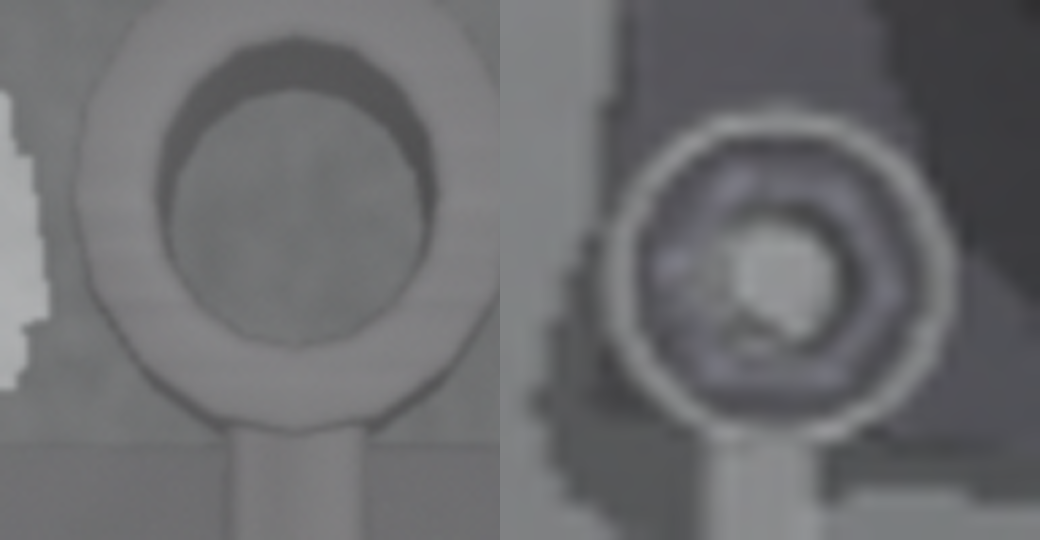

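```bash
cat >> h.py <<'E'
def hexphase(f,cu,cv,r0=6.0,r1=7.6):
    g=cv2.imread(f'pics/{f}.png').astype(np.float32).mean(2)
    th=np.radians(np.arange(0,360,3)); rr=np.arange(r0,r1,.1)
    mx=(cu+np.outer(rr,np.cos(th))).astype(np.float32); my=(cv+np.outer(rr,np.sin(th))).astype(np.float32)
    P=cv2.remap(g,mx,my,cv2.INTER_CUBIC)
    z=np.array([np.sum(p*np.exp(-6j*th)) for p in P]); s=z.sum()
    return -np.degrees(np.angle(s))/6, abs(s)/len(th)/len(rr)
E
python3 - <<'E'
from h import *
def cz(x,y,s): return 305+(x+.5)/s-.5,180+(y+.5)/s-.5
s=540/32
print('t9',hexphase('t9',322.98,193.97),'t10',hexphase('t10',321.7,195.5),'t11',hexphase('t11',295+174.5/6.6-.5,170+174.5/6.6-.5))
for i in range(4): print('t15',hexphase(f't15_{i}',*cz(319,285,18)))
print('t17',hexphase('t17',*cz(299.5,286.5,18)))
for i in range(3): print('t19',hexphase(f't19_{i}',*cz(299.5,287,18)))
print('t20',hexphase('t20',*cz(784-500,271,s)))
print('t21',hexphase('t21',*cz(782-500,275,s)))
E
```

```text
t9 (np.float64(5.163543115973765), np.float64(4.440535295255531)) t10 (np.float64(5.074397568376034), np.float64(4.1937984780704225)) t11 (np.float64(5.686552119949664), np.float64(3.2469588831816187))
t15 (np.float64(7.367337404991357), np.float64(4.598641038953885))
t15 (np.float64(7.263093597401887), np.float64(4.379367617503747))
t15 (np.float64(6.300749026196221), np.float64(5.300485351344483))
t15 (np.float64(6.78107063858529), np.float64(5.148796527113421))
t17 (np.float64(5.074822845057736), np.float64(4.1427066657473794))
t19 (np.float64(3.4205262850208165), np.float64(3.625815563402689))
t19 (np.float64(3.7693396812781916), np.float64(4.322968877384833))
t19 (np.float64(3.8342307598396097), np.float64(4.3000429943767235))
t20 (np.float64(9.417384632018043), np.float64(4.005988740761693))
t21 (np.float64(4.862110178243921), np.float64(4.176895123592761))
```

```bash
python3 - <<'E'
from h import *
A=np.mean([cv2.imread(f'pics/{f}.png').astype(float) for f in ['top0','t4','t7']],0)
cv2.imwrite('pics/avg.png',A.astype(np.uint8))
c=A[180:212,305:337].astype(np.uint8)
cv2.imwrite('pics/z22.png',cv2.resize(c,None,fx=18,fy=18,interpolation=cv2.INTER_LANCZOS4))
cu,cv_=proj('top',(.5918,-.0718,.078)); print(cu,cv_,((np.array([cu,cv_])-[305,180])+.5)*18)
for r0 in np.arange(2.5,7.5,.5): print(r0,hexphase('avg',cu,cv_,r0,r0+.5))
# other nuts
for n,(x,y) in dict(fl=(.19,0),nr=(0,-.19)).items():
    c,s=np.cos(-.0917),np.sin(-.0917); X=(.5918+c*x-s*y,-.0718+s*x+c*y,.078); u=proj('top',X); print(n,u)
E
```

```text
320.19642995011736 196.00647445183714 [282.5357391  297.11654013]
2.5 (np.float64(7.83216679326105), np.float64(0.800207650870262))
3.0 (np.float64(-1.4282364000003083), np.float64(1.1996260112891928))
3.5 (np.float64(-13.473549299653277), np.float64(2.065381193175876))
4.0 (np.float64(-16.038039507684008), np.float64(2.433775685000621))
4.5 (np.float64(-1.4907015754894453), np.float64(0.4326007997223103))
5.0 (np.float64(9.614480342255575), np.float64(2.6510349613149553))
5.5 (np.float64(9.875968661380202), np.float64(2.975635677651675))
6.0 (np.float64(9.860150876502209), np.float64(2.006828095526943))
6.5 (np.float64(7.485934089695983), np.float64(0.9377945859666467))
7.0 (np.float64(-5.518301613135589), np.float64(0.22702484560879563))
fl [326.56104044 126.96456108]
nr [390.58100633 203.3054856 ]
```

View pics/z22.png

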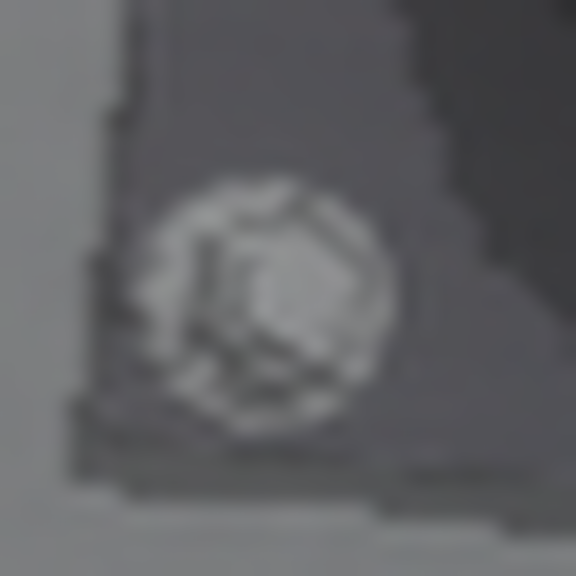

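```bash
python3 - <<'E'
from h import *
f,cx,cy,T=K('wrist'); o=ctrl.get_obs()
Tt=np.eye(4); Tt[:3,:3]=R.from_euler('xyz',o['ee_rot']).as_matrix(); Tt[:3,3]=o['tcp_pos']
C=np.linalg.inv(Tt)@T; np.save('C.npy',C)
def pj(pose,P):
    t=np.eye(4); t[:3,:3]=R.from_euler('xyz',[np.pi,0,pose[3]]).as_matrix(); t[:3,3]=pose[:3]
    p=np.linalg.inv(t@C)@np.append(P,1); return [round(cx+f*p[0]/p[2]),round(cy+f*p[1]/p[2]),round(p[2],3)]
N=(.5918,-.0718,.08)
for pose in [(.475,-.039,.254,3.06),(.51,0.0,.16,3.05),(.53,-.01,.16,3.05),(.54,-.01,.18,3.05),(.54,-.12,.18,3.05)]: print(pose,pj(pose,N))
plan([(.4825,-.0619,.17,3.05),(.53,.0,.17,3.05)],start=(.4825,-.0619,.0445,3.05))
E
```

```text
(0.475, -0.039, 0.254, 3.06) [237, 247, np.float64(0.421)]
(0.51, 0.0, 0.16, 3.05) [194, 264, np.float64(0.321)]
(0.53, -0.01, 0.16, 3.05) [200, 246, np.float64(0.315)]
(0.54, -0.01, 0.18, 3.05) [202, 229, np.float64(0.331)]
(0.54, -0.12, 0.18, 3.05) [303, 221, np.float64(0.328)]
shift mm [0.0, 0.0, -125.5] turn -0.0
shift mm [-41.6, 66.0, -0.0] turn -0.0
```

Call:
apply_moves:
  commands:
    - [0,0,-10,0,0]
    - [0,0,-40,0,0]
    - [0,0,-80,0,0]
    - [0,0,-115,0,0]
    - [-10,10,-130,0,0]

```text
time: 29.37
tcp_pos: [0.4925, -0.0545, 0.1785]
ee_rot: [-3.138, 0.002, 3.048]
contact_force: [1.1, -0.0, -4.3]
gripper_width: 0.0139
```

Call:
apply_moves:
  commands:
    - [-22,25,0,0,0]
    - [-45,50,0,0,0]
    - [-53,55,0,0,0]
    - [-53,55,0,0,0]
    - [-53,55,0,0,0]

```text
time: 29.78
tcp_pos: [0.5493, -0.0028, 0.174]
ee_rot: [-3.141, -0.003, 3.052]
contact_force: [0.7, -0.3, -5.6]
gripper_width: 0.0138
```

```bash
python3 - <<'E'
from h import *
shot('wrist','w23');o=st(); print(K('wrist')[3][:3,3], proj('wrist',(.5918,-.0718,.08)))
u=proj('wrist',(.5918,-.0718,.075)); x,y=int(u[0])-28,int(u[1])-28
c=cv2.imread('pics/w23.png')[y:y+56,x:x+56]; print(x,y)
cv2.imwrite('pics/z23.png',cv2.resize(c,None,fx=10,fy=10,interpolation=cv2.INTER_CUBIC))
E
```

```text
time 29.8333
qpos [0.6087, 0.4031, -0.8748, 1.8077, 0.3455, 1.0958, 1.091]
tcp_pos [0.5489, -0.0037, 0.1739]
ee_rot [-3.1404, -0.0032, 3.0508]
contact_force [-0.106, 0.3662, -4.6573]
wrist_torque [0.1305, -0.0558, 0.021]
gripper_width 0.0139
[0.4652581  0.00405486 0.37669043] [194.32263269 225.01129371]
167 195
```

View pics/z23.png

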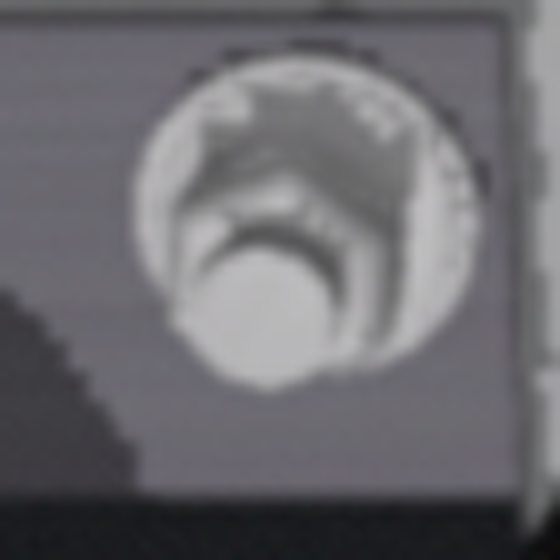

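View pics/w23.png

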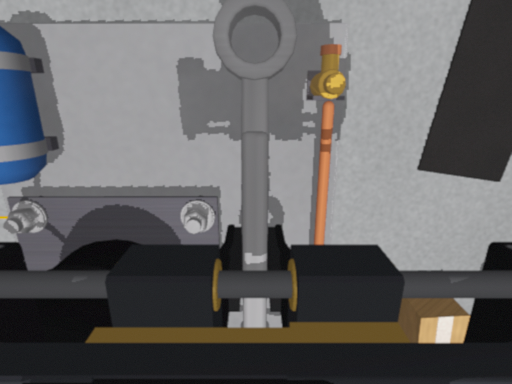

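The close-up shows the nut's hexagon clearly, with the flange centre near zoom (308,215). It looks as though a corner rather than a flat points to the front. I'll overlay wireframes of different orientations to measure it.

```bash
python3 - <<'E'
from h import *
im=cv2.imread('pics/w23.png'); x0,y0=167,195
base=cv2.resize(im[y0:y0+56,x0:x0+56],None,fx=7,fy=7,interpolation=cv2.INTER_CUBIC)
f,cx,cy,T=K('wrist')
def pz(P):
    u=proj('wrist',P); return tuple(int(round(v)) for v in ((u-[x0,y0]+.5)*7-.5))
# fit nut centre from flange ellipse: zoom10 extents left 133 right 483 top 55 bottom 375 -> compare
th=np.linspace(0,2*np.pi,60)
def fl(n): return np.array([ (proj('wrist',(n[0]+.0175*np.cos(t),n[1]+.0175*np.sin(t),.063))-[x0,y0]+.5)*10-.5 for t in th])
for n in [(.5918,-.0718),(.590,-.0718),(.5918,-.0738)]:
    e=fl(n); print(n,e.min(0),e.max(0))
n=(.5918,-.0718)
import itertools
e=fl(n); 
outs=[]
for yaw in (-.092,-.092+np.pi/6):
    g=base.copy()
    # shift overlay by flange mismatch
    off=np.array([(133+483)/2-(e[:,0].min()+e[:,0].max())/2, 55-e[:,1].min()])*.7
    for z,r,c in [(.063,.01386,(0,0,255)),(.076,.01386,(0,255,0))]:
        pts=[tuple((np.array(pz((n[0]+r*np.cos(yaw+np.pi/6+k*np.pi/3),n[1]+r*np.sin(yaw+np.pi/6+k*np.pi/3),z)))+off).astype(int)) for k in range(6)]
        cv2.polylines(g,[np.array(pts,np.int32)],True,c,1)
    outs.append(g)
print(off)
cv2.imwrite('pics/z24.png',np.hstack(outs))
E
```

```text
(0.5918, -0.0718) [150.00819871  95.5728441 ] [462.55741488 384.4363218 ]
(0.59, -0.0718) [147.4034607   80.28187065] [460.44978272 370.06274246]
(0.5918, -0.0738) [132.34329157  97.10390557] [444.85067992 385.87506914]
[  1.20203524 -28.40099087]
```

View pics/z24.png

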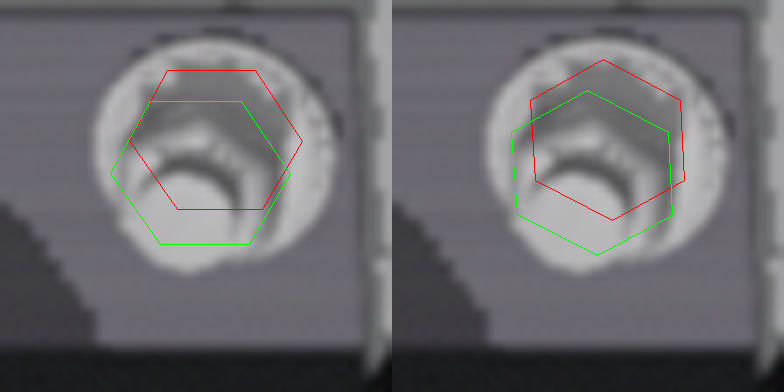

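```bash
python3 - <<'E'
from h import *
im=cv2.imread('pics/w23.png'); x0,y0=178,198
g=im[y0:y0+38,x0:x0+40]; g=cv2.resize(g,None,fx=19,fy=15,interpolation=cv2.INTER_LANCZOS4) if 0 else cv2.resize(g,None,fx=15,fy=15,interpolation=cv2.INTER_LANCZOS4)
l=cv2.createCLAHE(3,(2,2)).apply(cv2.cvtColor(g,cv2.COLOR_BGR2GRAY))
cv2.imwrite('pics/z25.png',l)
E
```

```text
(no output)
```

View pics/z25.png

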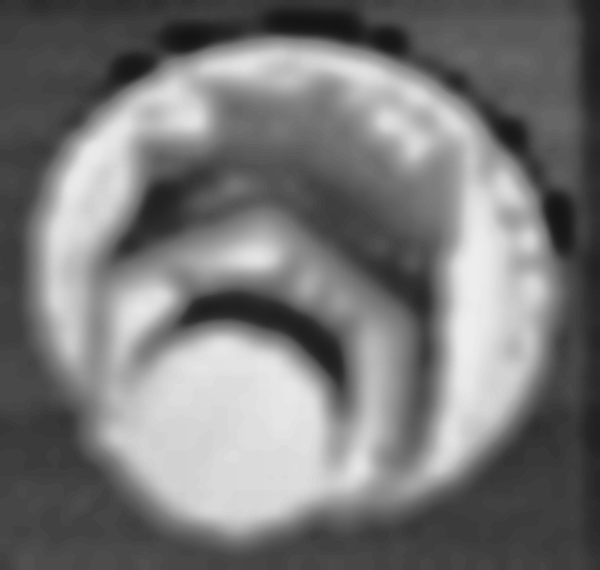

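The close-up resolves it. The hexagon's corner points to the front, with the top edge running through zoom points (110,265), (275,215) and (430,310). That is about 30° off the stated orientation, which explains why the ring never dropped. I'll fit the exact angle.

```bash
python3 - <<'E'
from h import *
from scipy.optimize import least_squares
x0,y0=178,198
V=[(np.array(p)+.5)/15-.5+[x0,y0] for p in [(110,265),(275,215),(430,310)]]
# vertex dirs: image up=-x unit. Vertices: left(right side, -y), front, right(+y)
def res(q,z=.076,ret=False):
    x,y,a,r=q
    P=[]
    for k in (1,0,-1): # front dir = pi + a ; left in image = -y => angle pi + a + 60deg(ccw from -x is toward -y)
        t=np.pi+a+k*np.pi/3
        P.append(proj('wrist',(x+r*np.cos(t),y+r*np.sin(t),z)))
    return (np.array(P)-V).ravel()
for z in (.074,.076,.078):
    s=least_squares(res,[.5918,-.0718,-.2,.0139],x_scale=[.001,.001,.1,.001],kwargs=dict(z=z)); print(z,s.x.round(4),'rel unit deg',np.degrees(s.x[2]+.0917),np.abs(s.fun).max())
# fix r
for z in (.076,):
    s=least_squares(lambda q:res([q[0],q[1],q[2],.01386],z),[.5918,-.0718,-.2],x_scale=[.001,.001,.1]); print(s.x.round(4),'rel unit deg',np.degrees(s.x[2]+.0917),np.abs(s.fun).max())
E
```

```text
0.074 [ 0.5915 -0.0723 -0.2396  0.0132] rel unit deg -8.475249916504328 0.5211230842445502
0.076 [ 0.5907 -0.0717 -0.2396  0.0131] rel unit deg -8.475249220075327 0.521123092692477
0.078 [ 0.5898 -0.0712 -0.2396  0.013 ] rel unit deg -8.475248718108459 0.5211230994993628
[ 0.5912 -0.0719 -0.2376] rel unit deg -8.358675663650406 0.743556053395821
```

Nut corner direction: world -0.239 rad. The wrench has to go on with a yaw of +0.285, which is 0.38 rad toward the receiver and inside the limit. First I'll re-level on the mat.

```bash
python3 - <<'E'
from h import *
plan([(.49,.17,.12,3.0),(.432,.3033,.02,2.95),(.432,.3033,-.0205,2.95)])
t=np.array([.5915,-.0719]); psi=.285; g=t-.1079*np.array([np.cos(psi),np.sin(psi)]); print(g)
plan([(.432,.3033,.13,2.95),(.45,.12,.17,3.1),(.478,-.06,.165,3.3),(g[0],g[1],.085,np.pi+psi)],start=(.432,.3033,-.0205,2.95))
E
```

```text
shift mm [74.4, 167.6, 53.9] turn 0.051
shift mm [76.2, 123.8, 100.0] turn 0.05
shift mm [0.0, 0.0, 40.5] turn -0.0
[ 0.48795251 -0.10223689]
shift mm [0.0, 0.0, -150.5] turn -0.0
shift mm [-52.6, -176.5, -40.0] turn -0.15
shift mm [-35.5, -178.7, 5.0] turn -0.2
shift mm [-3.2, -43.3, 80.0] turn -0.127
```

Call:
apply_moves:
  commands:
    - [15,34,5,0.01,0]
    - [30,68,15,0.02,0]
    - [45,102,28,0.03,0]
    - [60,136,42,0.04,0]
    - [74,168,54,0.05,0]

```text
time: 30.25
tcp_pos: [0.4902, 0.1705, 0.1198]
ee_rot: [-3.14, -0.001, 2.998]
contact_force: [0.1, 0.1, -4.6]
gripper_width: 0.0137
```

Call:
apply_moves:
  commands:
    - [18,30,20,0.01,0]
    - [36,60,42,0.03,0]
    - [56,92,64,0.04,0]
    - [76,124,84,0.05,0]
    - [76,124,98,0.05,0]

```text
time: 30.67
tcp_pos: [0.4292, 0.3113, 0.0224]
ee_rot: [3.136, -0.003, 2.959]
contact_force: [-0.6, 1.8, -3.2]
gripper_width: 0.0141
```

Call:
apply_moves:
  commands:
    - [0,0,14,0,0]
    - [0,0,26,0,0]
    - [0,0,36,0,0]
    - [0,0,41,0,0]
    - [0,0,42,0,0]

```text
time: 31.08
tcp_pos: [0.4352, 0.3026, -0.0196]
ee_rot: [-3.14, 0.0, 2.948]
contact_force: [-0.5, -2.4, 2.8]
gripper_width: 0.0136
```

Level again (z -0.0196, pressing 7 N). Back to the nut with the new yaw.

Call:
apply_moves:
  commands:
    - [0,0,-15,0,0]
    - [0,0,-50,0,0]
    - [0,0,-90,0,0]
    - [0,0,-125,0,0]
    - [0,-10,-152,0,0]

```text
time: 31.5
tcp_pos: [0.4337, 0.297, 0.1363]
ee_rot: [3.136, 0.003, 2.951]
contact_force: [1.5, -0.1, -5.1]
gripper_width: 0.0138
```

Call:
apply_moves:
  commands:
    - [-10,-34,-8,-0.03,0]
    - [-21,-68,-16,-0.06,0]
    - [-32,-102,-24,-0.09,0]
    - [-43,-136,-32,-0.12,0]
    - [-53,-168,-40,-0.15,0]

```text
time: 31.92
tcp_pos: [0.4525, 0.1165, 0.1732]
ee_rot: [-3.14, 0.001, 3.1]
contact_force: [0.7, -0.1, -3.9]
gripper_width: 0.0141
```

Call:
apply_moves:
  commands:
    - [-7,-36,0,-0.04,0]
    - [-14,-72,0,-0.08,0]
    - [-21,-108,0,-0.12,0]
    - [-28,-144,2,-0.16,0]
    - [-36,-179,5,-0.2,0]

```text
time: 32.33
tcp_pos: [0.4808, -0.0638, 0.1682]
ee_rot: [-3.139, 0.001, -2.983]
contact_force: [1.6, 0.1, -4.7]
gripper_width: 0.0135
```

```bash
python3 - <<'E'
from h import *
st(); plan([(.4880,-.1022,.075,np.pi+.285)])
E
```

```text
time 32.3333
qpos [0.8234, 0.2944, -0.9225, 1.9522, 0.2767, 1.0246, 1.5058]
tcp_pos [0.4808, -0.0638, 0.1682]
ee_rot [-3.1393, 0.0008, -2.9826]
contact_force [1.6161, 0.0964, -4.6705]
wrist_torque [0.1023, -0.1685, 0.0127]
gripper_width 0.0135
shift mm [-1.0, -39.0, 93.2] turn -0.126
```

Call:
apply_moves:
  commands:
    - [0,-10,20,-0.03,0]
    - [0,-20,45,-0.07,0]
    - [-1,-32,70,-0.11,0]
    - [-1,-39,90,-0.126,0]
    - [-1,-39,97,-0.126,0]

```text
time: 32.75
tcp_pos: [0.4859, -0.1021, 0.0679]
ee_rot: [3.14, -0.005, -2.861]
contact_force: [-0.8, -0.1, -5.6]
gripper_width: 0.0138
```

Call:
apply_moves:
  commands:
    - [0,0,1,0,0]
    - [0,0,2,0,0]
    - [0,0,3,0,0]
    - [0,0,3,0,0]
    - [0,0,3,0,0]

```text
time: 33.17
tcp_pos: [0.4892, -0.0987, 0.0687]
ee_rot: [-3.14, 0.002, -2.856]
contact_force: [-0.2, 0.7, -4.8]
gripper_width: 0.0138
```

```bash
python3 - <<'E'
from h import *
o=st(); A=np.mean([shot('top','t26_%d'%i).astype(float) for i in range(2)],0)
cv2.imwrite('pics/t26.png',A[:,:,::-1].astype(np.uint8))
cv2.imwrite('pics/z26.png',cv2.resize(A[180:212,305:337][:,:,::-1].astype(np.uint8),None,fx=18,fy=18,interpolation=cv2.INTER_CUBIC))
p=o['tcp_pos']; psi=o['ee_rot'][2]+np.pi
rc=p[:2]+.1079*np.array([np.cos(psi),np.sin(psi)]); print('ring by kin',rc,psi)
for P in [(.5918,-.0718,.087),(.5918,-.0718,p[2]+.04)]: print(((proj('top',P)-[305,180])+.5)*18-.5)
E
```

```text
time 33.1667
qpos [0.7882, 0.4575, -0.8457, 2.0262, 0.4563, 0.8513, 1.5412]
tcp_pos [0.4892, -0.0987, 0.0687]
ee_rot [-3.1402, 0.0017, -2.8558]
contact_force [-0.2187, 0.6771, -4.7655]
wrist_torque [0.0838, -0.0905, -0.0053]
gripper_width 0.0138
ring by kin [ 0.59269019 -0.0682985 ] 0.2858012099355607
[291.29656183 292.3650857 ]
[314.32334673 281.79395941]
```

View pics/z26.png

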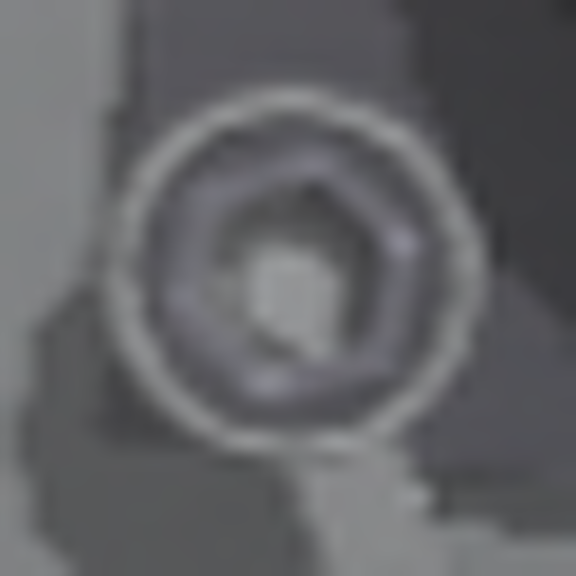

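```bash
python3 - <<'E'
from h import *
print(hexphase('t26',305+295.5/18-.5,180+270.5/18-.5))
# nut vertex dir world a -> image angle
a=-.239
for k in range(3):
    u0=proj('top',(.5918,-.0718,.08)); t=a+k*np.pi/3; u1=proj('top',(.5918+.014*np.cos(t),-.0718+.014*np.sin(t),.08)); d=u1-u0; print(np.degrees(np.arctan2(d[1],d[0]))%60)
E
```

```text
(np.float64(-16.601498027938874), np.float64(4.385764039502349))
43.760061031427114
43.97102628009088
44.36949013168115
```

Call:
apply_moves:
  commands:
    - [1.2,-1.4,2,0,0]
    - [2.4,-2.7,4,0,0]
    - [2.4,-2.7,7,0,0]
    - [2.4,-2.7,10,0,0]
    - [2.4,-2.7,12,0,0]

```text
time: 33.68
tcp_pos: [0.4865, -0.1023, 0.055]
ee_rot: [3.141, -0.001, -2.857]
contact_force: [0.4, -0.4, -4.6]
gripper_width: 0.0139
```

The bore phase is 43.4° and the nut phase is 44.0°, so they're aligned. I'll descend.

Call:
apply_moves:
  commands:
    - [0,0,1,0,0]
    - [0,0,2,0,0]
    - [0,0,3,0,0]
    - [0,0,4,0,0]
    - [0,0,4,0,0]

```text
time: 34.1
tcp_pos: [0.4872, -0.1022, 0.0517]
ee_rot: [-3.142, 0.001, -2.856]
contact_force: [1.0, 0.3, -2.6]
gripper_width: 0.0135
```

Call:
apply_moves:
  commands:
    - [0,0,1,0,0]
    - [0,0,2,0,0]
    - [0,0,2,0,0]
    - [0,0,2,0,0]
    - [0,0,2,0,0]

```text
time: 34.52
tcp_pos: [0.487, -0.1023, 0.0498]
ee_rot: [-3.141, 0.0, -2.856]
contact_force: [-0.4, -0.2, -1.0]
gripper_width: 0.0138
```

```bash
python3 - <<'E'
from h import *
o=st(); A=shot('top','t27')
shot('wrist','w27')
cv2.imwrite('pics/z27.png',cv2.resize(A[180:212,305:337][:,:,::-1],None,fx=18,fy=18,interpolation=cv2.INTER_CUBIC))
p=o['tcp_pos']; psi=o['ee_rot'][2]+np.pi
print('ring by kin',p[:2]+.1079*np.array([np.cos(psi),np.sin(psi)]),psi)
for P in [(.5918,-.0718,.087),(.5918,-.0718,p[2]+.04)]: print(((proj('top',P)-[305,180])+.5)*18-.5)
E
```

```text
time 34.5167
qpos [0.7754, 0.483, -0.8232, 2.0433, 0.4863, 0.8168, 1.5218]
tcp_pos [0.487, -0.1023, 0.0498]
ee_rot [-3.1413, 0.0004, -2.8565]
contact_force [-0.4303, -0.2456, -1.011]
wrist_torque [0.1785, -0.1868, 0.0052]
gripper_width 0.0138
ring by kin [ 0.59057693 -0.07197071] 0.2851229655161167
[291.29656183 292.3650857 ]
[294.17511549 291.04360055]
```

View pics/z27.png

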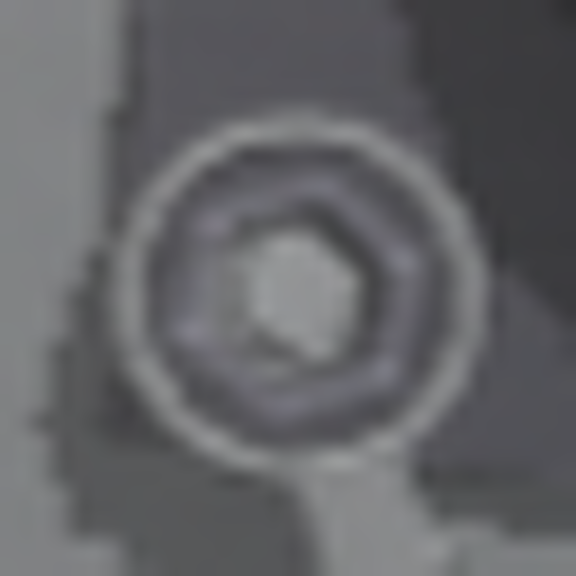

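The ring centre is at (300,290.5). The captured centre seen earlier was (299.5,287), so I'll shift 0.6 mm to +x.

Call:
apply_moves:
  commands:
    - [-0.3,-0.1,-2,0,0]
    - [-0.6,-0.2,-2,0,0]
    - [-0.6,-0.2,-1,0,0]
    - [-0.6,-0.2,0.5,0,0]
    - [-0.6,-0.2,1.5,0,0]

```text
time: 35.03
tcp_pos: [0.4874, -0.1024, 0.0479]
ee_rot: [-3.142, -0.0, -2.856]
contact_force: [1.1, 1.0, -3.7]
gripper_width: 0.0137
```

Call:
apply_moves:
  commands:
    - [0,2,0.3,0.02,0]
    - [0,4.3,0.5,0.04,0]
    - [0,2,0.8,0.02,0]
    - [0,-2,1,-0.02,0]
    - [0,0,1,0,0]

```text
time: 35.45
tcp_pos: [0.4878, -0.103, 0.047]
ee_rot: [3.142, 0.0, -2.857]
contact_force: [-0.3, 2.6, -4.5]
gripper_width: 0.0136
```

```bash
python3 - <<'E'
from h import *
o=st(); A=shot('top','t28'); B=shot('wrist','w28')
c=B[0:100,200:310][:,:,::-1]
cv2.imwrite('pics/z28.png',np.hstack([cv2.resize(A[180:212,305:337][:,:,::-1],(500,500),interpolation=cv2.INTER_CUBIC),cv2.resize(c,(550,500),interpolation=cv2.INTER_CUBIC)[:,:300*1+200]]))
p=o['tcp_pos']; psi=o['ee_rot'][2]+np.pi
print('ring by kin',p[:2]+.1079*np.array([np.cos(psi),np.sin(psi)]),psi)
E
```

```text
time 35.45
qpos [0.7725, 0.4884, -0.8191, 2.0434, 0.4914, 0.8128, 1.5187]
tcp_pos [0.4878, -0.103, 0.047]
ee_rot [3.1416, 0.0003, -2.8567]
contact_force [-0.2769, 2.595, -4.4855]
wrist_torque [0.6607, -0.082, 0.2307]
gripper_width 0.0136
ring by kin [ 0.59135449 -0.07270049] 0.2848879859039122
```

View pics/z28.png

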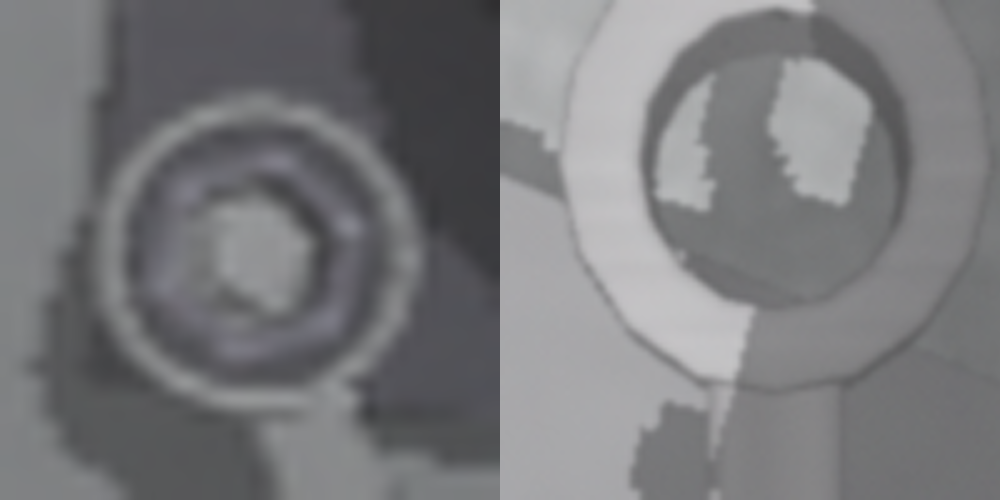

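The vertical force is back to just the wrench's weight while going lower, so the ring has dropped onto the hexagon. I'll go on down to the flange.

Call:
apply_moves:
  commands:
    - [0,0.5,1.5,0,0]
    - [0,0.5,3,0,0]
    - [0,0.5,4.5,0,0]
    - [0,0.5,6,0,0]
    - [0,0.5,7,0,0]

```text
time: 35.97
tcp_pos: [0.4875, -0.1019, 0.04]
ee_rot: [-3.141, 0.0, -2.857]
contact_force: [1.5, -0.3, -4.0]
gripper_width: 0.0137
```

Call:
apply_moves:
  commands:
    - [0,0,0.5,0,0]
    - [0,0,1,0,0]
    - [0,0,1,0,0]
    - [0,0,1,0,0]
    - [0,0,1,0,0]

```text
time: 36.38
tcp_pos: [0.4875, -0.1018, 0.0392]
ee_rot: [-3.141, 0.0, -2.856]
contact_force: [2.2, 1.5, -5.2]
gripper_width: 0.0139
```

Call:
apply_moves:
  commands:
    - [0,0,0.7,0,0]
    - [0,0,1.3,0,0]
    - [0,0,1.5,0,0]
    - [0,0,1.5,0,0]
    - [0,0,1.5,0,0]

```text
time: 36.8
tcp_pos: [0.4875, -0.1018, 0.0376]
ee_rot: [-3.142, 0.0, -2.856]
contact_force: [2.0, 1.0, -3.7]
gripper_width: 0.0137
```

```bash
python3 - <<'E'
from h import *
o=st(); 
p=np.array(o['tcp_pos']); psi=o['ee_rot'][2]+np.pi
c=p[:2]+.1079*np.array([np.cos(psi),np.sin(psi)]); print('ring by kin',c,psi)
# stroke plan helper: rotate about pivot c
def stroke(c,psi0,psi1,rows,r=.1079):
    a=np.linspace(0,psi0-psi1,rows+1)[1:]   # turn about tool z (+ = cw)
    for k in a: print([round(1000*r*(np.cos(k)-1),1), round(1000*r*np.sin(k),1), round(k,3)])
stroke(c,0,-.1*5,5); stroke(c,.0,-.09*5,5)
E
```

```text
time 36.8
qpos [0.7597, 0.5009, -0.8074, 2.0516, 0.5074, 0.795, 1.5025]
tcp_pos [0.4875, -0.1018, 0.0376]
ee_rot [-3.1415, 0.0004, -2.8564]
contact_force [2.0369, 0.9912, -3.7417]
wrist_torque [0.2004, -0.4989, -0.0167]
gripper_width 0.0137
ring by kin [ 0.59106168 -0.07146282] 0.28514525210892794
[np.float64(-0.5), np.float64(10.8), np.float64(0.1)]
[np.float64(-2.2), np.float64(21.4), np.float64(0.2)]
[np.float64(-4.8), np.float64(31.9), np.float64(0.3)]
[np.float64(-8.5), np.float64(42.0), np.float64(0.4)]
[np.float64(-13.2), np.float64(51.7), np.float64(0.5)]
[np.float64(-0.4), np.float64(9.7), np.float64(0.09)]
[np.float64(-1.7), np.float64(19.3), np.float64(0.18)]
[np.float64(-3.9), np.float64(28.8), np.float64(0.27)]
[np.float64(-6.9), np.float64(38.0), np.float64(0.36)]
[np.float64(-10.7), np.float64(46.9), np.float64(0.45)]
```

The ring is seated (underside at about 0.063 m). First clockwise stroke about the nut axis:

Call:
apply_moves:
  commands:
    - [-0.4,9.2,0,0.085,0]
    - [-1.6,18.3,0,0.17,0]
    - [-3.5,27.2,0,0.255,0]
    - [-6.2,36.0,0,0.34,0]
    - [-9.6,44.5,0,0.425,0]

```text
time: 37.22
tcp_pos: [0.4845, -0.0571, 0.0378]
ee_rot: [-3.14, 0.001, 2.999]
contact_force: [3.1, -2.9, -4.8]
gripper_width: 0.0137
```

```bash
cat >> h.py <<'E'
def tq():
    o=ctrl.get_obs(); p=np.array(o['tcp_pos']); psi=(o['ee_rot'][2]+2*np.pi)%(2*np.pi)-np.pi
    c=p[:2]+.1079*np.array([np.cos(psi),np.sin(psi)]); F=np.array(o['contact_force'])
    r=p[:2]-np.array([.5913,-.0718]); T=r[0]*F[1]-r[1]*F[0]
    # tangential / radial on tool
    e=np.array([np.cos(psi),np.sin(psi)]); print('t %.2f psi %.3f theta %.3f ring %s z %.4f F %s rF %.3f Tz %.3f sum %.3f radial %.1f w %.4f'%(o['time'],psi,psi+.0917,c.round(4),p[2],F.round(1),T,o['wrist_torque'][2],T+o['wrist_torque'][2],F[:2]@e,o['gripper_width']))
E
python3 -c "
from h import *
tq()"
```

```text
t 37.22 psi -0.143 theta -0.051 ring [ 0.5913 -0.0725] z 0.0378 F [ 3.1 -2.9 -4.8] rF 0.261 Tz 0.333 sum 0.594 radial 3.4 w 0.0137
```

The nut is turning (about 0.59 N m of reaction in total). I'll finish the stroke.

Call:
apply_moves:
  commands:
    - [-0.4,9.2,0,0.085,0]
    - [-1.6,18.3,0,0.17,0]
    - [-3.5,27.2,0,0.255,0]
    - [-6.2,36.0,0,0.34,0]
    - [-9.6,44.5,0,0.425,0]

```text
time: 37.63
tcp_pos: [0.4996, -0.0146, 0.0375]
ee_rot: [-3.139, 0.001, 2.574]
contact_force: [2.3, -3.0, -3.6]
gripper_width: 0.0132
```

```bash
python3 -c "
from h import *
tq(); shot('side','s30'); shot('top','t30'); pp('side',['wrench_ring','wrench_bore']); tq()
b=cv2.imread('pics/s30.png')[120:240,260:420]
cv2.imwrite('pics/z30.png',cv2.resize(b,None,fx=5,fy=5,interpolation=cv2.INTER_CUBIC))"
```

```text
t 37.63 psi -0.568 theta -0.476 ring [ 0.5906 -0.0726] z 0.0375 F [ 2.3 -3.  -3.6] rF 0.147 Tz 0.422 sum 0.569 radial 3.5 w 0.0132
side wrench_ring [([0.5873, -0.0728, 0.0622], 0.59)]
side wrench_bore [([0.5955, -0.0716, 0.0677], 0.67)]
t 37.83 psi -0.562 theta -0.471 ring [ 0.591  -0.0719] z 0.0375 F [ 2.2 -1.8 -4.6] rF 0.043 Tz 0.161 sum 0.203 radial 2.8 w 0.0135
```

View pics/z30.png

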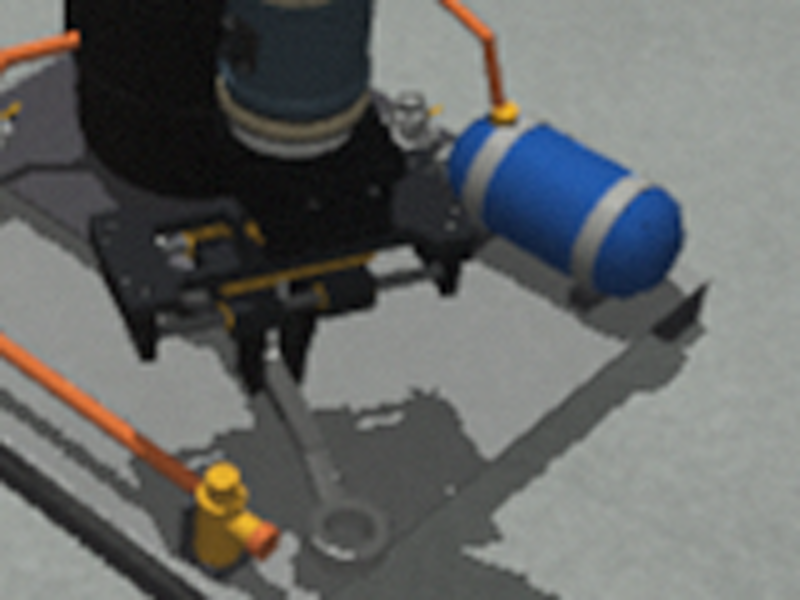

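Fully seated (ring z about 0.062). Return stroke, ratcheting back:

Call:
apply_moves:
  commands:
    - [-0.8,-10.1,0,-0.094,0]
    - [-2.3,-20.2,0,-0.188,0]
    - [-4.7,-30.0,0,-0.282,0]
    - [-7.9,-39.6,0,-0.376,0]
    - [-12.1,-48.9,0,-0.47,0]

```text
time: 38.25
tcp_pos: [0.484, -0.0617, 0.0378]
ee_rot: [3.14, 0.001, 3.053]
contact_force: [3.8, 0.7, -4.5]
gripper_width: 0.014
```

Call:
apply_moves:
  commands:
    - [-0.5,-10.1,0,-0.094,0]
    - [-1.9,-20.2,0,-0.188,0]
    - [-4.3,-30.0,0,-0.282,0]
    - [-7.5,-39.6,0,-0.376,0]
    - [-11.7,-48.9,0,-0.47,0]

```text
time: 38.67
tcp_pos: [0.4912, -0.1112, 0.0378]
ee_rot: [3.141, 0.002, -2.761]
contact_force: [3.6, 1.9, -6.4]
gripper_width: 0.0136
```

```bash
python3 -c "
from h import *
tq()"
```

```text
t 38.67 psi 0.381 theta 0.472 ring [ 0.5914 -0.0711] z 0.0378 F [ 3.6  1.9 -6.4] rF -0.049 Tz -0.053 sum -0.102 radial 4.0 w 0.0136
```

Second clockwise stroke:

Call:
apply_moves:
  commands:
    - [-1.0,10.1,0,0.094,0]
    - [-2.4,20.2,0,0.188,0]
    - [-4.8,30.0,0,0.282,0]
    - [-8.0,39.6,0,0.376,0]
    - [-12.2,48.9,0,0.47,0]

```text
time: 39.08
tcp_pos: [0.484, -0.0618, 0.0376]
ee_rot: [-3.141, 0.0, 3.044]
contact_force: [2.9, -1.9, -4.4]
gripper_width: 0.0135
```

```bash
python3 -c "
from h import *
tq()"
```

```text
t 39.08 psi -0.098 theta -0.006 ring [ 0.5914 -0.0724] z 0.0376 F [ 2.9 -1.9 -4.4] rF 0.179 Tz 0.277 sum 0.456 radial 3.1 w 0.0135
```

Call:
apply_moves:
  commands:
    - [-0.4,7.5,0,0.07,0]
    - [-1.1,15.1,0,0.14,0]
    - [-2.4,22.5,0,0.21,0]
    - [-4.2,29.8,0,0.28,0]
    - [-6.5,37.0,0,0.35,0]

```text
time: 39.5
tcp_pos: [0.4935, -0.0259, 0.0374]
ee_rot: [-3.14, -0.0, 2.695]
contact_force: [1.5, -1.9, -4.1]
gripper_width: 0.014
```

```bash
python3 -c "
from h import *
tq()"
```

```text
t 39.50 psi -0.446 theta -0.355 ring [ 0.5908 -0.0725] z 0.0374 F [ 1.5 -1.9 -4.1] rF 0.116 Tz 0.309 sum 0.425 radial 2.2 w 0.0140
```

Still only drag torque. I'll finish this stroke and go back.

Call:
apply_moves:
  commands:
    - [0,3.2,0,0.03,0]
    - [-0.2,6.5,0,0.06,0]
    - [-0.4,9.7,0,0.09,0]
    - [-0.8,12.9,0,0.12,0]
    - [-0.8,12.9,0,0.12,0]

```text
time: 39.92
tcp_pos: [0.4998, -0.0144, 0.0374]
ee_rot: [-3.14, -0.001, 2.578]
contact_force: [0.3, -3.1, -4.1]
gripper_width: 0.0139
```

```bash
python3 -c "
from h import *
tq()"
```

```text
t 39.92 psi -0.563 theta -0.472 ring [ 0.591 -0.072] z 0.0374 F [ 0.3 -3.1 -4.1] rF 0.264 Tz 0.242 sum 0.506 radial 1.9 w 0.0139
```

Call:
apply_moves:
  commands:
    - [-0.5,-10.1,0,-0.094,0]
    - [-1.9,-20.2,0,-0.188,0]
    - [-4.3,-30.0,0,-0.282,0]
    - [-7.5,-39.6,0,-0.376,0]
    - [-11.7,-48.9,0,-0.47,0]

```text
time: 40.33
tcp_pos: [0.484, -0.0615, 0.0377]
ee_rot: [3.14, 0.001, 3.053]
contact_force: [3.3, -0.7, -4.5]
gripper_width: 0.0135
```

Call:
apply_moves:
  commands:
    - [-0.5,-10.1,0,-0.094,0]
    - [-1.9,-20.2,0,-0.188,0]
    - [-4.3,-30.0,0,-0.282,0]
    - [-7.5,-39.6,0,-0.376,0]
    - [-11.7,-48.9,0,-0.47,0]

```text
time: 40.75
tcp_pos: [0.4913, -0.1112, 0.0377]
ee_rot: [3.14, 0.002, -2.761]
contact_force: [1.8, 1.8, -5.8]
gripper_width: 0.0137
```

```bash
python3 -c "
from h import *
tq()"
```

```text
t 40.75 psi 0.381 theta 0.472 ring [ 0.5915 -0.0711] z 0.0377 F [ 1.8  1.8 -5.8] rF -0.112 Tz -0.034 sum -0.146 radial 2.4 w 0.0137
```

Third stroke, in smaller increments with torque checks:

Call:
apply_moves:
  commands:
    - [-0.2,6.5,0,0.06,0]
    - [-0.8,12.9,0,0.12,0]
    - [-1.7,19.3,0,0.18,0]
    - [-3.1,25.6,0,0.24,0]
    - [-4.8,31.9,0,0.3,0]

```text
time: 41.17
tcp_pos: [0.4839, -0.0793, 0.0376]
ee_rot: [3.141, 0.001, -3.068]
contact_force: [3.5, -1.6, -4.6]
gripper_width: 0.0135
```

```bash
python3 -c "
from h import *
tq()"
```

```text
t 41.17 psi 0.073 theta 0.165 ring [ 0.5915 -0.0714] z 0.0376 F [ 3.5 -1.6 -4.6] rF 0.198 Tz 0.067 sum 0.264 radial 3.3 w 0.0135
```

Call:
apply_moves:
  commands:
    - [-0.2,6.5,0,0.06,0]
    - [-0.8,12.9,0,0.12,0]
    - [-1.7,19.3,0,0.18,0]
    - [-3.1,25.6,0,0.24,0]
    - [-4.8,31.9,0,0.3,0]

```text
time: 41.58
tcp_pos: [0.486, -0.0483, 0.0375]
ee_rot: [-3.141, -0.0, 2.916]
contact_force: [2.5, -3.4, -4.5]
gripper_width: 0.0139
```

```bash
python3 -c "
from h import *
tq()"
```

```text
t 41.58 psi -0.226 theta -0.134 ring [ 0.5911 -0.0725] z 0.0375 F [ 2.5 -3.4 -4.5] rF 0.294 Tz 0.356 sum 0.650 radial 3.2 w 0.0139
```

Call:
apply_moves:
  commands:
    - [-0.2,4.3,0,0.04,0]
    - [-0.4,8.6,0,0.08,0]
    - [-0.8,12.9,0,0.12,0]
    - [-1.4,17.2,0,0.16,0]
    - [-2.2,21.4,0,0.2,0]

```text
time: 42.0
tcp_pos: [0.4923, -0.0285, 0.0374]
ee_rot: [-3.139, -0.001, 2.717]
contact_force: [0.8, -2.8, -3.1]
gripper_width: 0.0142
```

```bash
python3 -c "
from h import *
tq()"
```

```text
t 42.00 psi -0.425 theta -0.333 ring [ 0.5906 -0.0729] z 0.0374 F [ 0.8 -2.8 -3.1] rF 0.247 Tz 0.481 sum 0.728 radial 1.9 w 0.0142
```

Call:
apply_moves:
  commands:
    - [-0.1,3.2,0,0.03,0]
    - [-0.2,6.5,0,0.06,0]
    - [-0.4,9.7,0,0.09,0]
    - [-0.8,12.9,0,0.12,0]
    - [-1.1,15.1,0,0.14,0]

```text
time: 42.42
tcp_pos: [0.4991, -0.0152, 0.0372]
ee_rot: [-3.139, -0.001, 2.577]
contact_force: [-1.0, -3.5, -3.7]
gripper_width: 0.0138
```

```bash
python3 -c "
from h import *
tq()"
```

```text
t 42.42 psi -0.564 theta -0.472 ring [ 0.5903 -0.0729] z 0.0372 F [-1.  -3.5 -3.7] rF 0.377 Tz 0.420 sum 0.797 radial 1.0 w 0.0138
```

Torque is rising (0.65, 0.73, 0.80), so the washer is flattening. One more return and a careful stroke.

Call:
apply_moves:
  commands:
    - [-0.5,-10.1,0,-0.094,0]
    - [-1.9,-20.2,0,-0.188,0]
    - [-4.3,-30.0,0,-0.282,0]
    - [-7.5,-39.6,0,-0.376,0]
    - [-11.7,-48.9,0,-0.47,0]

```text
time: 42.83
tcp_pos: [0.484, -0.0613, 0.0377]
ee_rot: [3.14, 0.0, 3.051]
contact_force: [2.2, 0.6, -4.7]
gripper_width: 0.0139
```

Call:
apply_moves:
  commands:
    - [-0.5,-10.1,0,-0.094,0]
    - [-1.9,-20.2,0,-0.188,0]
    - [-4.3,-30.0,0,-0.282,0]
    - [-7.5,-39.6,0,-0.376,0]
    - [-11.7,-48.9,0,-0.47,0]

```text
time: 43.25
tcp_pos: [0.4913, -0.1111, 0.0377]
ee_rot: [3.14, 0.001, -2.762]
contact_force: [2.3, 1.2, -5.3]
gripper_width: 0.0137
```

Call:
apply_moves:
  commands:
    - [-0.2,6.5,0,0.06,0]
    - [-0.8,12.9,0,0.12,0]
    - [-1.7,19.3,0,0.18,0]
    - [-3.1,25.6,0,0.24,0]
    - [-4.8,31.9,0,0.3,0]

```text
time: 43.67
tcp_pos: [0.484, -0.0801, 0.0376]
ee_rot: [-3.141, 0.001, -3.069]
contact_force: [1.6, -4.5, -5.2]
gripper_width: 0.0138
```

```bash
python3 -c "
from h import *
tq()"
```

```text
t 43.67 psi 0.073 theta 0.165 ring [ 0.5916 -0.0722] z 0.0376 F [ 1.6 -4.5 -5.2] rF 0.496 Tz 0.277 sum 0.773 radial 1.2 w 0.0138
```

Call:
apply_moves:
  commands:
    - [0,2.2,0,0.02,0]
    - [-0.1,4.3,0,0.04,0]
    - [-0.2,6.5,0,0.06,0]
    - [-0.3,8.6,0,0.08,0]
    - [-0.5,10.8,0,0.1,0]

```text
time: 44.08
tcp_pos: [0.4836, -0.0697, 0.0375]
ee_rot: [-3.141, -0.0, 3.115]
contact_force: [2.2, -5.1, -4.8]
gripper_width: 0.0138
```

```bash
python3 -c "
from h import *
tq()"
```

```text
t 44.08 psi -0.027 theta 0.065 ring [ 0.5915 -0.0725] z 0.0375 F [ 2.2 -5.1 -4.8] rF 0.547 Tz 0.326 sum 0.873 radial 2.3 w 0.0138
```

Call:
apply_moves:
  commands:
    - [0,2.2,0,0.02,0]
    - [-0.1,4.3,0,0.04,0]
    - [-0.2,6.5,0,0.06,0]
    - [-0.3,8.6,0,0.08,0]
    - [-0.5,10.8,0,0.1,0]

```text
time: 44.5
tcp_pos: [0.4843, -0.0591, 0.0375]
ee_rot: [-3.14, -0.0, 3.015]
contact_force: [1.0, -5.7, -5.1]
gripper_width: 0.0139
```

```bash
python3 -c "
from h import *
tq()"
```

```text
t 44.50 psi -0.127 theta -0.035 ring [ 0.5913 -0.0727] z 0.0375 F [ 1.  -5.7 -5.1] rF 0.598 Tz 0.390 sum 0.989 radial 1.7 w 0.0139
```

Torque is about 0.99 N m on a steadily rising slope, so I'll stop here. Unload slightly and lift straight off.

Call:
apply_moves:
  commands:
    - [0,0,0,0,0]
    - [0,0,0,0,0]
    - [0,0,0,0,0]
    - [-0.1,-5.4,0,-0.05,0]
    - [-0.2,-7.5,0,-0.07,0]

```text
time: 44.92
tcp_pos: [0.4836, -0.0657, 0.0375]
ee_rot: [3.141, -0.0, 3.087]
contact_force: [0.5, -1.2, -4.1]
gripper_width: 0.0139
```

```bash
python3 -c "
from h import *
tq()"
```

```text
t 44.92 psi -0.055 theta 0.037 ring [ 0.5914 -0.0716] z 0.0375 F [ 0.5 -1.2 -4.1] rF 0.127 Tz 0.127 sum 0.254 radial 0.6 w 0.0139
```

Call:
apply_moves:
  commands:
    - [-0.3,0,-3,0,0]
    - [-0.3,0,-7,0,0]
    - [-0.3,0,-12,0,0]
    - [-0.3,0,-17,0,0]
    - [-0.3,0,-22,0,0]

```text
time: 45.33
tcp_pos: [0.4876, -0.0655, 0.0604]
ee_rot: [3.14, 0.007, 3.086]
contact_force: [11.5, -4.3, -15.2]
gripper_width: 0.0135
```

```bash
python3 -c "
from h import *
tq()"
```

```text
t 45.33 psi -0.056 theta 0.036 ring [ 0.5953 -0.0715] z 0.0604 F [ 11.5  -4.3 -15.2] rF 0.376 Tz 0.025 sum 0.401 radial 11.7 w 0.0135
```

The lift meets resistance: 15 N down and 11 N toward the nut. The ring is binding because of leftover torque and tilt. I'll lower a bit, unload further, then lift with a small wiggle.

Call:
apply_moves:
  commands:
    - [-1,-2,5,-0.02,0]
    - [-1.5,-4.3,10,-0.04,0]
    - [-1.5,-6.5,12,-0.06,0]
    - [-1.5,-6.5,12,-0.06,0]
    - [-1.5,-6.5,12,-0.06,0]

```text
time: 45.75
tcp_pos: [0.4836, -0.0717, 0.047]
ee_rot: [3.141, -0.003, -3.136]
contact_force: [-4.1, -0.4, -1.1]
gripper_width: 0.0137
```

```bash
python3 -c "
from h import *
tq(); o=st(); B=shot('wrist','w40'); A=shot('side','s40')
c=B[0:100,200:310][:,:,::-1]
cv2.imwrite('pics/z40.png',np.hstack([cv2.resize(A[145:205,270:330][:,:,::-1],(450,450),interpolation=cv2.INTER_CUBIC),cv2.resize(c,(495,450),interpolation=cv2.INTER_CUBIC)[:,:340]]))
pp('side',['wrench_ring'])"
```

```text
t 45.75 psi 0.005 theta 0.097 ring [ 0.5915 -0.0711] z 0.0470 F [-4.1 -0.4 -1.1] rF 0.043 Tz -0.023 sum 0.020 radial -4.1 w 0.0137
time 45.75
qpos [0.6667, 0.4535, -0.7528, 2.0643, 0.4352, 0.7875, 1.225]
tcp_pos [0.4836, -0.0717, 0.047]
ee_rot [3.1409, -0.003, -3.1363]
contact_force [-4.0714, -0.3937, -1.0747]
wrist_torque [-0.0758, 0.5181, -0.0226]
gripper_width 0.0137
side wrench_ring [([0.5878, -0.0714, 0.0654], 0.83)]
```

View pics/z40.png

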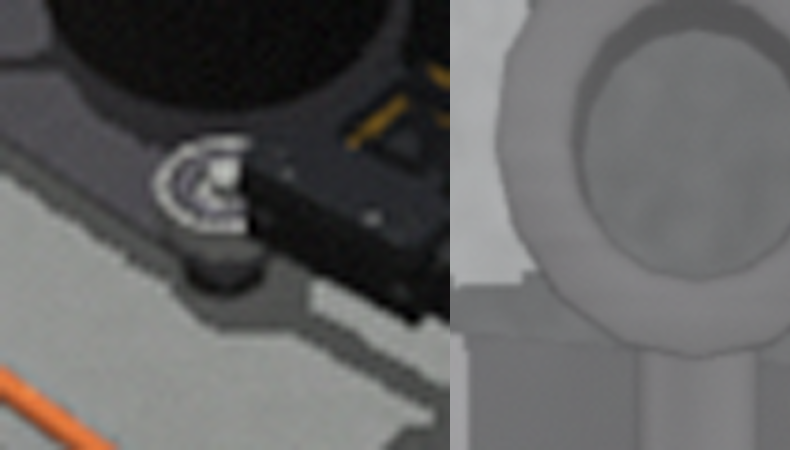

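Call:
apply_moves:
  commands:
    - [0.5,0,-1,0,0]
    - [0.5,-3.2,-3,-0.03,0]
    - [0.5,0,-5,0,0]
    - [0.5,-3.2,-7,-0.03,0]
    - [0.5,-1,-8,-0.01,0]

```text
time: 46.32
tcp_pos: [0.4858, -0.0736, 0.0557]
ee_rot: [3.141, 0.002, -3.127]
contact_force: [1.2, -0.3, -7.9]
gripper_width: 0.014
```

```bash
python3 -c "
from h import *
tq()"
```

```text
t 46.32 psi 0.014 theta 0.106 ring [ 0.5937 -0.0721] z 0.0557 F [ 1.2 -0.3 -7.9] rF 0.032 Tz 0.085 sum 0.117 radial 1.2 w 0.0140
```

Call:
apply_moves:
  commands:
    - [0,2,-1.5,0.02,0]
    - [0,-2,-3,-0.02,0]
    - [0,2,-4.5,0.02,0]
    - [0,-2,-6,-0.02,0]
    - [0,0,-7,0,0]

```text
time: 46.73
tcp_pos: [0.4878, -0.0734, 0.0633]
ee_rot: [3.141, 0.006, -3.128]
contact_force: [5.6, 0.2, -10.6]
gripper_width: 0.0138
```

```bash
python3 -c "
from h import *
tq(); B=shot('wrist','w41'); A=shot('side','s41'); tq()
c=B[0:100,200:310][:,:,::-1]
cv2.imwrite('pics/z41.png',np.hstack([cv2.resize(A[145:205,270:330][:,:,::-1],(450,450),interpolation=cv2.INTER_CUBIC),cv2.resize(c,(495,450),interpolation=cv2.INTER_CUBIC)[:,:340]]))
pp('side',['wrench_ring'])"
```

```text
t 46.73 psi 0.014 theta 0.106 ring [ 0.5957 -0.0718] z 0.0633 F [  5.6   0.2 -10.6] rF -0.009 Tz 0.127 sum 0.118 radial 5.6 w 0.0138
t 46.83 psi 0.014 theta 0.105 ring [ 0.5958 -0.0713] z 0.0634 F [ 4.5 -0.4 -9.2] rF 0.048 Tz 0.003 sum 0.052 radial 4.5 w 0.0134
side wrench_ring [([0.5884, -0.0738, 0.0663], 0.83)]
```

View pics/z41.png

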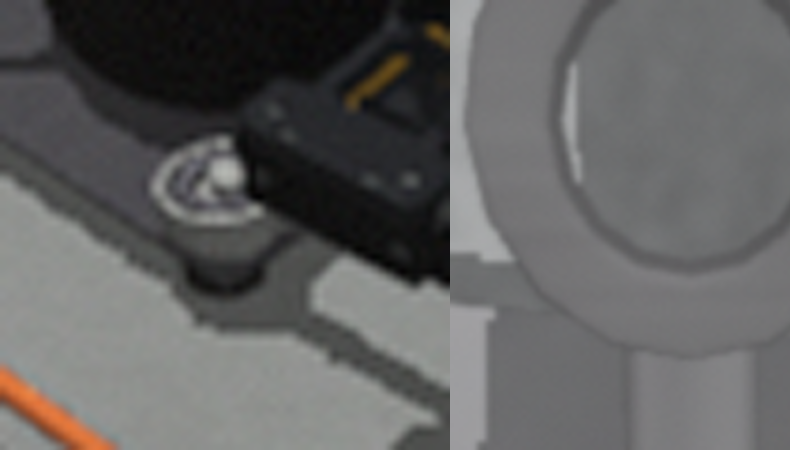

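The ring is jammed on the hexagon because the wrench has tilted (head down, handle up). I'll go back to level, null the torque, then lift in small steps with a free wiggle.

Call:
apply_moves:
  commands:
    - [1,0,5,0,0]
    - [2,0,10,0,0]
    - [3,0,16,0,0]
    - [4,0,21,0,0]
    - [4.3,0,25,0,0]

```text
time: 47.3
tcp_pos: [0.4812, -0.073, 0.0373]
ee_rot: [3.141, 0.002, -3.126]
contact_force: [1.6, -0.2, -1.8]
gripper_width: 0.0135
```

```bash
python3 -c "
from h import *
tq()"
```

```text
t 47.30 psi 0.015 theta 0.107 ring [ 0.5891 -0.0714] z 0.0373 F [ 1.6 -0.2 -1.8] rF 0.028 Tz 0.033 sum 0.061 radial 1.6 w 0.0135
```

Call:
apply_moves:
  commands:
    - [-0.3,-2,-1,-0.02,0]
    - [-0.3,0,-2,0,0]
    - [-0.3,-2,-3,-0.02,0]
    - [-0.3,0,-4,0,0]
    - [-0.3,-1,-5,-0.01,0]

```text
time: 47.72
tcp_pos: [0.4816, -0.0737, 0.0429]
ee_rot: [3.141, 0.002, -3.117]
contact_force: [5.5, -0.0, -6.2]
gripper_width: 0.0141
```

```bash
python3 -c "
from h import *
tq(); st(); B=shot('wrist','w42')
y0=cv2.imread('pics/w42.png')[0:100,200:310]
cv2.imwrite('pics/z42.png',np.hstack([cv2.resize(cv2.imread(f'pics/{f}.png')[0:100,200:310],(330,300)) for f in ('w14','w42')]))"
```

```text
t 47.72 psi 0.025 theta 0.116 ring [ 0.5895 -0.071 ] z 0.0429 F [ 5.5 -0.  -6.2] rF 0.015 Tz -0.086 sum -0.071 radial 5.5 w 0.0141
time 47.7167
qpos [0.6728, 0.4562, -0.7535, 2.0746, 0.4454, 0.7725, 1.2395]
tcp_pos [0.4816, -0.0737, 0.0429]
ee_rot [3.1409, 0.0019, -3.1168]
contact_force [5.5237, -0.0415, -6.2035]
wrist_torque [-0.0681, -1.2615, -0.0861]
gripper_width 0.0141
```

View pics/z42.png

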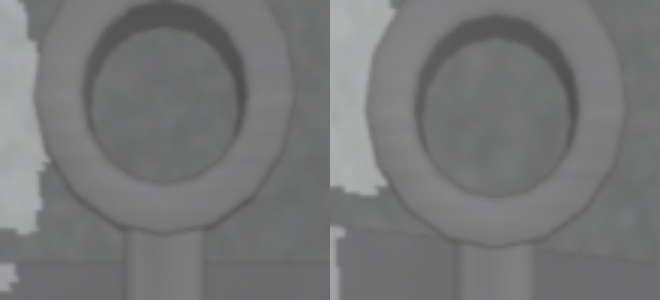

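Call:
apply_moves:
  commands:
    - [-1.0,0,0,0,0]
    - [-1.5,-2,0,-0.02,0]
    - [-1.5,0,-1,0,0]
    - [-1.7,-2,-2,-0.02,0]
    - [-1.9,0,-3,0,0]

```text
time: 48.18
tcp_pos: [0.4816, -0.0748, 0.0453]
ee_rot: [-3.141, -0.002, -3.117]
contact_force: [1.5, 2.1, -6.4]
gripper_width: 0.0137
```

```bash
python3 -c "
from h import *
tq(); print(ctrl.get_obs()['wrist_torque'])"
```

```text
t 48.18 psi 0.025 theta 0.116 ring [ 0.5895 -0.0722] z 0.0453 F [ 1.5  2.1 -6.4] rF -0.224 Tz 0.183 sum -0.041 radial 1.5 w 0.0137
[ 0.45105165 -0.25195099  0.18251334]
```

Call:
apply_moves:
  commands:
    - [-0.3,-3.2,-1,-0.03,0]
    - [-0.6,0,-2,0,0]
    - [-0.8,3.2,-2,0.03,0]
    - [-1.0,0,-3,0,0]
    - [-1.2,-3.2,-4,-0.03,0]

```text
time: 48.6
tcp_pos: [0.4819, -0.0774, 0.0492]
ee_rot: [-3.141, -0.004, -3.085]
contact_force: [0.5, 0.3, -5.2]
gripper_width: 0.0135
```

```bash
python3 -c "
from h import *
tq(); print(ctrl.get_obs()['wrist_torque']); shot('side','s43');pp('side',['wrench_ring','wrench_bore']); shot('wrist','w43')
cv2.imwrite('pics/z43.png',np.hstack([cv2.resize(cv2.imread(f'pics/{f}.png')[0:100,200:310],(330,300)) for f in ('w14','w43')]))"
```

```text
t 48.60 psi 0.056 theta 0.148 ring [ 0.5897 -0.0713] z 0.0492 F [ 0.5  0.3 -5.2] rF -0.026 Tz 0.040 sum 0.014 radial 0.5 w 0.0135
[ 0.1002655  -0.02977749  0.040177  ]
side wrench_ring [([0.5882, -0.0728, 0.0701], 0.88), ([0.4817, -0.0765, 0.0949], 0.28)]
side wrench_bore [([0.5984, -0.0733, 0.0758], 0.9)]
```

View pics/z43.png

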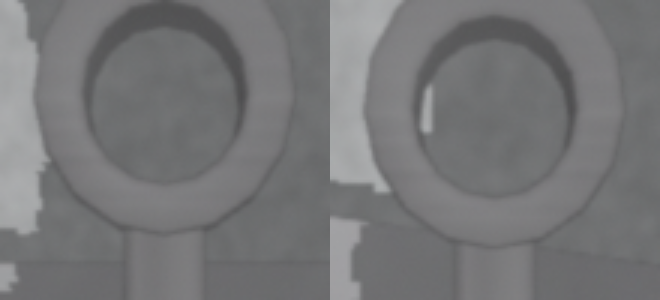

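Now it's sliding up freely: level, forces near zero, ring z about 0.070. I'll keep going.

Call:
apply_moves:
  commands:
    - [0,0,-1.5,0,0]
    - [0,1,-3,0.01,0]
    - [0,0,-4.5,0,0]
    - [0,1,-6,0.01,0]
    - [0,0,-7,0,0]

```text
time: 49.22
tcp_pos: [0.485, -0.077, 0.0572]
ee_rot: [3.141, 0.003, -3.086]
contact_force: [-0.1, 0.5, -4.6]
gripper_width: 0.0139
```

```bash
python3 -c "
from h import *
tq()"
```

```text
t 49.22 psi 0.055 theta 0.147 ring [ 0.5927 -0.071 ] z 0.0572 F [-0.1  0.5 -4.6] rF -0.054 Tz -0.056 sum -0.110 radial -0.1 w 0.0139
```

Call:
apply_moves:
  commands:
    - [0,0,-5,0,0]
    - [0,0,-15,0,0]
    - [0,0,-40,0,0]
    - [0,0,-75,0,0]
    - [0,0,-105,0,0]

```text
time: 49.63
tcp_pos: [0.4844, -0.0769, 0.164]
ee_rot: [3.141, 0.002, -3.086]
contact_force: [0.8, -0.5, -3.7]
gripper_width: 0.0135
```

```bash
python3 - <<'E'
from h import *
tq()
a=[ray('top',u,v,.004) for u,v in [(187,194),(221,203),(195,303.5),(159,296)]]
print(np.mean(a,0), np.linalg.norm(a[0]-a[3]),[np.arctan2(*(a[0]-a[3])[1::-1]),np.arctan2(*(a[1]-a[2])[1::-1])])
plan([(.455,.10,.16,3.0),(.438,.26,.09,2.892),(.438,.2925,0.0,2.892)])
E
```

```text
t 49.63 psi 0.056 theta 0.148 ring [ 0.5921 -0.0708] z 0.1640 F [ 0.8 -0.5 -3.7] rF 0.059 Tz -0.042 sum 0.017 radial 0.8 w 0.0135
[0.44237263 0.28618397 0.004     ] 0.2984069363980456 [np.float64(-0.24171783806898403), np.float64(-0.2337137504378777)]
shift mm [19.4, 178.2, 4.0] turn 0.198
shift mm [39.4, 156.0, 70.0] turn 0.108
shift mm [8.0, 31.5, 90.0] turn -0.0
```

Clear of the nut. Now carry it to the mat (centre about (0.442, 0.288), yaw -0.24).

Call:
apply_moves:
  commands:
    - [4,36,0,0.04,0]
    - [8,72,0,0.08,0]
    - [12,108,0,0.12,0]
    - [16,144,2,0.16,0]
    - [19,178,4,0.2,0]

```text
time: 50.05
tcp_pos: [0.455, 0.1015, 0.159]
ee_rot: [3.141, 0.003, 2.995]
contact_force: [0.4, 0.5, -4.3]
gripper_width: 0.014
```

Call:
apply_moves:
  commands:
    - [8,32,10,0.02,0]
    - [16,64,25,0.04,0]
    - [24,96,40,0.07,0]
    - [32,128,55,0.1,0]
    - [39,156,70,0.105,0]

```text
time: 50.47
tcp_pos: [0.4392, 0.2623, 0.0882]
ee_rot: [3.139, 0.002, 2.892]
contact_force: [0.7, 0.5, -3.9]
gripper_width: 0.0136
```

```bash
python3 - <<'E'
from h import *
st(); plan([(.440,.290,.02,2.9),(.440,.290,-.0195,2.9)])
E
```

```text
time 50.4667
qpos [0.0425, 0.4407, -0.8344, 1.9834, 0.4178, 0.8926, 0.3083]
tcp_pos [0.4392, 0.2623, 0.0882]
ee_rot [3.139, 0.0016, 2.8915]
contact_force [0.6945, 0.5201, -3.8641]
wrist_torque [0.0726, -0.2021, 0.073]
gripper_width 0.0136
shift mm [6.1, 27.1, 68.2] turn -0.008
shift mm [0.0, 0.0, 39.5] turn -0.0
```

Call:
apply_moves:
  commands:
    - [2,9,15,0,0]
    - [4,18,32,0,0]
    - [6,27,50,0,0]
    - [6,27,64,0,0]
    - [6,27,70,0,0]

```text
time: 50.88
tcp_pos: [0.4394, 0.2874, 0.0168]
ee_rot: [-3.141, -0.001, 2.893]
contact_force: [0.7, -0.4, -5.0]
gripper_width: 0.0137
```

Call:
apply_moves:
  commands:
    - [0,0,10,0,0]
    - [0,0,20,0,0]
    - [0,0,28,0,0]
    - [0,0,34,0,0]
    - [0,0,38,0,0]

```text
time: 51.3
tcp_pos: [0.4402, 0.2863, -0.019]
ee_rot: [-3.139, 0.001, 2.891]
contact_force: [-7.5, -9.6, 41.3]
gripper_width: 0.0136
```

```bash
python3 - <<'E'
from h import *
st()
E
```

```text
time 51.3
qpos [-0.1213, 0.6093, -0.7004, 2.0247, 0.5975, 0.721, 0.121]
tcp_pos [0.4402, 0.2863, -0.019]
ee_rot [-3.1388, 0.0014, 2.891]
contact_force [-7.5068, -9.5766, 41.3447]
wrist_torque [-2.2909, 1.7456, 0.013]
gripper_width 0.0136
```

That pressed rather firmly (about 45 N through the wrench). I'll relieve it by 1 mm and open.

Call:
apply_moves:
  commands:
    - [0,0,-1.2,0,0]
    - [0,0,-1.2,0,20]
    - [0,0,-1.2,0,40]
    - [0,0,-1.2,0,50]
    - [0,0,-1.2,0,60]

```text
time: 51.72
tcp_pos: [0.4403, 0.2872, -0.0189]
ee_rot: [3.141, 0.001, 2.892]
contact_force: [-1.0, 0.3, -0.6]
gripper_width: 0.0298
```

Call:
apply_moves:
  commands:
    - [0,0,0,0,60]
    - [0,0,0,0,60]
    - [0,0,0,0,60]
    - [0,0,0,0,60]
    - [0,0,0,0,60]

```text
time: 52.13
tcp_pos: [0.4399, 0.2869, -0.0192]
ee_rot: [-3.142, 0.0, 2.892]
contact_force: [0.1, -0.1, 1.0]
gripper_width: 0.0513
```

Call:
apply_moves:
  commands:
    - [0,0,-10,0,60]
    - [0,0,-30,0,60]
    - [0,0,-60,0,60]
    - [0,0,-100,0,60]
    - [0,0,-140,0,60]

```text
time: 52.55
tcp_pos: [0.4389, 0.2866, 0.1224]
ee_rot: [-3.141, -0.002, 2.893]
contact_force: [1.7, 0.7, -0.3]
gripper_width: 0.0524
```

```bash
python3 - <<'E'
from h import *
st(); shot('wrist','w50'); shot('side','s50'); shot('top','t50')
pp('side',['wrench_grip','wrench_ring','mat']); pp('top',['wrench_grip','wrench_ring','capacitor','carton','contactor'])
E
```

```text
time 52.55
qpos [0.0208, 0.4208, -0.8602, 1.9192, 0.3822, 0.9754, 0.3057]
tcp_pos [0.4389, 0.2866, 0.1224]
ee_rot [-3.1406, -0.0016, 2.8927]
contact_force [1.7324, 0.6884, -0.3338]
wrist_torque [0.0986, -0.2325, -0.034]
gripper_width 0.0524
side wrench_grip [([0.4398, 0.2892, 0.0268], 0.86)]
side wrench_ring [([0.5443, 0.2609, 0.002], 0.66)]
side mat [([0.4426, 0.2944, 0.0015], 0.71), ([0.4667, 0.0787, 0.0021], 0.66)]
top wrench_grip [([0.4386, 0.285, 0.0283], 0.73)]
top wrench_ring [([0.5496, 0.2629, 0.004], 0.91)]
top capacitor [([0.7577, 0.3241, 0.0032], 0.66), ([0.7831, 0.2146, 0.0004], 0.4)]
top carton [([0.7821, 0.2102, 0.0], 0.82), ([0.4455, 0.2907, 0.0016], 0.51)]
top contactor [([0.785, 0.2108, -0.0017], 0.71), ([0.6904, 0.4285, -0.0037], 0.66), ([0.756, 0.3188, 0.0004], 0.19)]
```

View pics/w50.png

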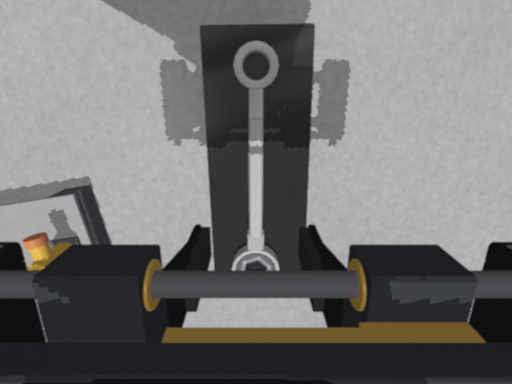

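View pics/s50.png

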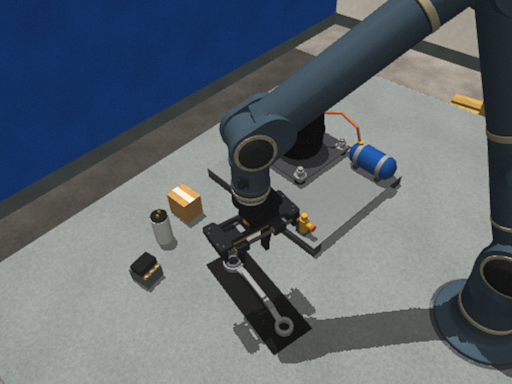

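The wrench lies flat and centred on the mat. It's about 4 mm from the mat's middle by the networks, with handle z about 0.027. The gripper is 14 cm clear. One settling call, then hand in.

Call:
apply_moves:
  commands:
    - [0,0,-10,0,60]
    - [0,0,-20,0,60]
    - [0,0,-20,0,60]
    - [0,0,-20,0,60]
    - [0,0,-20,0,60]

```text
time: 53.52
tcp_pos: [0.44, 0.2869, 0.1411]
ee_rot: [3.141, 0.001, 2.892]
contact_force: [0.6, -0.7, 0.3]
gripper_width: 0.0524
```

```bash
python3 -c "
from h import *
o=st(); job.hand_in()"
```

```text
time 53.5167
qpos [0.0352, 0.3984, -0.8732, 1.899, 0.3597, 1.0083, 0.3255]
tcp_pos [0.44, 0.2869, 0.1411]
ee_rot [3.1414, 0.0006, 2.8917]
contact_force [0.645, -0.6563, 0.3128]
wrist_torque [0.0853, -0.1481, -0.0266]
gripper_width 0.0524
the job is handed in; nothing more can be done
```

I tightened the near-left nut to about 1 N m in four strokes with three ratchet returns. I then lifted the wrench off, laid it back on the mat and handed the job in at 53.5 s.

**Last checks:**
- **Torque:** the felt torque rose from 0.5–0.6 N m (drag) through 0.65, 0.73, 0.80 and 0.87 to 0.99 N m at the final stop. I did not measure the nut's height directly. Turning it back while freeing the wrench never felt above about 0.15 N m.
- **Wrench:** it lies flat on the mat with the handle centre at about (0.439, 0.287) m and z about 0.027 m. The networks and my corner measurement put the mat's centre 1–5 mm away.
- **Surroundings:** the gripper is clear. The networks' positions for the capacitor, carton and contactor matched the start to within about 4 mm. I felt no contact with the receiver or the valve.

**What disagreed or went wrong:**
- **Fingertips:** they end about 33 mm short of the reported TCP, so my first grasp closed above the handle.
- **Nut orientation:** the close-up, after my failed tries, showed a corner of the hexagon facing the front, about 8° off. The text says a flat faces that way. My first placements only rested on the nut and tilted the wrench in the grip, so I re-levelled it and went on with a yaw about 0.38 rad toward the receiver.
- **Wrong-way move:** one travel move had the wrong sign and took the arm to the right of the unit. Nothing was touched.
- **Lift-off:** the ring jammed on the nut until I brought the wrench level and took the torque off. Forces peaked at about 15 N.
- **Laying down:** I pressed the wrench onto the mat with about 45 N for a moment, through the fingers.

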